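# Load the spring take-up rack with glass tins

### The job

Put the watch-glass tins that stand loose on the bench away in the take-up rack: with the locking pin through its hole wind the sprung wheel back and drop the pin home to hold the follower clear, lay all the tins flat in one row between the rails, then swing the keeper bar over them until it snaps into its detent. Only then draw the pin so the follower runs up and presses the row together, and stand the pin fully home in its parking block; do not disturb the brush and the spool near the rack.

Things in the scene. Friction and masses are not known exactly. Their poses are not given: they have to be found in the camera images.
- rack: Flat aluminium take-up rack, fixed, on feet; its origin is 4 mm above the bench. 'Rack frame' figures and rack z are mm in its axes, z up. Row bed along y, top z 12, end-stop face (23 mm wide) at y -173, stop to z 28. Two rails to z 16, inner faces x -15.75 and 15.75, y -173 to 10. Wheel plate x -24 to 104, y 5 to 110, top z 12. Only the keeper bar, its knob and the pin rise above z 29.
- row_stop (a point): Middle of the end-stop face at bed height: rack frame (0, -173, 12). The tins stand from here towards the rack's +y on the line x = 0, middles at rack z 18; touching, they are 28 mm apart (first y -159, sixth y -19), but gaps are allowed while all stand between the stop and the drawn-back follower (y 15). Channel 31.5 mm wide. Flat either way up will do.
- follower_face (a point): Middle of the front face of the follower, a steel pusher block (26 mm wide, z 14 to 24) that slides along the row towards the end stop (rack -y). The wheel drives it by a toothed rod, 46 mm per rad. Wheel at rest: face at rack y -66; wheel hanging on the pin: about y 15.
- follower: The same pusher block with its rod; its origin is below the front face at rack z 0.
- wheel (a joint): Turn of the sprung take-up wheel (rad): 0 at rest, growing as it is wound clockwise seen from above; 1.85 with its hole exactly over the lock hole, hard stop 1.98; left hanging on the pin it gives back the play, to about 1.76. Its spring pulls it back to 0 with 0.07 N m at rest and 0.15 N m at the lock (2.5 to 5 N at its hole); let go, it runs back damped, at 3.5 rad/s at most.
- wheel_axis (a point): Axis of the wheel at its upper face: rack frame (50, 57, 24). Toothed brass wheel of 96 mm with four arms, z 16 to 24; the hub nut rises to z 29.
- wheel_hole (a point): Centre of the pin hole in the wheel's square lug, at its upper face (rack z 24), 29 mm from the wheel's axis; it turns with the wheel. Through hole of 9.5 mm, 8 mm deep. At rest it stands at 2.3 rad from the rack's +x axis (counter-clockwise), at the lock at 0.45 rad. Below the wheel 4 mm are free, then comes the wheel plate.
- lock_hole (a point): Mouth of the lock hole in the fixed wheel plate, rack frame (76.1, 69.6, 12); 9.5 mm, through the plate. With the pin's tip at rack z 13 to 15 the pin is in the wheel's hole, free of the plate, and can carry the wheel round; over the lock hole it drops 12 mm more, until its collar rests on the wheel.
- park_hole (a point): Mouth of the pin's parking hole in the block (24 x 26 mm) at the rack's -x side, rack frame (-36, 57, 24). 9.5 mm, 22.5 mm deep.
- pin_head (a point): Centre of the grip of the upright locking pin, 44 mm above its tip. Steel shank 8 mm, 22 mm long, tip tapered 3 mm; collar 13 mm, 22 to 25 mm up, then neck 8 mm; black flat grip, 32 to 56 mm up, 10 mm thick along the pin's x, 24 mm wide along its y. 30 g. Home in wheel and lock hole, or in the parking block (where it is at the start), this point is at rack z 46.
- pin_tip (a point): The lower tip of the locking pin, on its axis.
- keeper (a joint): Angle of the keeper bar (rad), swinging level about an upright pivot: 0 shut over the row, growing as it opens to the rack's +x side (clockwise seen from above), stop at 1.6. It stays where it is left. A sprung ball holds it shut: passing it takes about 3 to 7 N at the knob, between 0.045 and 0.02 rad; below 0.02 it snaps to 0, its stop.
- keeper_hinge (a point): Pivot of the keeper bar, on its upper face: rack frame (0, -196, 35). The bar is 14 mm wide and 6 mm thick, z 29 to 35 (rubber strip below it to z 26), and reaches 244 mm from the pivot; shut, it lies along the rack's +y over the row.
- keeper_knob (a point): Middle of the upright black knob on the bar, 85 mm from the pivot: 12 mm across, rack z 35 to 54, this point at 45. It swings with the bar.
- tin_1_mid (a point): The middle of a round watch-glass tin with a press-on lid (some of the six may be absent). 28 mm across the lid and 12 mm high; the lid is the upper 5 mm, the body below it is 26 mm across. This point is on its axis, 6 mm above its underside; z is up through the lid. 14 g. It stands flat on the bench at the start.
- tin_2_mid (a point): The middle of a round watch-glass tin with a press-on lid (some of the six may be absent). 28 mm across the lid and 12 mm high; the lid is the upper 5 mm, the body below it is 26 mm across. This point is on its axis, 6 mm above its underside; z is up through the lid. 14 g. It stands flat on the bench at the start.
- tin_3_mid (a point): The middle of a round watch-glass tin with a press-on lid (some of the six may be absent). 28 mm across the lid and 12 mm high; the lid is the upper 5 mm, the body below it is 26 mm across. This point is on its axis, 6 mm above its underside; z is up through the lid. 14 g. It stands flat on the bench at the start.
- tin_4_mid (a point): The middle of a round watch-glass tin with a press-on lid (some of the six may be absent). 28 mm across the lid and 12 mm high; the lid is the upper 5 mm, the body below it is 26 mm across. This point is on its axis, 6 mm above its underside; z is up through the lid. 14 g. It stands flat on the bench at the start.
- tin_5_mid (a point): The middle of a round watch-glass tin with a press-on lid (some of the six may be absent). 28 mm across the lid and 12 mm high; the lid is the upper 5 mm, the body below it is 26 mm across. This point is on its axis, 6 mm above its underside; z is up through the lid. 14 g. It stands flat on the bench at the start.
- tin_6_mid (a point): The middle of a round watch-glass tin with a press-on lid (some of the six may be absent). 28 mm across the lid and 12 mm high; the lid is the upper 5 mm, the body below it is 26 mm across. This point is on its axis, 6 mm above its underside; z is up through the lid. 14 g. It stands flat on the bench at the start.
- brush: Bench brush with a red handle, 137 mm long, lying left of the rack. Bystander.
- spool: Thread spool, 28 mm across and 30 mm high, standing beyond the rack. Bystander.

How it is judged:
By the outcome, as a careful person would: the job done as asked, in the order asked, and still so for the second after the job is handed in, with the robot touching nothing.
Of tin_1, tin_2, tin_3, tin_4, tin_5, tin_6 only 4 to 6 are there at a start; the rules pass over those that are not, and their reading is None.
At some moment in a run one of tin_1, tin_2, tin_3, tin_4, tin_5, tin_6 may be knocked a few centimetres aside while the robot is not near it.
It also fails if it takes over 208 s, if anything falls off the work surface, if the arm or the gripper's body presses on something with over 40 N, if the wrist force passes 120 N, or if a joint passes its speed limit or range.

### The arm

A 7-joint arm with a two-finger parallel gripper is mounted at the origin on a cart in front of the work surface, level with it; the furniture and walls round the work are solid. World frame = base frame: x ahead of the robot, y to its left, z up, the work surface at z = 0. Lengths are in m, angles in rad, forces in N, time in s.
With the tool pointing down it reaches from about 0.4 to 0.85 m from the base axis. Payload 6.9 kg.
Tool frame: the origin (TCP) lies on the centre line of the jaws, within the pads' length; the fingertips stand 11 mm ahead of it and the grasp point (between the pads) lies 8 mm behind it; z points along the fingers, y is the direction in which the jaws open and shut (so a half turn about z gives the same grasp; the last joint's range is limited). The gripper opens to 85 mm and grips with 20 to 120 N. Pads are 22 mm wide; open, the fingers measure 114 mm over their backs; the gripper's body (76 mm by 85 mm) begins 54 mm behind the grasp point. The pads swing forward as they close: fully open they stand 13 mm farther back than shut.
Start: joints at [-1.202, 0.507, -0.238, 1.5, 0.126, 1.149, -0.155], TCP at [0.162, 0.604, 0.242] pointing down, gripper open.
Joint ranges: [-3.08, 3.08], [-0.24, 2.05], [-1.43, 1.35], [0, 2.5], [-1.52, 4.66], [0.17, 1.96], [-2.89, 2.89]. Speed limits (rad/s): [2.39, 2.39, 3.14, 3.14, 3.14, 3.14, 3.14].

### API

Orientations are given as a 3x3 rotation matrix whose columns are the frame's x, y, z axes.
In Python, from plant import r gives the robot as it stands.
- The arm moves only by the tool play_rows, never from a script. Its argument "increments" is a list of rows, each an object of numbers: "tx", "ty", "tz": the shift along the world's x, y, z normalised to -1 to 1, where 1 is 80 mm; "roll": the turn about the world's z normalised to -1 to 1, where 1 is 60 degrees; "grip": the closure, from 0 (fully open) to 1 (shut). A call has 1 to 5 rows; each row is the pose to reach, as a shift and turn from the pose commanded when the call began; what a row does not reach only later rows make up. A row lasts 1/10 s, in which the tool goes at most 50 mm and 8.59 degrees, less where a joint would pass 70% of its speed; a pose out of reach is approached as far as the arm can. A call with a number of a shift or a turn outside -1 to 1 is refused whole. A call with a gripper value outside its range is refused whole. The fingers move at their own pace and stop on an object; "newtons" is the grip in N (left out, the last holds). Time passes only in rows, so rows that repeat a pose let the fingers close. It gives the time, the measured TCP pose, the force and the opening at its end, in the units of the state.
- r.get_state(): the state, without advancing time (a new reading comes with each control period).
- r.capture(name): name is "scene" or "top" or "wrist"; returns a dict with "frame" (420x560x3 uint8, red, green, blue), "range_z" (420x560 float32, m along the optical axis (not along the pixel's ray), 0 where there is no reading), "fovy" (degrees; the focal length in pixels is half the picture's height over the tangent of half this angle, whatever the lens; pixels are square), "cx", "cy" (the principal point, pixels), "rvec" (rotation vector, rad) and "tvec" (3), from world to camera coordinates, as OpenCV has them; the wrist camera has in their place "tool_from_camera" (4x4, takes a point from camera to tool coordinates, whose origin is the TCP and whose axes are the flange's). Camera axes: x right, y down, z forward; pixel columns grow to the right and rows downward; lengths in m; the calibration is good to about 2 mm. The wrist camera is an equidistant fisheye: a pixel r from the principal point sees the ray r / f radians off the axis. A picture is of the moment at which its call begins: read the wrist's pose just before it.
- r.job_done(): hands the job in, once; it reports no verdict.
The state is a dict: "clock": time; "qpos": joint angles; "joint_velocities": joint speeds; "joint_efforts": joint torques, N m; "tool_pos": TCP position; "orientation": TCP orientation; "ft_force": force on the tool from outside, world axes, zero at the start; "ft_torque": the same for the moment, N m; "finger_gap": finger opening in m.
Only numpy, scipy, OpenCV 4.12 (cv2) and the standard library are available. Lean on these libraries where they do the work, as an engineer would, in place of code of your own. Each camera call takes 0.05 s, during which the arm holds its last target.

## Working session

There is one attempt and no reset: what is moved stays moved. The work goes in short steps, Python scripts to look and compute and a tool call to move; the robot and the scene stay as the last step left them, time stands still between calls to the robot, and variables do not carry over. Pictures are saved under pics/ and viewed, and the job is handed in when it is done.

Besides the shell and the picture viewer there is one more tool, called after ">>>" by a JSON object that holds its "name" and its "arguments", one argument or row to a line. play_rows: Moves the arm, as the interface text tells. Scaled input: -1 to 1 covers 80 mm each way for a shift and 60 degrees each way for a turn. Its arguments: {"type":"object","properties":{"increments":{"type":"array"},"newtons":{"type":"number"}},"required":["increments"]}

```bash
ls; mkdir -p pics
cat > h.py <<'E'
import numpy as np, cv2
from plant import r
def K(c):
    f=210/np.tan(np.radians(c["fovy"])/2); return f,c["cx"],c["cy"]
def cap(name,fn=None):
    s=r.get_state(); c=r.capture(name); c["state"]=s
    if fn: cv2.imwrite("pics/"+fn+".png",cv2.cvtColor(c["frame"],cv2.COLOR_RGB2BGR))
    return c
def ray(c,u,v):
    f,cx,cy=K(c)
    if "rvec" in c:
        R=cv2.Rodrigues(np.array(c["rvec"],float))[0]; t=np.array(c["tvec"]).ravel()
        d=np.array([(u-cx)/f,(v-cy)/f,1.]); return -R.T@t, R.T@d
    dx,dy=u-cx,v-cy; rr=np.hypot(dx,dy)+1e-9; th=rr/f
    d=np.array([np.sin(th)*dx/rr,np.sin(th)*dy/rr,np.cos(th)])
    T=np.array(c["tool_from_camera"]); s=c["state"]; R=np.array(s["orientation"]); p=np.array(s["tool_pos"])
    return p+R@T[:3,3], R@(T[:3,:3]@d)
def onz(c,u,v,z):
    o,d=ray(c,u,v); return o+d*(z-o[2])/d[2]
def proj(c,P):
    f,cx,cy=K(c); P=np.array(P,float)
    if "rvec" in c:
        R=cv2.Rodrigues(np.array(c["rvec"],float))[0]; q=R@P+np.array(c["tvec"]).ravel()
        return cx+f*q[0]/q[2],cy+f*q[1]/q[2]
    T=np.array(c["tool_from_camera"]); s=c["state"]; R=np.array(s["orientation"]); p=np.array(s["tool_pos"])
    q=T[:3,:3].T@(R.T@(P-p)-T[:3,3]); th=np.arctan2(np.hypot(q[0],q[1]),q[2]); a=np.arctan2(q[1],q[0])
    return cx+f*th*np.cos(a),cy+f*th*np.sin(a)
def cloud(c):
    "world points from range (pinhole cams)"
    f,cx,cy=K(c); v,u=np.mgrid[0:420,0:560]; z=c["range_z"]
    R=cv2.Rodrigues(np.array(c["rvec"],float))[0]; t=np.array(c["tvec"]).ravel()
    q=np.stack([(u-cx)/f*z,(v-cy)/f*z,z],-1)-t
    return q@R
E
python3 - <<'E'
from h import *
for n in("scene","top","wrist"):
    c=cap(n,n+"0"); print(n,c["fovy"],c["cx"],c["cy"],c.get("rvec"),c.get("tvec"),c.get("tool_from_camera"))
    np.savez("/tmp/"+n+"0.npz",range_z=c["range_z"])
s=r.get_state(); print(s)
E
```

```text
pics
scene 44.030004536335234 279.5066639768911 204.47686575010025 [ 2.25964647 -0.86695488  0.3709749 ] [-0.37683346  0.3526159   1.15321981] None
top 56.92653089962655 276.5243925412296 205.5605185872073 [ 2.16399354 -2.13585929  0.15438359] [0.01917156 0.55001913 1.16513626] None
wrist 65.70646984690485 275.2821078268672 205.32442317702032 None None [[-2.10308325e-04 -9.63263709e-01 -2.68557225e-01  6.70411068e-02]
 [ 9.99999769e-01 -3.76084827e-04  5.65840625e-04  1.33470768e-04]
 [-6.46054036e-04 -2.68557044e-01  9.63263566e-01 -1.31236911e-01]
 [ 0.00000000e+00  0.00000000e+00  0.00000000e+00  1.00000000e+00]]
{'clock': 0.15, 'qpos': array([-1.20251019,  0.50815242, -0.23753702,  1.50088879,  0.12573441,
        1.14887548, -0.15481269]), 'joint_velocities': array([-0.00038183, -0.00095153, -0.00034731, -0.00124428,  0.0004242 ,
       -0.00309713, -0.00012877]), 'joint_efforts': array([-2.74827216e-03, -6.21000481e+01, -2.18962535e+00, -2.49837327e+01,
        1.25279636e-02,  9.02495842e-03,  3.62407320e-05]), 'tool_pos': array([0.16234169, 0.60318591, 0.24162944]), 'orientation': array([[-9.65670358e-01,  2.59770420e-01, -2.98333217e-04],
       [ 2.59770587e-01,  9.65669484e-01, -1.30010896e-03],
       [-4.96385666e-05, -1.33297488e-03, -9.99999110e-01]]), 'ft_force': array([-0.01166237, -0.7530996 ,  0.50836518]), 'ft_torque': array([-0.00262742, -0.04350153, -0.00447819]), 'finger_gap': 0.08519568871997678}
```

View pics/scene0.png

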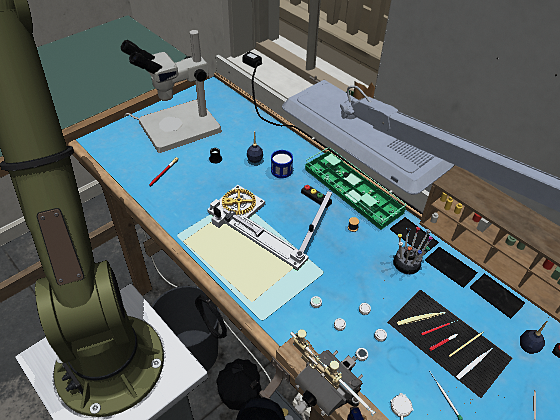

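View pics/top0.png

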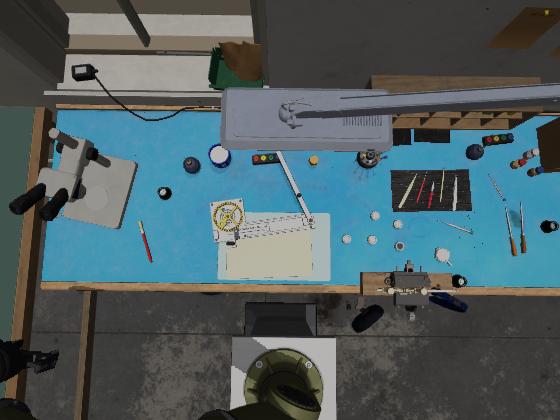

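View pics/wrist0.png

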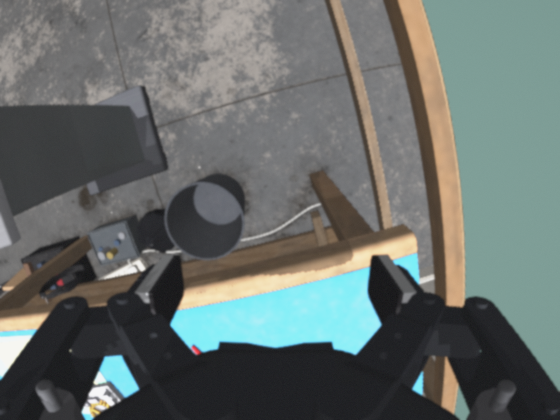

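Run:
```python
from h import *
c=cv2.imread("pics/top0.png"); cv2.imwrite("pics/top0z.png",cv2.resize(c[140:290,200:420],None,fx=3.6,fy=3.6,interpolation=cv2.INTER_CUBIC))
c=cv2.imread("pics/scene0.png"); cv2.imwrite("pics/scene0z.png",cv2.resize(c[175:375,190:400],None,fx=3,fy=3,interpolation=cv2.INTER_CUBIC))
```

```text
(no output)
```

View pics/top0z.png

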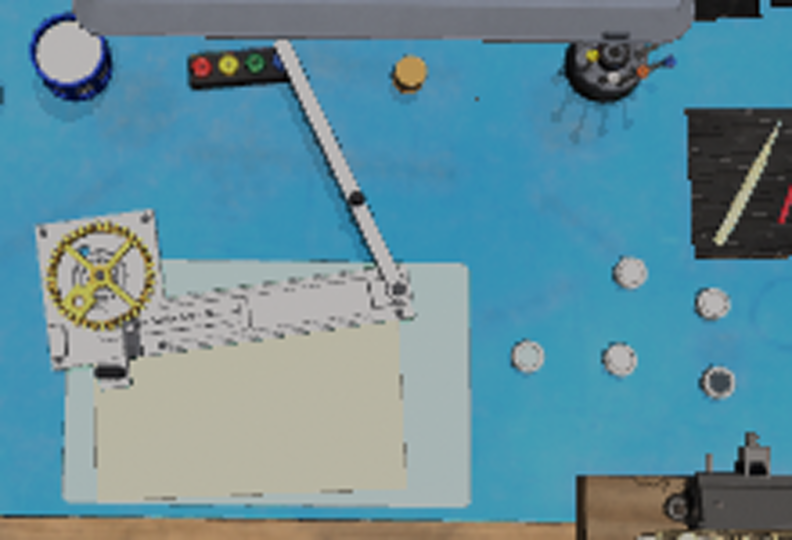

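View pics/scene0z.png

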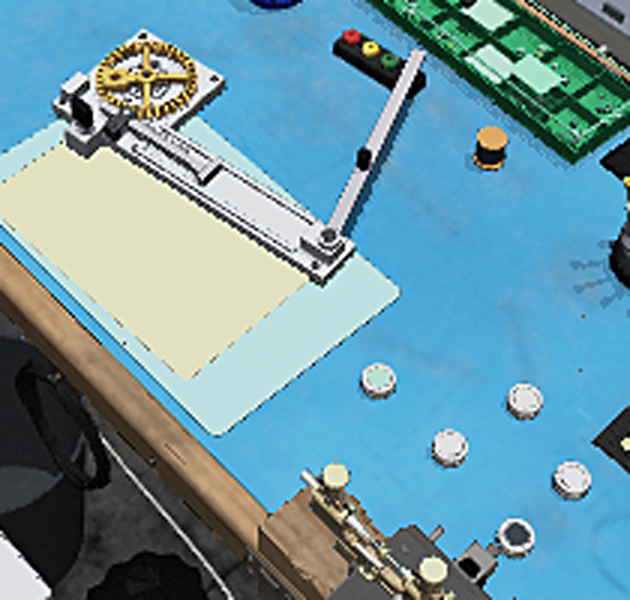

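Run:
```python
from h import *
c=cap("top")
g=lambda X,Y:(200+X/3.6,140+Y/3.6)
for n,X,Y,z in[("hub",101,274,.033),("pivot",399,291,.039),("knob",357,198,.058),("pin",111,371,.060),("t mint",528,356,.012),("t2",620,360,.012),("t3",630,272,.012),("t4",712,303,.012),("dark",718,382,.012),("spool",410,72,.03),("frontedge",300,518,0)]:
    print(n,onz(c,*g(X,Y),z).round(4))
P=cloud(c)
for n,X,Y in[("t mint",528,356),("dark",718,382),("t4",712,303),("pin",111,371),("mat",250,430)]:
    u,v=map(round,g(X,Y));print(n,P[v-1:v+2,u-1:u+2,2].round(4).tolist())
```

```text
hub [0.5154 0.1766 0.033 ]
pivot [ 0.5034 -0.0803  0.039 ]
knob [ 0.5806 -0.0427  0.058 ]
pin [0.4309 0.1624 0.06  ]
t mint [ 0.4507 -0.1953  0.012 ]
t2 [ 0.4483 -0.2756  0.012 ]
t3 [ 0.5257 -0.2861  0.012 ]
t4 [ 0.4992 -0.3575  0.012 ]
dark [ 0.4303 -0.3606  0.012 ]
spool [ 0.699  -0.0907  0.03  ]
frontedge [0.3087 0.0019 0.    ]
t mint [[0.0053, 0.0149, 0.0094], [0.0109, 0.0128, 0.0128], [0.0111, 0.0131, 0.0112]]
dark [[0.008, 0.0138, 0.0128], [0.0106, 0.0158, 0.0145], [0.0068, 0.012, 0.0149]]
t4 [[0.0099, 0.0095, 0.0135], [0.01, 0.011, 0.0122], [0.0107, 0.0135, 0.0121]]
pin [[0.0609, 0.061, 0.0603], [0.0535, 0.0607, 0.0587], [0.0587, 0.0605, 0.0583]]
mat [[0.0001, 0.0055, 0.0028], [0.0034, 0.0038, -0.0018], [0.0039, 0.0041, 0.0]]
```

>>> {"name": "play_rows", "arguments": {
  "increments": [
    {"tx": 0.3, "ty": -0.3, "roll": -0.14},
    {"tx": 0.65, "ty": -0.65, "roll": -0.28},
    {"tx": 1, "ty": -1, "roll": -0.42}
  ]
}}

```text
invalid input at $.increments[0]: expected keys tx, ty, tz, roll, grip
```

>>> {"name": "play_rows", "arguments": {
  "increments": [
    {"tx": 0.3, "ty": -0.3, "roll": -0.14},
    {"tx": 0.65, "ty": -0.65, "roll": -0.28},
    {"tx": 1, "ty": -1, "roll": -0.42}
  ]
}}

```text
invalid input at $.increments[0]: expected keys tx, ty, tz, roll, grip
```

>>> {"name": "play_rows", "arguments": {
  "increments": [
    {"tx": 0.3, "ty": -0.3, "roll": -0.14},
    {"tx": 0.65, "ty": -0.65, "roll": -0.268},
    {"tx": 1, "ty": -1, "roll": -0.268}
  ]
}}

```text
invalid input at $.increments[0]: expected keys tx, ty, tz, roll, grip
```

>>> {"name": "play_rows", "arguments": {
  "increments": [
    {"tx": 0, "ty": -0.4},
    {"tx": 0, "ty": -0.8},
    {"tx": 0, "ty": -1},
    {"tx": 0, "ty": -1}
  ]
}}

```text
invalid input at $.increments[0]: expected keys tx, ty, tz, roll, grip
```

>>> {"name": "play_rows", "arguments": {
  "increments": [
    {"tx": 0, "ty": -0.4},
    {"tx": 0, "ty": -0.8},
    {"tx": 0, "ty": -1},
    {"tx": 0, "ty": -1}
  ]
}}

```text
invalid input at $.increments[0]: expected keys tx, ty, tz, roll, grip
```

Run:
```python
from h import *
c=cap("wrist","w1"); s=c["state"]; print(s["clock"],s["tool_pos"],s["orientation"].round(3).tolist(),s["qpos"].round(2),s["ft_force"])
```

```text
0.2 [0.16239454 0.60323372 0.2417332 ] [[-0.966, 0.26, -0.0], [0.26, 0.966, -0.001], [-0.0, -0.001, -1.0]] [-1.2   0.51 -0.24  1.5   0.13  1.15 -0.15] [0.3118435  0.18871542 0.9037286 ]
```

View pics/w1.png

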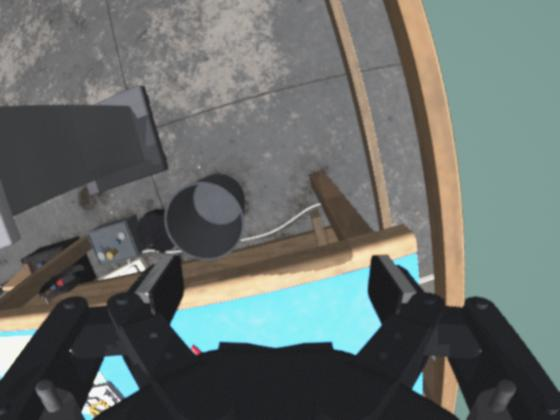

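All keys needed.

>>> {"name": "play_rows", "arguments": {
  "increments": [
    {"tx": 0.3, "ty": -0.3, "tz": 0, "roll": -0.14, "grip": 0},
    {"tx": 0.65, "ty": -0.65, "tz": 0, "roll": -0.28, "grip": 0},
    {"tx": 1, "ty": -1, "tz": 0, "roll": -0.42, "grip": 0}
  ]
}}

```text
clock: 0.55
tool_pos: [0.2429, 0.5226, 0.2421]
orientation: [[-0.76, 0.65, -0.0], [0.65, 0.76, -0.0], [0.0, -0.0, -1.0]]
ft_force: [1.2, 1.0, 0.4]
finger_gap: 0.0851
```

>>> {"name": "play_rows", "arguments": {
  "increments": [
    {"tx": 0.3, "ty": -0.3, "tz": 0, "roll": -0.14, "grip": 0},
    {"tx": 0.65, "ty": -0.65, "tz": 0, "roll": -0.28, "grip": 0},
    {"tx": 1, "ty": -1, "tz": 0, "roll": -0.42, "grip": 0}
  ]
}}

```text
clock: 0.85
tool_pos: [0.3232, 0.4424, 0.2424]
orientation: [[-0.41, 0.912, -0.0], [0.912, 0.41, 0.0], [0.0, 0.0, -1.0]]
ft_force: [-0.1, 0.2, -0.2]
finger_gap: 0.0852
```

>>> {"name": "play_rows", "arguments": {
  "increments": [
    {"tx": 0.3, "ty": -0.3, "tz": 0, "roll": -0.14, "grip": 0},
    {"tx": 0.65, "ty": -0.65, "tz": 0, "roll": -0.268, "grip": 0},
    {"tx": 1, "ty": -1, "tz": 0, "roll": -0.268, "grip": 0}
  ]
}}

```text
clock: 1.15
tool_pos: [0.4031, 0.3625, 0.2424]
orientation: [[-0.143, 0.99, 0.0], [0.99, 0.143, 0.0], [0.0, 0.0, -1.0]]
ft_force: [0.8, 1.4, 0.1]
finger_gap: 0.0855
```

>>> {"name": "play_rows", "arguments": {
  "increments": [
    {"tx": 0, "ty": -0.4, "tz": 0, "roll": 0, "grip": 0},
    {"tx": 0, "ty": -0.8, "tz": 0, "roll": 0, "grip": 0},
    {"tx": 0, "ty": -1, "tz": 0, "roll": 0, "grip": 0}
  ]
}}

```text
clock: 1.45
tool_pos: [0.4026, 0.2806, 0.2423]
orientation: [[-0.144, 0.99, -0.0], [0.99, 0.144, -0.001], [-0.001, -0.0, -1.0]]
ft_force: [1.1, -0.5, 0.9]
finger_gap: 0.0855
```

>>> {"name": "play_rows", "arguments": {
  "increments": [
    {"tx": 0, "ty": -0.4, "tz": 0, "roll": 0, "grip": 0},
    {"tx": 0, "ty": -0.8, "tz": 0, "roll": 0, "grip": 0},
    {"tx": 0, "ty": -1, "tz": 0, "roll": 0, "grip": 0},
    {"tx": 0, "ty": -1, "tz": 0, "roll": 0, "grip": 0}
  ]
}}

```text
clock: 1.85
tool_pos: [0.4025, 0.2018, 0.2426]
orientation: [[-0.144, 0.99, 0.0], [0.99, 0.144, -0.0], [-0.0, 0.0, -1.0]]
ft_force: [0.4, 0.4, -0.4]
finger_gap: 0.0852
```

Run:
```python
from h import *
c=cap("wrist","w1"); s=c["state"]; print(s["clock"],s["tool_pos"],s["orientation"].round(3).tolist(),s["qpos"].round(2),s["ft_force"])
```

```text
1.85 [0.40251795 0.20183653 0.24263465] [[-0.144, 0.99, 0.0], [0.99, 0.144, -0.0], [-0.0, 0.0, -1.0]] [-0.64  0.24  0.16  1.94 -0.04  0.97 -0.32] [ 0.39799782  0.41594312 -0.37876849]
```

View pics/w1.png

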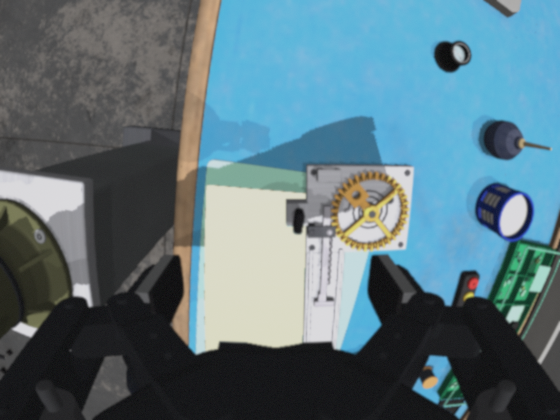

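Run:
```python
c=__import__("cv2"); i=c.imread("pics/w1.png"); c.imwrite("pics/w1z.png",c.resize(i[150:350,270:430],None,fx=3.7,fy=3,interpolation=2))
```

```text
(no output)
```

View pics/w1z.png

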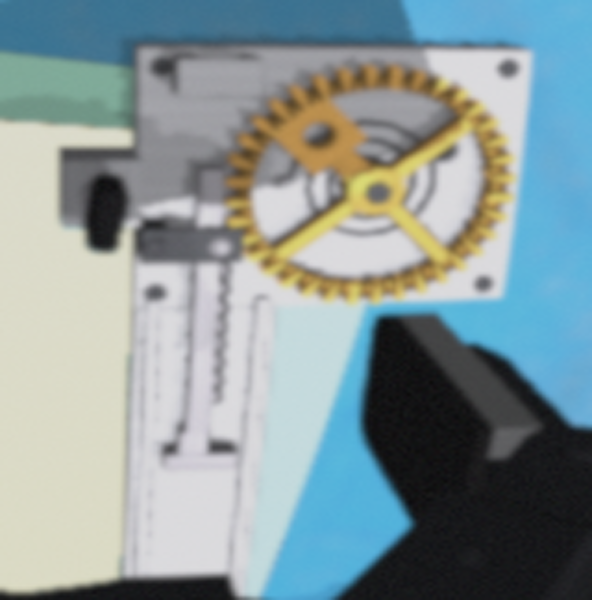

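```bash
cat >> h.py <<'E'
def fit(rk,w):
    rk=np.array(rk,float)[:,:2]; w=np.array(w)[:,:2]
    a,b=rk.mean(0),w.mean(0); A,B=rk-a,w-b
    th=np.arctan2((A[:,0]*B[:,1]-A[:,1]*B[:,0]).sum(),(A*B).sum()); R=np.array([[np.cos(th),-np.sin(th)],[np.sin(th),np.cos(th)]])
    return th,b-R@a,(rk@R.T+b-R@a-w)
E
python3 - <<'E'
from h import *
c=cap("wrist"); 
g=lambda X,Y:(270+X/3.7,150+Y/3)
rk=[];w=[]
for x,y,z,X,Y in[(-24,110,12,137,46),(104,110,12,533,50),(104,5,12,503,297),(50,57,29,377,192)]:
    rk.append((x/1e3,y/1e3)); w.append(onz(c,*g(X,Y),(z+4)/1e3))
print(fit(rk,w))
rk.append((0,-.196)); w.append(np.array([.5034,-.0803,0])); print(fit(rk,w))
print("pin",onz(c,*g(105,180),.060), "hole",onz(c,*g(322,134),.028),"hub",w[3])
E
```

```text
(np.float64(0.15788151166559378), array([0.47769083, 0.1185074 ]), array([[ 1.95934820e-04,  4.24902811e-05],
       [-5.00294609e-04,  2.39486714e-04],
       [-7.28015459e-04,  2.32616562e-05],
       [ 1.03237525e-03, -3.05238651e-04]]))
(np.float64(0.14471193851036349), array([0.47635257, 0.11803352]), array([[ 2.42128324e-04,  9.94102143e-05],
       [-2.00033141e-04, -1.37002996e-03],
       [-1.79475277e-03, -1.79467015e-03],
       [ 5.35442886e-04, -1.31692740e-03],
       [ 1.21721470e-03,  4.38221729e-03]]))
pin [0.43019647 0.18309728 0.06      ] hole [0.49637938 0.20129847 0.028     ] hub [0.51707468 0.18296503 0.033     ]
```

>>> {"name": "play_rows", "arguments": {
  "increments": [
    {"tx": 0.2, "ty": -0.17, "tz": -0.5, "roll": 0, "grip": 0},
    {"tx": 0.37, "ty": -0.34, "tz": -1, "roll": 0, "grip": 0},
    {"tx": 0.37, "ty": -0.34, "tz": -1, "roll": 0, "grip": 0}
  ]
}}

```text
clock: 2.25
tool_pos: [0.431, 0.1755, 0.1583]
orientation: [[-0.147, 0.989, -0.006], [0.989, 0.147, -0.004], [-0.003, -0.006, -1.0]]
ft_force: [-0.4, 0.7, 0.0]
finger_gap: 0.0855
```

Run:
```python
from h import *
c=cap("wrist","w2"); s=c["state"]; print(s["clock"],s["tool_pos"],s["qpos"].round(2),s["ft_force"])
print(proj(c,s["tool_pos"]+[0,0,-.1]),proj(c,s["tool_pos"]))
i=cv2.imread("pics/w2.png"); cv2.imwrite("pics/w2z.png",cv2.resize(i[50:350,170:470],None,fx=2,fy=2,interpolation=2))
```

```text
2.25 [0.43100839 0.17547904 0.15829588] [-0.56  0.37  0.16  2.02 -0.08  0.76 -0.2 ] [-0.38445     0.73808329  0.02260991]
(np.float64(274.81658246416794), np.float64(209.4330823803735)) (np.float64(273.0865216995717), np.float64(272.07952722756227))
```

View pics/w2z.png

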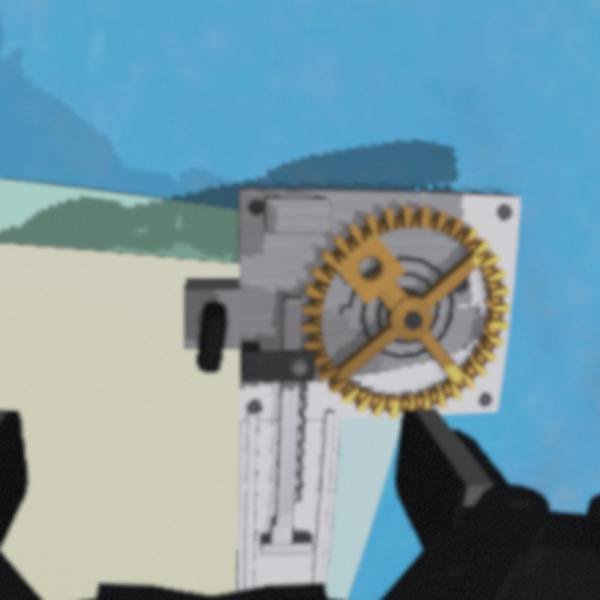

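Run:
```python
from h import *
c=cap("wrist"); g=lambda X,Y:(170+X/2,50+Y/2)
rk=[];w=[]
for x,y,z,X,Y in[(-24,110,12,239,190),(104,110,12,520,197),(104,5,12,499,411),(50,57,29,413,320),]:
    rk.append((x/1e3,y/1e3)); w.append(onz(c,*g(X,Y),(z+4)/1e3))
th,t,e=fit(rk,w); print(th,t,e.round(4)); R=np.array([[np.cos(th),-np.sin(th)],[np.sin(th),np.cos(th)]])
for n,p in dict(park=(-.036,.057),pivot=(0,-.196),lock=(.0761,.0696)).items(): print(n,R@p+t)
print("pin",onz(c,*g(212,338),.062), "hole",onz(c,*g(371,267),.028),"hub",w[3])
# pin mask
hsv=cv2.cvtColor(c["frame"],cv2.COLOR_RGB2GRAY); sub=(hsv[195:245,262:292]<45).astype(np.uint8)
n,l,st,ce=cv2.connectedComponentsWithStats(sub); k=1+st[1:,4].argmax(); print(st[k],ce[k]+[262,195]); ys,xs=np.where(l==k)
rect=cv2.minAreaRect(np.stack([xs,ys],1).astype(np.float32)); print(rect); u,v=ce[k]+[262,195]; print(onz(c,u,v,.06))
a=onz(c,*g(216,305),.062);b=onz(c,*g(207,370),.062);print(a-b,np.degrees(np.arctan2(*(a-b)[1::-1])))
```

```text
0.16035650266005244 [0.47910646 0.11673868] [[ 0.0009 -0.0004]
 [-0.0004  0.    ]
 [-0.0014  0.0006]
 [ 0.0009 -0.0002]]
park [0.43446713 0.16725927]
pivot [ 0.51040181 -0.07674672]
lock [0.54311709 0.19759664]
pin [0.43323025 0.17013089 0.062     ] hole [0.49649081 0.19997169 0.028     ] hub [0.51848433 0.18115537 0.033     ]
[  8   7  12  34 327] [275.09785933 217.90519878]
((13.5, 23.5), (33.0, 11.0), 90.0)
[0.43252699 0.17023795 0.06      ]
[-4.33357733e-04  2.56116453e-02 -2.77555756e-17] 90.96937153757538
```

>>> {"name": "play_rows", "arguments": {
  "increments": [
    {"tx": 0.5, "ty": 0.07, "tz": 0, "roll": 0, "grip": 0},
    {"tx": 1, "ty": 0.14, "tz": 0, "roll": 0, "grip": 0},
    {"tx": 1, "ty": 0.14, "tz": 0, "roll": 0, "grip": 0}
  ]
}}

```text
clock: 2.65
tool_pos: [0.5171, 0.1904, 0.1644]
orientation: [[-0.148, 0.989, 0.007], [0.989, 0.148, 0.003], [0.002, 0.007, -1.0]]
ft_force: [-0.2, -0.6, 0.7]
finger_gap: 0.0853
```

Run:
```python
from h import *
c=cap("wrist","w3"); s=c["state"]; print(s["clock"],s["tool_pos"],s["qpos"].round(2),s["ft_force"])
np.save("/tmp/w3.npy",dict(c,range_z=0),allow_pickle=True)
i=cv2.imread("pics/w3.png"); cv2.imwrite("pics/w3z.png",cv2.resize(i[80:330,130:400],None,fx=2.2,fy=2.2,interpolation=2))
```

```text
2.65 [0.51708781 0.19035556 0.16435535] [-0.5   0.47  0.16  1.82 -0.09  0.86 -0.15] [-0.2489736  -0.57067396  0.69648098]
```

View pics/w3z.png

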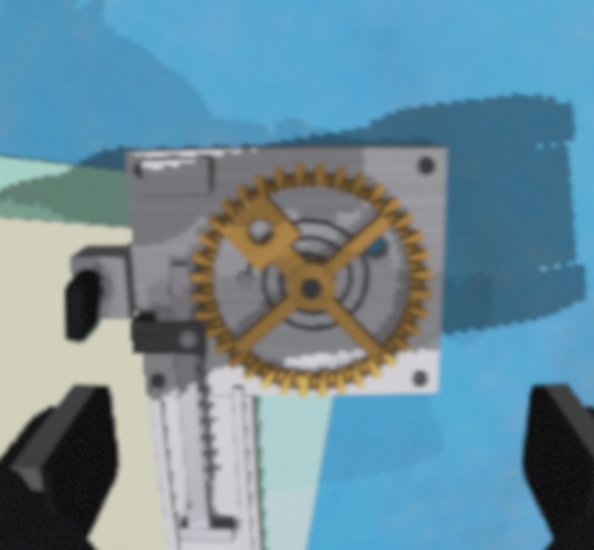

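>>> {"name": "play_rows", "arguments": {
  "increments": [
    {"tx": 0, "ty": -0.5, "tz": 0, "roll": 0, "grip": 0},
    {"tx": 0, "ty": -1, "tz": 0, "roll": 0, "grip": 0}
  ]
}}

```text
clock: 2.9
tool_pos: [0.5113, 0.1095, 0.1635]
orientation: [[-0.152, 0.988, 0.001], [0.988, 0.152, 0.001], [0.001, 0.001, -1.0]]
ft_force: [0.4, -0.4, 0.3]
finger_gap: 0.0856
```

>>> {"name": "play_rows", "arguments": {
  "increments": [
    {"tx": 0, "ty": -0.5, "tz": 0, "roll": 0, "grip": 0},
    {"tx": 0, "ty": -1, "tz": 0, "roll": 0, "grip": 0}
  ]
}}

```text
clock: 3.1
tool_pos: [0.5114, 0.0279, 0.1638]
orientation: [[-0.15, 0.989, 0.002], [0.989, 0.15, 0.001], [0.001, 0.002, -1.0]]
ft_force: [0.1, -0.8, 0.5]
finger_gap: 0.0854
```

>>> {"name": "play_rows", "arguments": {
  "increments": [
    {"tx": 0, "ty": -0.5, "tz": 0, "roll": 0, "grip": 0},
    {"tx": 0, "ty": -1, "tz": 0, "roll": 0, "grip": 0},
    {"tx": 0, "ty": -1, "tz": 0, "roll": 0, "grip": 0}
  ]
}}

```text
clock: 3.4
tool_pos: [0.5114, -0.0575, 0.1641]
orientation: [[-0.14, 0.99, 0.002], [0.99, 0.14, -0.002], [-0.003, 0.002, -1.0]]
ft_force: [-0.3, 0.0, -0.4]
finger_gap: 0.0854
```

Run:
```python
from h import *
c=cap("wrist","w4"); s=c["state"]; print(s["clock"],s["tool_pos"],s["qpos"].round(2),s["ft_force"])
np.save("/tmp/w4.npy",dict(c,range_z=0),allow_pickle=True)
```

```text
3.4 [ 0.5114263  -0.05754501  0.16406531] [-0.06  0.42  0.18  1.91 -0.1   0.82  0.31] [-0.30206791  0.02281224 -0.35512184]
```

View pics/w4.png

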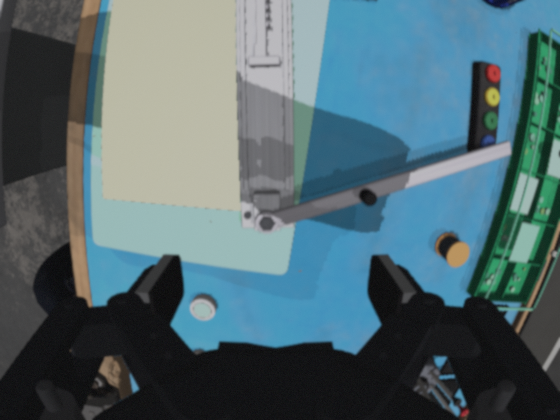

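Run:
```python
from h import *
A=np.load("/tmp/w3.npy",allow_pickle=True).item();B=np.load("/tmp/w4.npy",allow_pickle=True).item()
g=lambda X,Y:(130+X/2.2,80+Y/2.2)
hub=onz(A,*g(311,288),.033); piv=onz(B,266,222,.039); lock=onz(A,*g(376,244),.016); hole=onz(A,*g(261,231),.028)
pin=onz(A,*g(78,309),.062)
print(hub,piv,lock,hole,"pin side?",pin)
v=(hub-piv)[:2]; print(np.hypot(*v)*1e3, np.arctan2(v[1],v[0])-np.arctan2(253,50), "hole ang",np.arctan2(*(hole-hub)[1::-1])-2.3,np.hypot(*(hole-hub)[:2]), "lock",np.arctan2(*(lock-hub)[1::-1])-.45,np.hypot(*(lock-hub)[:2]))
rk=[];w=[]
for x,y,z,X,Y in[(-24,110,12,126,150),(104,110,12,446,148),(104,5,12,437,393)]:
    rk.append((x/1e3,y/1e3)); w.append(onz(A,*g(X,Y),(z+4)/1e3))
rk+=[(.05,.057),(0,-.196),(.0761,.0696)];w+=[hub,piv,lock]
th,t,e=fit(rk,w); print(th,t,e.round(4))
# tin, rail lines from w4
for u,v in[(241,100),(240,190),(291,100),(293,200)]: print(onz(B,u,v,.02))
print("spool",onz(B,458,252,.03),"knob",onz(B,368,196,.058),"mint",onz(B,203,303,.012),"follower",onz(B,264,62,.028))
```

```text
[0.51717256 0.18028403 0.033     ] [ 0.50752409 -0.07656616  0.039     ] [0.54099351 0.19735465 0.016     ] [0.49512856 0.19851289 0.028     ] pin side? [0.43491729 0.16872811 0.062     ]
257.0313527316894 0.15756725707270758 hole ang 0.1506450822773684 0.028604706995892386 lock 0.1717948262880971 0.02930602461110223
0.15563791041154165 [0.47677047 0.11611537] [[-0.0003 -0.0001]
 [ 0.0003  0.0009]
 [ 0.      0.001 ]
 [ 0.0002 -0.0001]
 [-0.0004 -0.0009]
 [ 0.0002 -0.0007]]
[0.47276944 0.01995361 0.02      ]
[ 0.48154357 -0.05708382  0.02      ]
[0.51411761 0.02554863 0.02      ]
[ 0.52861069 -0.05955821  0.02      ]
spool [ 0.70187802 -0.08630235  0.03      ] knob [ 0.58227252 -0.03852516  0.058     ] mint [ 0.45455154 -0.18382927  0.012     ] follower [0.48776077 0.05332532 0.028     ]
```

>>> {"name": "play_rows", "arguments": {
  "increments": [
    {"tx": -0.2, "ty": 0.5, "tz": 0, "roll": 0, "grip": 0},
    {"tx": -0.4, "ty": 1, "tz": 0, "roll": 0, "grip": 0}
  ]
}}

```text
clock: 3.65
tool_pos: [0.4795, 0.0298, 0.1631]
orientation: [[-0.146, 0.989, 0.001], [0.989, 0.146, 0.001], [0.001, 0.001, -1.0]]
ft_force: [1.3, 1.8, -0.0]
finger_gap: 0.0852
```

>>> {"name": "play_rows", "arguments": {
  "increments": [
    {"tx": -0.2, "ty": 0.5, "tz": 0, "roll": 0, "grip": 0},
    {"tx": -0.4, "ty": 1, "tz": 0, "roll": 0, "grip": 0}
  ]
}}

```text
clock: 3.85
tool_pos: [0.4464, 0.1114, 0.1633]
orientation: [[-0.15, 0.989, 0.001], [0.989, 0.15, 0.002], [0.002, 0.001, -1.0]]
ft_force: [1.1, 1.3, 0.1]
finger_gap: 0.0852
```

>>> {"name": "play_rows", "arguments": {
  "increments": [
    {"tx": -0.1, "ty": 0.4, "tz": -0.25, "roll": 0, "grip": 0},
    {"tx": -0.187, "ty": 0.82, "tz": -0.5, "roll": 0, "grip": 0},
    {"tx": -0.187, "ty": 0.82, "tz": -0.5, "roll": 0, "grip": 0},
    {"tx": -0.187, "ty": 0.82, "tz": -0.5, "roll": 0, "grip": 0}
  ]
}}

```text
clock: 4.25
tool_pos: [0.4317, 0.1755, 0.1227]
orientation: [[-0.152, 0.988, -0.001], [0.988, 0.152, 0.001], [0.001, -0.001, -1.0]]
ft_force: [1.0, 1.0, -0.1]
finger_gap: 0.0858
```

Run:
```python
from h import *
c=cap("wrist","w5"); s=c["state"]; print(s["clock"],s["tool_pos"],s["orientation"].round(3).tolist(),s["qpos"].round(2),s["ft_force"])
print(proj(c,s["tool_pos"]+[0,0,-.06]))
```

```text
4.25 [0.43169043 0.17549647 0.12265269] [[-0.152, 0.988, -0.001], [0.988, 0.152, 0.001], [0.001, -0.001, -1.0]] [-0.54  0.42  0.14  2.07 -0.09  0.66 -0.19] [ 1.0068011   0.98874317 -0.08731967]
(np.float64(273.7623498424346), np.float64(227.87093001638985))
```

View pics/w5.png

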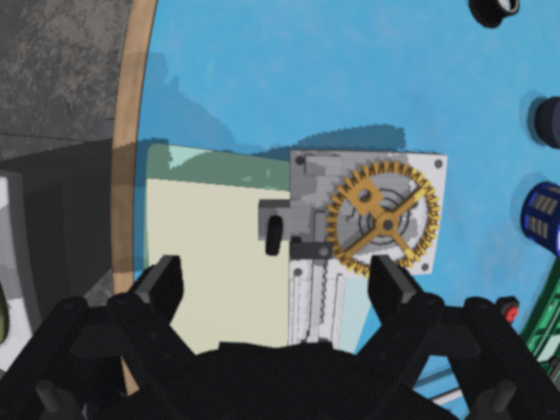

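Run:
```python
from h import *
c=cap("wrist"); s=c["state"]; print(s["tool_pos"])
m=c["frame"].max(2)<40; sub=m[205:265,258:290].astype(np.uint8)
n,l,st,ce=cv2.connectedComponentsWithStats(sub); k=1+st[1:,4].argmax(); ys,xs=np.where(l==k); print(st[k],ce[k]+[258,205])
for y in range(0,60,4): 
    q=xs[ys==y]; print(y+205, (q.min()+258,q.max()+258) if len(q) else None,end=" ")
u,v=ce[k]+[258,205]; print(onz(c,u,v,.060),onz(c,u,v,.055))
w,V=np.linalg.eigh(np.cov(np.stack([xs,ys]))); d=V[:,1]; a=onz(c,u+10*d[0],v+10*d[1],.06)-onz(c,u-10*d[0],v-10*d[1],.06); print(np.degrees(np.arctan2(a[1],a[0])))
```

```text
[0.43251944 0.17419324 0.12298428]
[  8   9  15  38 457] [272.67833698 232.24070022]
205 None 209 None 213 None 217 (np.int64(269), np.int64(279)) 221 (np.int64(268), np.int64(280)) 225 (np.int64(268), np.int64(280)) 229 (np.int64(267), np.int64(280)) 233 (np.int64(267), np.int64(279)) 237 (np.int64(266), np.int64(278)) 241 (np.int64(266), np.int64(277)) 245 (np.int64(266), np.int64(276)) 249 (np.int64(266), np.int64(275)) 253 None 257 None 261 None [0.43248016 0.17011835 0.06      ] [0.43271546 0.16828608 0.055     ]
-88.1387214285381
```

>>> {"name": "play_rows", "arguments": {
  "increments": [
    {"tx": 0, "ty": -0.06, "tz": -0.3, "roll": -0.108, "grip": 0},
    {"tx": 0, "ty": -0.06, "tz": -0.65, "roll": -0.108, "grip": 0},
    {"tx": 0, "ty": -0.06, "tz": -0.95, "roll": -0.108, "grip": 0},
    {"tx": 0, "ty": -0.06, "tz": -0.95, "roll": -0.108, "grip": 0}
  ],
  "newtons": 40
}}

```text
clock: 4.75
tool_pos: [0.4321, 0.167, 0.0449]
orientation: [[-0.033, 0.999, -0.003], [0.999, 0.033, -0.002], [-0.001, -0.003, -1.0]]
ft_force: [-0.0, 0.5, 0.0]
finger_gap: 0.0854
```

Run:
```python
from h import *
c=cap("wrist","w6"); s=c["state"]; print(s["tool_pos"],s["ft_force"])
cv2.imwrite("pics/w6z.png",cv2.resize(cv2.imread("pics/w6.png")[180:350,120:440],None,fx=2.4,fy=2.4))
```

```text
[0.4321491  0.16699631 0.04490351] [-0.03105853  0.45749798  0.0240496 ]
```

View pics/w6z.png

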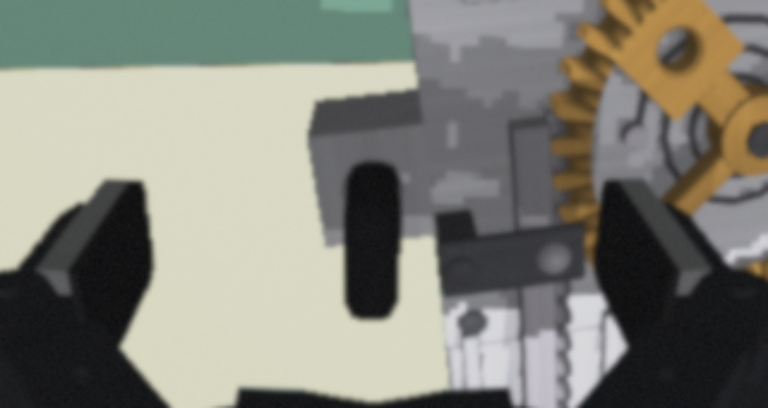

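Run:
```python
from h import *
c=cap("wrist"); s=c["state"]; print(s["tool_pos"])
for Y in(163,240,318): print(onz(c,120+372/2.4,180+Y/2.4,.062))
```

```text
[0.43278393 0.16725199 0.04615046]
[0.43309714 0.18607544 0.062     ]
[0.43355111 0.17199371 0.062     ]
[0.43406344 0.15607674 0.062     ]
```

>>> {"name": "play_rows", "arguments": {
  "increments": [
    {"tx": 0, "ty": 0, "tz": 0, "roll": 0, "grip": 1},
    {"tx": 0, "ty": 0, "tz": 0, "roll": 0, "grip": 1},
    {"tx": 0, "ty": 0, "tz": 0, "roll": 0, "grip": 1},
    {"tx": 0, "ty": 0, "tz": 0, "roll": 0, "grip": 1},
    {"tx": 0, "ty": 0, "tz": 0, "roll": 0, "grip": 1}
  ]
}}

```text
clock: 5.35
tool_pos: [0.4331, 0.1684, 0.0465]
orientation: [[-0.035, 0.999, 0.0], [0.999, 0.035, 0.0], [0.0, 0.0, -1.0]]
ft_force: [-1.2, 0.4, -0.1]
finger_gap: 0.0124
```

>>> {"name": "play_rows", "arguments": {
  "increments": [
    {"tx": 0, "ty": 0, "tz": 0, "roll": 0, "grip": 1},
    {"tx": 0, "ty": 0, "tz": 0, "roll": 0, "grip": 1},
    {"tx": 0, "ty": 0, "tz": 0, "roll": 0, "grip": 1}
  ]
}}

```text
clock: 5.65
tool_pos: [0.4329, 0.1684, 0.0465]
orientation: [[-0.035, 0.999, -0.0], [0.999, 0.035, 0.0], [0.0, -0.0, -1.0]]
ft_force: [-2.1, 0.8, 5.3]
finger_gap: 0.0093
```

>>> {"name": "play_rows", "arguments": {
  "increments": [
    {"tx": 0, "ty": 0, "tz": 0.1, "roll": 0, "grip": 1},
    {"tx": 0, "ty": 0, "tz": 0.2, "roll": 0, "grip": 1},
    {"tx": 0, "ty": 0, "tz": 0.4, "roll": 0, "grip": 1},
    {"tx": 0, "ty": 0, "tz": 0.4, "roll": 0, "grip": 1}
  ]
}}

```text
clock: 6.05
tool_pos: [0.4341, 0.1687, 0.0801]
orientation: [[-0.035, 0.999, 0.003], [0.999, 0.035, 0.001], [0.001, 0.003, -1.0]]
ft_force: [-0.1, 0.2, -0.6]
finger_gap: 0.0093
```

Run:
```python
from h import *
c=cap("wrist","w7"); s=c["state"]; print(s["tool_pos"],s["ft_force"],s["finger_gap"])
cv2.imwrite("pics/w7z.png",cv2.resize(cv2.imread("pics/w7.png")[150:350,120:440],None,fx=2.4,fy=2.4))
```

```text
[0.43412572 0.16867546 0.08008487] [-0.05154889  0.21478267 -0.62318618] 0.00933107059256234
```

View pics/w7z.png

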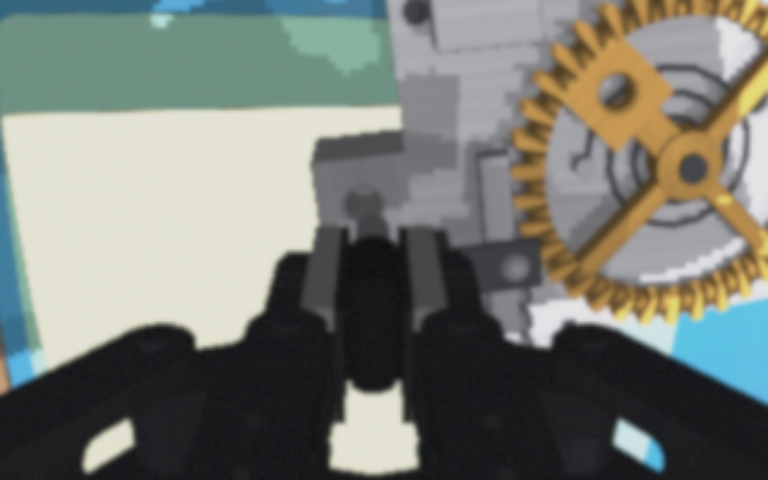

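>>> {"name": "play_rows", "arguments": {
  "increments": [
    {"tx": 0.26, "ty": 0.13, "tz": 0, "roll": 0, "grip": 1},
    {"tx": 0.52, "ty": 0.26, "tz": 0, "roll": 0, "grip": 1},
    {"tx": 0.78, "ty": 0.397, "tz": 0, "roll": 0, "grip": 1},
    {"tx": 0.78, "ty": 0.397, "tz": -0.06, "roll": 0, "grip": 1},
    {"tx": 0.78, "ty": 0.397, "tz": -0.08, "roll": 0, "grip": 1}
  ]
}}

```text
clock: 6.6
tool_pos: [0.4948, 0.1999, 0.0708]
orientation: [[-0.035, 0.999, -0.002], [0.999, 0.035, -0.001], [-0.001, -0.002, -1.0]]
ft_force: [-0.5, -0.3, -0.7]
finger_gap: 0.0093
```

Run:
```python
from h import *
c=cap("wrist","w8"); s=c["state"]; print(s["tool_pos"],s["ft_force"],s["finger_gap"])
cv2.imwrite("pics/w8z.png",cv2.resize(cv2.imread("pics/w8.png")[180:320,200:360],None,fx=4,fy=4))
print(proj(c,s["tool_pos"]+[0,0,-.041]))
c=cap("scene","s8"); cv2.imwrite("pics/s8z.png",cv2.resize(cv2.imread("pics/s8.png")[160:260,190:300],None,fx=6,fy=6,interpolation=2))
```

```text
[0.49482245 0.19986927 0.07078071] [-0.52915248 -0.27863095 -0.73932166] 0.00925253509029718
(np.float64(273.6362441101144), np.float64(239.1072300562684))
```

View pics/w8z.png

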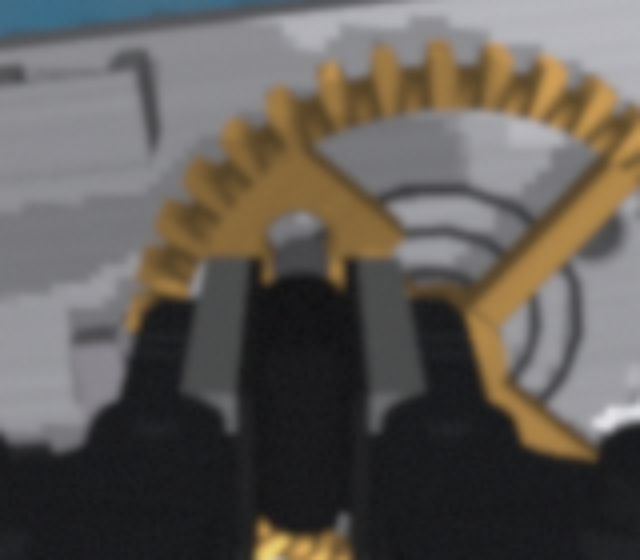

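View pics/s8z.png

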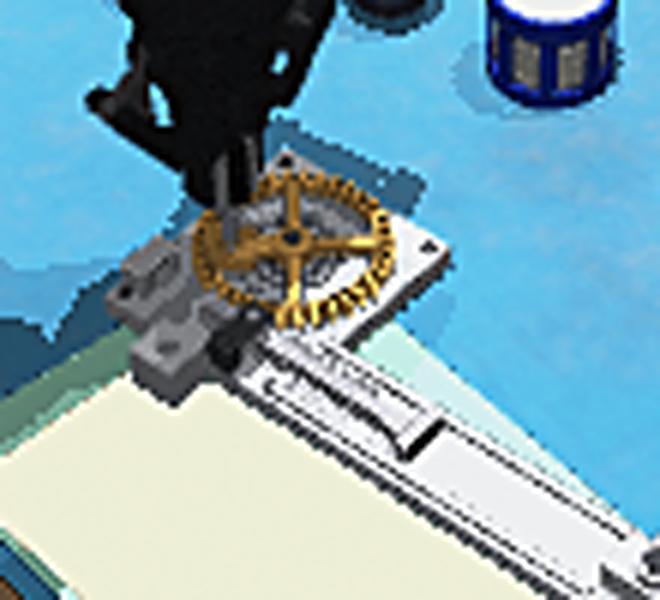

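>>> {"name": "play_rows", "arguments": {
  "increments": [
    {"tx": 0, "ty": 0, "tz": -0.04, "roll": 0, "grip": 1},
    {"tx": 0, "ty": 0, "tz": -0.08, "roll": 0, "grip": 1},
    {"tx": 0, "ty": 0, "tz": -0.12, "roll": 0, "grip": 1},
    {"tx": 0, "ty": 0, "tz": -0.16, "roll": 0, "grip": 1},
    {"tx": 0, "ty": 0, "tz": -0.16, "roll": 0, "grip": 1}
  ]
}}

```text
clock: 7.2
tool_pos: [0.4951, 0.2, 0.0586]
orientation: [[-0.035, 0.999, -0.001], [0.999, 0.035, -0.0], [-0.0, -0.001, -1.0]]
ft_force: [0.4, 0.2, 0.2]
finger_gap: 0.0091
```

Run:
```python
from h import *
for k in range(3):
    c=cap("wrist","w9"); s=c["state"]; print(s["tool_pos"],s["ft_force"],s["ft_torque"],s["finger_gap"])
cv2.imwrite("pics/w9z.png",cv2.resize(cv2.imread("pics/w9.png")[180:320,200:360],None,fx=4,fy=4))
```

```text
[0.49510981 0.20000163 0.05862448] [0.35474031 0.16196584 0.20460322] [-0.00527261  0.01154149 -0.02664571] 0.009065533338686418
[0.49523951 0.19999229 0.05881515] [ 0.8948421   0.21928324 -0.44640126] [-9.63992604e-05  5.56762955e-02 -4.28141626e-02] 0.009406861233520783
[0.49534232 0.20005112 0.05897492] [-1.07356843 -0.22861948 -0.47476649] [ 0.02169159  0.04988751 -0.04996162] 0.009122506620677248
```

View pics/w9z.png

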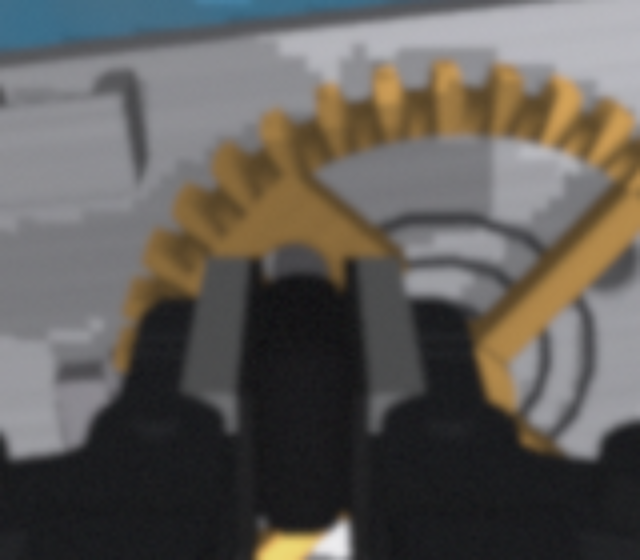

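>>> {"name": "play_rows", "arguments": {
  "increments": [
    {"tx": 0.06, "ty": 0.058, "tz": 0, "roll": 0, "grip": 1},
    {"tx": 0.132, "ty": 0.101, "tz": 0, "roll": 0, "grip": 1},
    {"tx": 0.132, "ty": 0.101, "tz": 0, "roll": 0, "grip": 1}
  ]
}}

```text
clock: 7.65
tool_pos: [0.5049, 0.2078, 0.0586]
orientation: [[-0.035, 0.999, -0.003], [0.999, 0.035, -0.001], [-0.001, -0.003, -1.0]]
ft_force: [-3.2, -1.6, -1.8]
finger_gap: 0.009
```

Run:
```python
from h import *
for k in range(2):
    c=cap("wrist","w10"); s=c["state"]; print(s["tool_pos"],s["ft_force"],s["ft_torque"],s["finger_gap"])
cv2.imwrite("pics/w10z.png",cv2.resize(cv2.imread("pics/w10.png")[160:320,150:450],None,fx=2.5,fy=2.5))
```

```text
[0.50489858 0.20782681 0.05855727] [-3.17713272 -1.59069086 -1.78801985] [-0.34233429  0.81169827 -0.01421155] 0.00901872367103667
[0.50497602 0.20785344 0.05857363] [-3.29828778 -1.34735683 -2.23726938] [-0.29561488  0.74922836 -0.05617542] 0.009049857354032947
```

View pics/w10z.png

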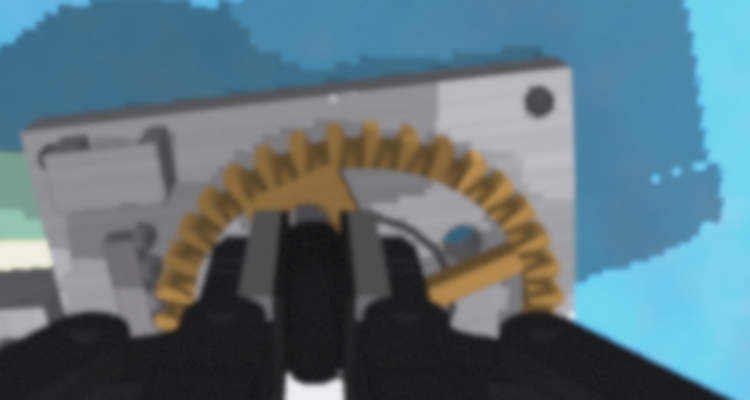

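>>> {"name": "play_rows", "arguments": {
  "increments": [
    {"tx": 0.08, "ty": 0.025, "tz": 0, "roll": 0, "grip": 1},
    {"tx": 0.163, "ty": 0.032, "tz": 0, "roll": 0, "grip": 1},
    {"tx": 0.246, "ty": 0.019, "tz": 0, "roll": 0, "grip": 1},
    {"tx": 0.323, "ty": -0.013, "tz": 0, "roll": 0, "grip": 1}
  ]
}}

```text
clock: 8.15
tool_pos: [0.5289, 0.208, 0.0584]
orientation: [[-0.036, 0.999, -0.006], [0.999, 0.036, 0.0], [0.0, -0.006, -1.0]]
ft_force: [-7.4, 2.2, -0.1]
finger_gap: 0.0092
```

>>> {"name": "play_rows", "arguments": {
  "increments": [
    {"tx": 0.036, "ty": -0.022, "tz": 0, "roll": 0, "grip": 1},
    {"tx": 0.068, "ty": -0.048, "tz": 0, "roll": 0, "grip": 1},
    {"tx": 0.098, "ty": -0.079, "tz": 0, "roll": 0, "grip": 1},
    {"tx": 0.124, "ty": -0.112, "tz": 0, "roll": 0, "grip": 1},
    {"tx": 0.124, "ty": -0.112, "tz": 0, "roll": 0, "grip": 1}
  ]
}}

```text
clock: 8.65
tool_pos: [0.5402, 0.1994, 0.0587]
orientation: [[-0.036, 0.999, -0.003], [0.999, 0.036, 0.001], [0.001, -0.003, -1.0]]
ft_force: [-5.2, 2.4, -1.9]
finger_gap: 0.009
```

Run:
```python
from h import *
for k in range(2):
    c=cap("wrist","w11"); s=c["state"]; print(s["tool_pos"],s["ft_force"],s["ft_torque"],s["finger_gap"])
cv2.imwrite("pics/w11z.png",cv2.resize(cv2.imread("pics/w11.png")[160:320,150:450],None,fx=2.5,fy=2.5))
```

```text
[0.54024234 0.1994195  0.05867355] [-5.21901316  2.41721477 -1.90922794] [ 0.59620723  1.27947028 -0.02528401] 0.009042644443999421
[0.54022703 0.1994836  0.05870574] [-5.64218883  2.16535459 -1.79196284] [0.66762621 1.20751233 0.03569452] 0.009388208645581231
```

View pics/w11z.png

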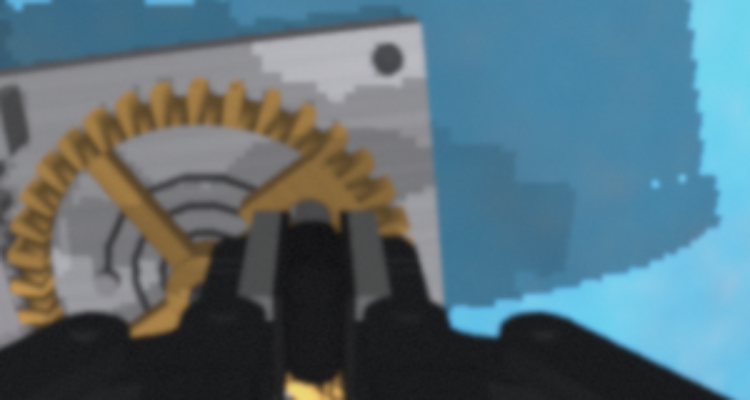

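>>> {"name": "play_rows", "arguments": {
  "increments": [
    {"tx": 0.014, "ty": -0.017, "tz": 0, "roll": 0, "grip": 1},
    {"tx": 0.014, "ty": -0.017, "tz": 0, "roll": 0, "grip": 1},
    {"tx": 0.014, "ty": -0.017, "tz": -0.03, "roll": 0, "grip": 1},
    {"tx": 0.014, "ty": -0.017, "tz": -0.06, "roll": 0, "grip": 1},
    {"tx": 0.014, "ty": -0.017, "tz": -0.06, "roll": 0, "grip": 1}
  ]
}}

```text
clock: 9.25
tool_pos: [0.5416, 0.1983, 0.0542]
orientation: [[-0.036, 0.999, -0.002], [0.999, 0.036, 0.002], [0.002, -0.002, -1.0]]
ft_force: [-5.4, 3.0, 0.5]
finger_gap: 0.009
```

Run:
```python
from h import *
for k in range(2):
    c=cap("wrist","w12"); s=c["state"]; print(s["tool_pos"],s["ft_force"],s["ft_torque"],s["finger_gap"])
cv2.imwrite("pics/w12z.png",cv2.resize(cv2.imread("pics/w12.png")[160:320,150:450],None,fx=2.5,fy=2.5))
```

```text
[0.54163102 0.19833919 0.05415559] [-5.37949299  3.00051817  0.48271135] [6.52722761e-01 1.12192523e+00 3.53315209e-04] 0.008979413984987403
[0.54161499 0.19832432 0.05414488] [-4.40974762  2.39881574  0.27280407] [0.59716379 1.17244253 0.01886438] 0.009224020745935226
```

>>> {"name": "play_rows", "arguments": {
  "increments": [
    {"tx": 0, "ty": 0, "tz": -0.03, "roll": 0, "grip": 1},
    {"tx": 0, "ty": 0, "tz": -0.06, "roll": 0, "grip": 1},
    {"tx": 0, "ty": 0, "tz": -0.09, "roll": 0, "grip": 1},
    {"tx": 0, "ty": 0, "tz": -0.09, "roll": 0, "grip": 1}
  ]
}}

```text
clock: 9.75
tool_pos: [0.5416, 0.1983, 0.0469]
orientation: [[-0.036, 0.999, -0.002], [0.999, 0.036, 0.001], [0.001, -0.002, -1.0]]
ft_force: [-4.4, 2.2, -0.3]
finger_gap: 0.0095
```

Run:
```python
from h import *
for k in range(2):
    c=cap("wrist","w12"); s=c["state"]; print(s["tool_pos"],s["ft_force"],s["ft_torque"],s["finger_gap"])
cv2.imwrite("pics/w12z.png",cv2.resize(cv2.imread("pics/w12.png")[160:320,150:450],None,fx=2.5,fy=2.5))
```

```text
[0.541617   0.19828031 0.04692827] [-4.40782658  2.18489996 -0.25148565] [0.57764409 1.17512985 0.01291068] 0.009482103555875553
[0.54157559 0.19833364 0.04695281] [-5.58403575  2.45578069 -0.38679897] [ 0.56485606  1.12758386 -0.01789752] 0.009155744058868025
```

View pics/w12z.png

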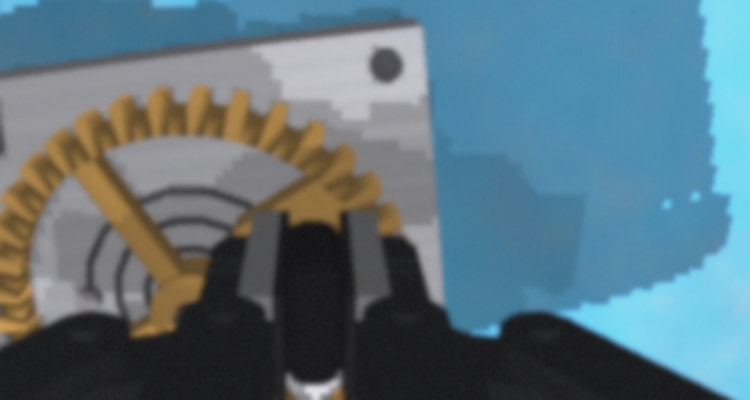

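>>> {"name": "play_rows", "arguments": {
  "increments": [
    {"tx": 0, "ty": 0, "tz": -0.012, "roll": 0, "grip": 1},
    {"tx": 0, "ty": 0, "tz": -0.024, "roll": 0, "grip": 1},
    {"tx": 0, "ty": 0, "tz": -0.024, "roll": 0, "grip": 1}
  ]
}}

```text
clock: 10.15
tool_pos: [0.5418, 0.1982, 0.0464]
orientation: [[-0.036, 0.999, -0.001], [0.999, 0.036, 0.002], [0.002, -0.001, -1.0]]
ft_force: [-7.8, 1.2, 12.4]
finger_gap: 0.0091
```

>>> {"name": "play_rows", "arguments": {
  "increments": [
    {"tx": 0, "ty": 0, "tz": 0.02, "roll": 0, "grip": 1},
    {"tx": 0, "ty": 0, "tz": 0.02, "roll": 0, "grip": 0.7},
    {"tx": 0, "ty": 0, "tz": 0.02, "roll": 0, "grip": 0.5},
    {"tx": 0, "ty": 0, "tz": 0.05, "roll": 0, "grip": 0.4},
    {"tx": 0, "ty": 0, "tz": 0.1, "roll": 0, "grip": 0.3}
  ]
}}

```text
clock: 10.65
tool_pos: [0.5433, 0.1966, 0.0533]
orientation: [[-0.034, 0.999, 0.0], [0.999, 0.034, -0.0], [-0.0, 0.0, -1.0]]
ft_force: [-0.9, 0.3, 0.0]
finger_gap: 0.0597
```

>>> {"name": "play_rows", "arguments": {
  "increments": [
    {"tx": 0, "ty": 0, "tz": 0.1, "roll": 0, "grip": 0.3},
    {"tx": 0, "ty": 0, "tz": 0.5, "roll": 0, "grip": 0.2},
    {"tx": 0, "ty": 0, "tz": 1, "roll": 0, "grip": 0}
  ]
}}

```text
clock: 10.95
tool_pos: [0.542, 0.1964, 0.1333]
orientation: [[-0.034, 0.999, -0.003], [0.999, 0.034, -0.001], [-0.001, -0.003, -1.0]]
ft_force: [0.6, 1.0, 0.1]
finger_gap: 0.0807
```

Run:
```python
from h import *
c=cap("wrist","w13"); s=c["state"]; print(s["clock"],s["tool_pos"],s["ft_force"],s["ft_torque"],s["finger_gap"])
c=cap("scene","s13"); cv2.imwrite("pics/s13z.png",cv2.resize(cv2.imread("pics/s13.png")[160:360,190:410],None,fx=3,fy=3,interpolation=2))
```

```text
10.95 [0.54201162 0.19639144 0.13332716] [0.61504862 0.98942698 0.06441776] [ 0.02345702 -0.0123871  -0.00571786] 0.08071787523854104
```

View pics/w13.png

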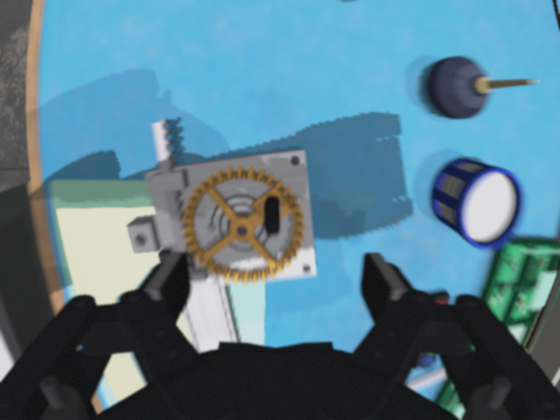

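View pics/s13z.png

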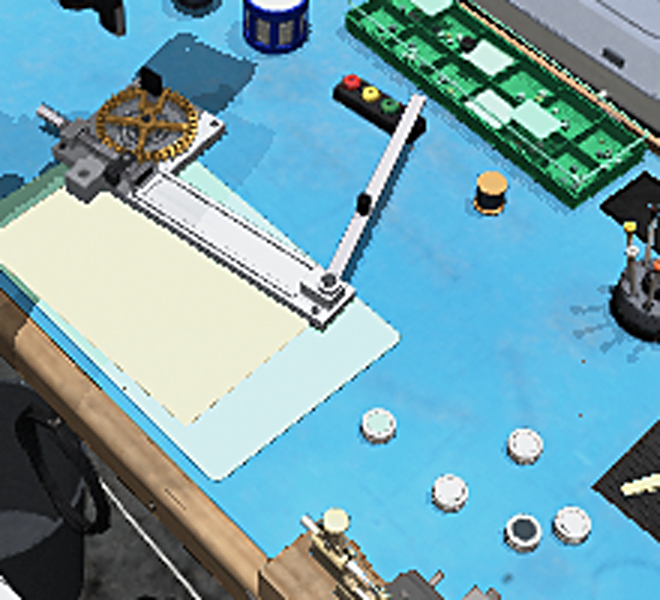

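>>> {"name": "play_rows", "arguments": {
  "increments": [
    {"tx": -0.1, "ty": -0.5, "tz": 0.3, "roll": 0.058, "grip": 0.2},
    {"tx": -0.2, "ty": -1, "tz": 0.6, "roll": 0.116, "grip": 0.2}
  ]
}}

```text
clock: 11.25
tool_pos: [0.5263, 0.1169, 0.1816]
orientation: [[-0.161, 0.987, -0.0], [0.987, 0.161, -0.0], [-0.0, -0.0, -1.0]]
ft_force: [0.1, -2.0, 0.4]
finger_gap: 0.0682
```

>>> {"name": "play_rows", "arguments": {
  "increments": [
    {"tx": -0.1, "ty": -0.5, "tz": 0.2, "roll": 0, "grip": 0.2},
    {"tx": -0.2, "ty": -1, "tz": 0.4, "roll": 0, "grip": 0.2}
  ]
}}

```text
clock: 11.45
tool_pos: [0.5105, 0.0352, 0.2143]
orientation: [[-0.156, 0.988, 0.001], [0.988, 0.156, 0.0], [-0.0, 0.001, -1.0]]
ft_force: [1.0, -1.5, 0.1]
finger_gap: 0.0684
```

>>> {"name": "play_rows", "arguments": {
  "increments": [
    {"tx": -0.1, "ty": -0.5, "tz": 0, "roll": 0, "grip": 0.2},
    {"tx": -0.2, "ty": -1, "tz": 0, "roll": 0, "grip": 0.2}
  ]
}}

```text
clock: 11.65
tool_pos: [0.4947, -0.0448, 0.2142]
orientation: [[-0.155, 0.988, 0.002], [0.988, 0.155, 0.0], [-0.0, 0.002, -1.0]]
ft_force: [0.2, -0.3, -0.4]
finger_gap: 0.0682
```

>>> {"name": "play_rows", "arguments": {
  "increments": [
    {"tx": -0.1, "ty": -0.5, "tz": 0, "roll": 0, "grip": 0.2},
    {"tx": -0.2, "ty": -1, "tz": 0, "roll": 0, "grip": 0.2}
  ]
}}

```text
clock: 11.85
tool_pos: [0.4783, -0.1248, 0.2136]
orientation: [[-0.155, 0.988, 0.001], [0.988, 0.155, -0.0], [-0.0, 0.001, -1.0]]
ft_force: [0.7, -1.3, -0.1]
finger_gap: 0.0681
```

>>> {"name": "play_rows", "arguments": {
  "increments": [
    {"tx": 0, "ty": -0.5, "tz": 0, "roll": 0, "grip": 0.2},
    {"tx": 0, "ty": -1, "tz": 0, "roll": 0, "grip": 0.2}
  ]
}}

```text
clock: 12.05
tool_pos: [0.4784, -0.2048, 0.2137]
orientation: [[-0.155, 0.988, 0.001], [0.988, 0.155, -0.0], [-0.0, 0.001, -1.0]]
ft_force: [1.2, -0.8, 0.1]
finger_gap: 0.0679
```

>>> {"name": "play_rows", "arguments": {
  "increments": [
    {"tx": 0, "ty": -0.5, "tz": 0, "roll": 0, "grip": 0.2},
    {"tx": 0, "ty": -1, "tz": 0, "roll": 0, "grip": 0.2},
    {"tx": 0, "ty": -1, "tz": 0, "roll": 0, "grip": 0.2},
    {"tx": 0, "ty": -1, "tz": 0, "roll": 0, "grip": 0.2}
  ]
}}

```text
clock: 12.45
tool_pos: [0.4784, -0.284, 0.213]
orientation: [[-0.153, 0.988, -0.0], [0.988, 0.153, 0.0], [0.0, -0.0, -1.0]]
ft_force: [-0.3, 0.7, 0.2]
finger_gap: 0.0683
```

Run:
```python
from h import *
c=cap("wrist","w14"); s=c["state"]; print(s["clock"],s["tool_pos"],s["qpos"].round(2),s["finger_gap"],s["orientation"].round(3).tolist())
```

```text
12.45 [ 0.47838497 -0.28403226  0.21304446] [ 0.33  0.43  0.23  1.73 -0.12  0.99  0.76] 0.06834117378689487 [[-0.153, 0.988, -0.0], [0.988, 0.153, 0.0], [0.0, -0.0, -1.0]]
```

View pics/w14.png

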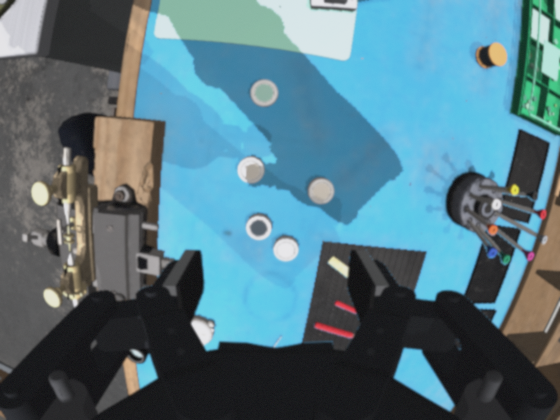

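```bash
cat >> h.py <<'E'
TH=.156; RR=np.array([[np.cos(TH),-np.sin(TH)],[np.sin(TH),np.cos(TH)]]); T0=np.array([.4773,.1165])
def rack(x,y): return RR@np.array([x,y])/1e3+T0
def torack(w): return RR.T@(np.array(w)[:2]-T0)*1e3
E
python3 - <<'E'
from h import *
c=cap("wrist"); s=c["state"]
L={}
for n,u,v in[("mint",263.5,92.5),("t2",250.5,170),("t3",320,190.5),("dark",258.5,227.5),("t4",285.5,249)]:
    # refine: circle by Hough in patch
    g=cv2.cvtColor(c["frame"],cv2.COLOR_RGB2HSV)
    x0,y0=int(u)-22,int(v)-22; p=c["frame"][y0:y0+44,x0:x0+44].astype(int)
    m=((p[...,2]-p[...,0])<60).astype(np.uint8) # not blue
    k,l,st,ce=cv2.connectedComponentsWithStats(m); i=l[22,22] or 1+st[1:,4].argmax()
    (cu,cv_),rad=cv2.minEnclosingCircle(np.argwhere(l==i)[:,::-1].astype(np.float32)); 
    w=onz(c,x0+cu,y0+cv_,.0085); w2=onz(c,u,v,.012); L[n]=w
    print(n,(round(x0+cu,1),round(y0+cv_,1)),round(rad,1),w.round(4),w2.round(4),c["range_z"][int(v),int(u)])
for k in range(5): p=rack(0,-156+31*k); print(k,p.round(4))
E
```

```text
mint (263.1, 94.3) 14.5 [ 0.4533 -0.1939  0.0085] [ 0.4536 -0.1923  0.012 ] 0.31307402
t2 (250.4, 170.8) 14.0 [ 0.4521 -0.2746  0.0085] [ 0.4523 -0.2732  0.012 ] 0.33532813
t3 (319.7, 191.8) 14.3 [ 0.5281 -0.2855  0.0085] [ 0.5276 -0.2834  0.012 ] 0.33952805
dark (257.7, 227.7) 13.4 [ 0.4686 -0.3358  0.0085] [ 0.4694 -0.3342  0.012 ] 0.35384616
t4 (284.6, 249.2) 13.1 [ 0.5019 -0.3565  0.0085] [ 0.5025 -0.3546  0.012 ] 0.35857874
0 [ 0.5015 -0.0376]
1 [ 0.4967 -0.007 ]
2 [0.4919 0.0236]
3 [0.4871 0.0543]
4 [0.4823 0.0849]
```

>>> {"name": "play_rows", "arguments": {
  "increments": [
    {"tx": 0.31, "ty": 0, "tz": -0.5, "roll": 0, "grip": 0.2},
    {"tx": 0.62, "ty": -0.01, "tz": -1, "roll": 0, "grip": 0.2}
  ],
  "newtons": 30
}}

```text
clock: 12.75
tool_pos: [0.5303, -0.2827, 0.134]
orientation: [[-0.157, 0.988, 0.004], [0.988, 0.157, -0.001], [-0.001, 0.004, -1.0]]
ft_force: [1.2, 0.2, -0.2]
finger_gap: 0.0683
```

>>> {"name": "play_rows", "arguments": {
  "increments": [
    {"tx": 0, "ty": 0, "tz": -0.5, "roll": 0, "grip": 0.2},
    {"tx": 0, "ty": 0, "tz": -0.8, "roll": 0, "grip": 0.2},
    {"tx": 0, "ty": 0, "tz": -0.8, "roll": 0, "grip": 0.2},
    {"tx": 0, "ty": 0, "tz": -0.8, "roll": 0, "grip": 0.2}
  ]
}}

```text
clock: 13.15
tool_pos: [0.5289, -0.283, 0.0697]
orientation: [[-0.157, 0.988, -0.0], [0.988, 0.157, 0.0], [0.0, -0.0, -1.0]]
ft_force: [0.1, -0.2, -0.0]
finger_gap: 0.0682
```

Run:
```python
from h import *
c=cap("wrist","w15"); s=c["state"]; print(s["clock"],s["tool_pos"],s["ft_force"],s["finger_gap"])
```

```text
13.15 [ 0.52890925 -0.28295494  0.06972171] [ 0.13331362 -0.24263748 -0.01371254] 0.06819917816850121
```

View pics/w15.png

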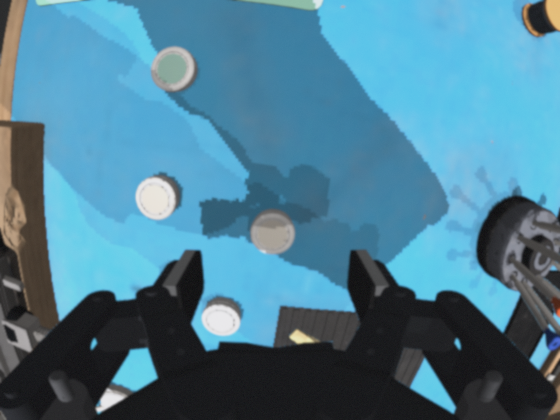

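Run:
```python
from h import *
c=cap("wrist"); s=c["state"]
print(onz(c,271,231.5,.012),onz(c,220,318,.012),proj(c,(.4686,-.3358,.012)),proj(c,(.502,-.3565,.012)))
```

```text
[ 0.52821417 -0.28589128  0.012     ] [ 0.50239673 -0.35700025  0.012     ] (np.float64(174.64912501248088), np.float64(284.86196747305195)) (np.float64(219.50342704088692), np.float64(317.3567931275225))
```

>>> {"name": "play_rows", "arguments": {
  "increments": [
    {"tx": -0.008, "ty": -0.035, "tz": -0.35, "roll": 0, "grip": 0.2},
    {"tx": -0.008, "ty": -0.035, "tz": -0.7, "roll": 0, "grip": 0.2},
    {"tx": -0.008, "ty": -0.035, "tz": -0.7, "roll": 0, "grip": 0.6},
    {"tx": -0.008, "ty": -0.035, "tz": -0.7, "roll": 0, "grip": 1},
    {"tx": -0.008, "ty": -0.035, "tz": -0.7, "roll": 0, "grip": 1}
  ]
}}

```text
clock: 13.75
tool_pos: [0.5289, -0.2874, 0.0153]
orientation: [[-0.155, 0.988, 0.003], [0.988, 0.155, -0.001], [-0.002, 0.002, -1.0]]
ft_force: [-2.6, 1.2, 12.5]
finger_gap: 0.0253
```

>>> {"name": "play_rows", "arguments": {
  "increments": [
    {"tx": 0, "ty": 0, "tz": 0, "roll": 0, "grip": 1},
    {"tx": 0, "ty": 0, "tz": 0, "roll": 0, "grip": 1},
    {"tx": 0, "ty": 0, "tz": 0, "roll": 0, "grip": 1},
    {"tx": 0, "ty": 0, "tz": 0, "roll": 0, "grip": 1}
  ]
}}

```text
clock: 14.15
tool_pos: [0.5289, -0.2874, 0.0154]
orientation: [[-0.155, 0.988, 0.003], [0.988, 0.155, -0.001], [-0.002, 0.003, -1.0]]
ft_force: [-1.6, 0.3, 6.3]
finger_gap: 0.025
```

Run:
```python
from h import *
c=cap("wrist","w16"); s=c["state"]; print(s["clock"],s["tool_pos"],s["ft_force"],s["finger_gap"])
cv2.imwrite("pics/w16z.png",cv2.resize(cv2.imread("pics/w16.png")[180:350,120:440],None,fx=2.4,fy=2.4))
```

```text
14.15 [ 0.52891517 -0.28744398  0.01537113] [-1.55351723  0.31057651  6.34847263] 0.024994080439867488
```

View pics/w16z.png

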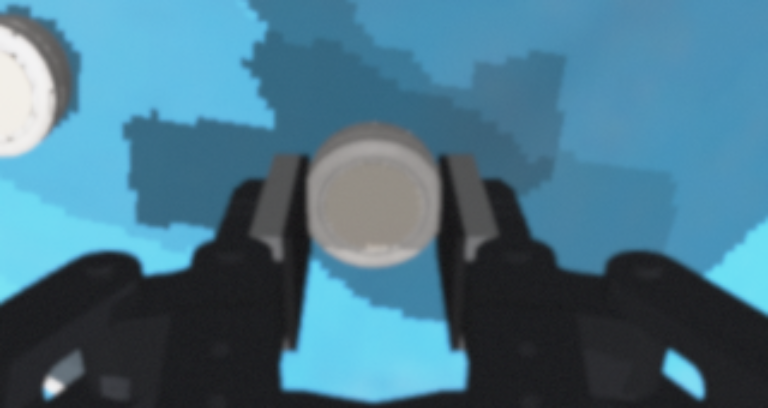

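>>> {"name": "play_rows", "arguments": {
  "increments": [
    {"tx": 0, "ty": 0, "tz": 0.2, "roll": 0, "grip": 1},
    {"tx": 0, "ty": 0, "tz": 0.6, "roll": 0, "grip": 1},
    {"tx": 0, "ty": 0, "tz": 1, "roll": 0, "grip": 1},
    {"tx": 0, "ty": 0, "tz": 1, "roll": 0, "grip": 1}
  ]
}}

```text
clock: 14.6
tool_pos: [0.5304, -0.2885, 0.0987]
orientation: [[-0.155, 0.988, 0.008], [0.988, 0.155, -0.004], [-0.005, 0.007, -1.0]]
ft_force: [0.8, -0.3, 0.3]
finger_gap: 0.0252
```

Run:
```python
from h import *
c=cap("wrist","w17"); s=c["state"]; print(s["clock"],s["tool_pos"],s["ft_force"],s["finger_gap"])
cv2.imwrite("pics/w17z.png",cv2.resize(cv2.imread("pics/w17.png")[180:350,120:440],None,fx=2.4,fy=2.4))
c=cap("scene","s17"); cv2.imwrite("pics/s17z.png",cv2.resize(cv2.imread("pics/s17.png")[250:390,290:430],None,fx=4,fy=4,interpolation=2))
```

```text
14.6 [ 0.53038402 -0.28853619  0.09866024] [ 0.83429474 -0.31049056  0.26919773] 0.0252344099708413
```

View pics/w17z.png

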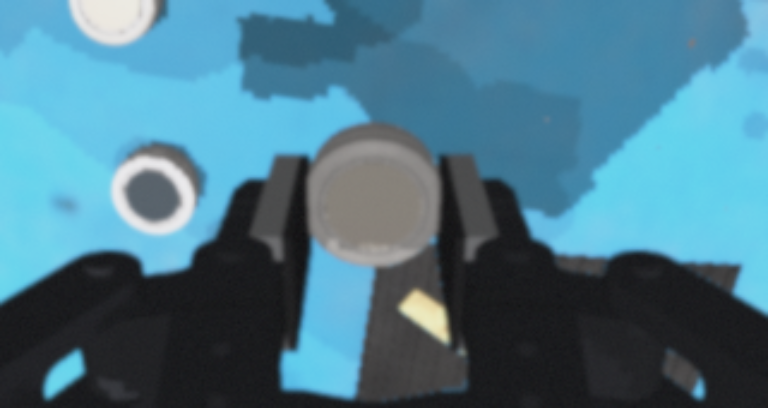

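View pics/s17z.png

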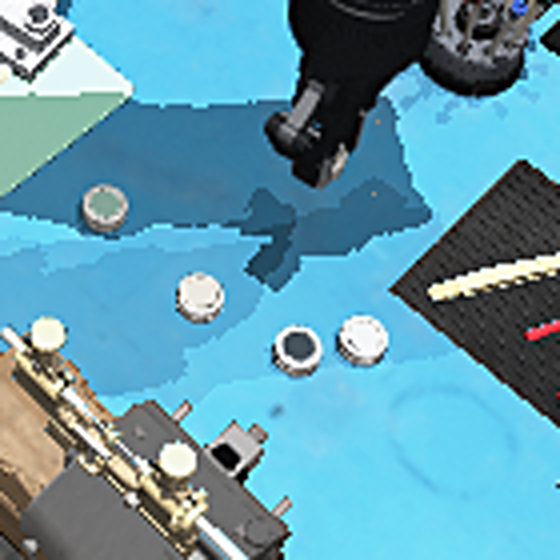

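>>> {"name": "play_rows", "arguments": {
  "increments": [
    {"tx": -0.06, "ty": 0.5, "tz": 0, "roll": 0, "grip": 1},
    {"tx": -0.12, "ty": 1, "tz": 0, "roll": 0, "grip": 1}
  ]
}}

```text
clock: 14.9
tool_pos: [0.5174, -0.2068, 0.0924]
orientation: [[-0.153, 0.988, -0.001], [0.988, 0.153, -0.0], [0.0, -0.001, -1.0]]
ft_force: [0.8, 0.7, -0.4]
finger_gap: 0.0248
```

>>> {"name": "play_rows", "arguments": {
  "increments": [
    {"tx": -0.06, "ty": 0.5, "tz": 0, "roll": 0, "grip": 1},
    {"tx": -0.12, "ty": 1, "tz": 0, "roll": 0, "grip": 1}
  ]
}}

```text
clock: 15.1
tool_pos: [0.5077, -0.1251, 0.0924]
orientation: [[-0.155, 0.988, -0.001], [0.988, 0.155, 0.0], [0.001, -0.001, -1.0]]
ft_force: [1.2, -1.1, -0.1]
finger_gap: 0.0253
```

>>> {"name": "play_rows", "arguments": {
  "increments": [
    {"tx": -0.05, "ty": 0.5, "tz": 0, "roll": 0, "grip": 1},
    {"tx": -0.1, "ty": 1, "tz": 0, "roll": 0, "grip": 1},
    {"tx": -0.1, "ty": 1, "tz": -0.4, "roll": 0, "grip": 1},
    {"tx": -0.1, "ty": 1, "tz": -0.4, "roll": 0, "grip": 1}
  ]
}}

```text
clock: 15.5
tool_pos: [0.4983, -0.0448, 0.0584]
orientation: [[-0.159, 0.987, -0.006], [0.987, 0.159, 0.001], [0.002, -0.006, -1.0]]
ft_force: [-0.3, -0.9, -0.3]
finger_gap: 0.0251
```

Run:
```python
from h import *
c=cap("wrist","w18"); s=c["state"]; print(s["clock"],s["tool_pos"],s["orientation"].round(3).tolist(),s["ft_force"],s["finger_gap"],torack(s["tool_pos"]))
```

```text
15.5 [ 0.49832217 -0.04475237  0.05841176] [[-0.159, 0.987, -0.006], [0.987, 0.159, 0.001], [0.002, -0.006, -1.0]] [-0.28430718 -0.8627999  -0.28158481] 0.02511454851011021 [  -4.28657578 -162.56040058]
```

View pics/w18.png

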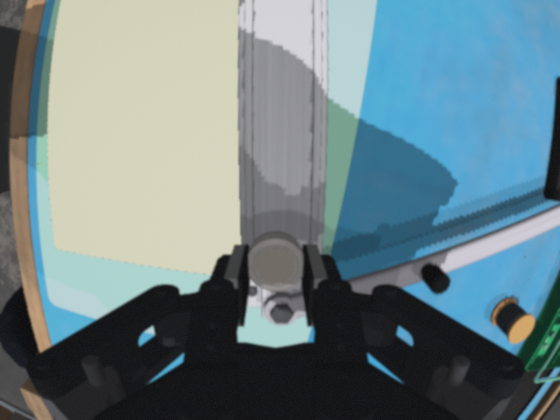

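>>> {"name": "play_rows", "arguments": {
  "increments": [
    {"tx": 0.039, "ty": 0.1, "tz": -0.1, "roll": 0, "grip": 1},
    {"tx": 0.039, "ty": 0.1, "tz": -0.1, "roll": 0, "grip": 1},
    {"tx": 0.039, "ty": 0.1, "tz": -0.1, "roll": 0, "grip": 1}
  ]
}}

```text
clock: 15.85
tool_pos: [0.504, -0.0393, 0.0534]
orientation: [[-0.155, 0.988, 0.0], [0.988, 0.155, -0.0], [-0.0, 0.0, -1.0]]
ft_force: [-0.2, 0.1, -0.1]
finger_gap: 0.0247
```

Run:
```python
from h import *
for k in range(3):
    c=cap("wrist","w19"); s=c["state"]; print(s["clock"],s["tool_pos"],s["ft_force"],s["finger_gap"],torack(s["tool_pos"]))
cv2.imwrite("pics/w19z.png",cv2.resize(cv2.imread("pics/w19.png")[150:350,120:440],None,fx=2.4,fy=2.4))
```

```text
15.85 [ 0.50404355 -0.03931969  0.05344486] [-0.24742659  0.13881551 -0.13772508] 0.024743278265021214 [   2.20939405 -158.08260571]
15.9 [ 0.50403948 -0.03941003  0.05357396] [0.19078759 0.71404699 0.09398174] 0.024801411194095995 [   2.19134118 -158.17122264]
15.95 [ 0.50398614 -0.03944275  0.05359218] [-0.89731818  1.2013506  -0.3148203 ] 0.025176153671042294 [   2.13355912 -158.1952518 ]
```

View pics/w19z.png

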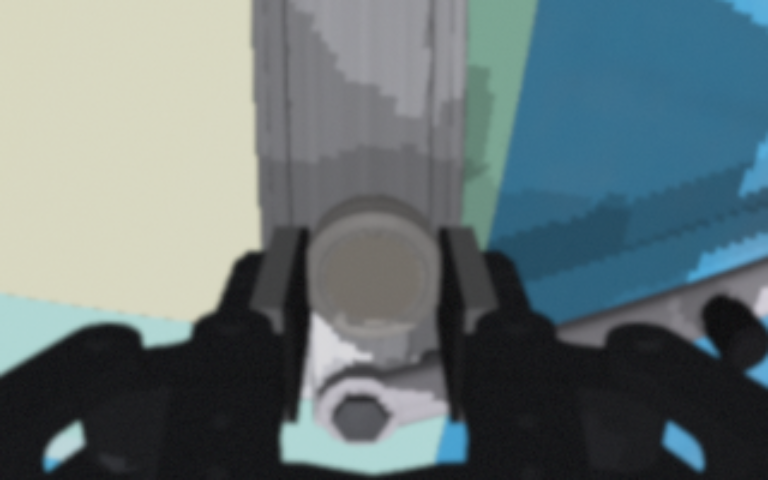

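>>> {"name": "play_rows", "arguments": {
  "increments": [
    {"tx": -0.03, "ty": 0.02, "tz": -0.1, "roll": 0, "grip": 1},
    {"tx": -0.03, "ty": 0.02, "tz": -0.19, "roll": 0, "grip": 1},
    {"tx": -0.03, "ty": 0.02, "tz": -0.22, "roll": 0, "grip": 1},
    {"tx": -0.03, "ty": 0.02, "tz": -0.22, "roll": 0, "grip": 1}
  ]
}}

```text
clock: 16.4
tool_pos: [0.5009, -0.0372, 0.0349]
orientation: [[-0.155, 0.988, -0.001], [0.988, 0.155, 0.0], [0.0, -0.001, -1.0]]
ft_force: [0.0, -0.2, -1.3]
finger_gap: 0.0248
```

Run:
```python
from h import *
c=cap("wrist","w20"); s=c["state"]; print(s["clock"],s["tool_pos"],s["ft_force"],s["finger_gap"],torack(s["tool_pos"]))
cv2.imwrite("pics/w20z.png",cv2.resize(cv2.imread("pics/w20.png")[150:350,120:440],None,fx=2.4,fy=2.4))
```

```text
16.4 [ 0.50089581 -0.03718457  0.03486402] [ 0.01131451 -0.2069453  -1.28456067] 0.024833764270958444 [  -0.5683878  -155.48436424]
```

View pics/w20z.png

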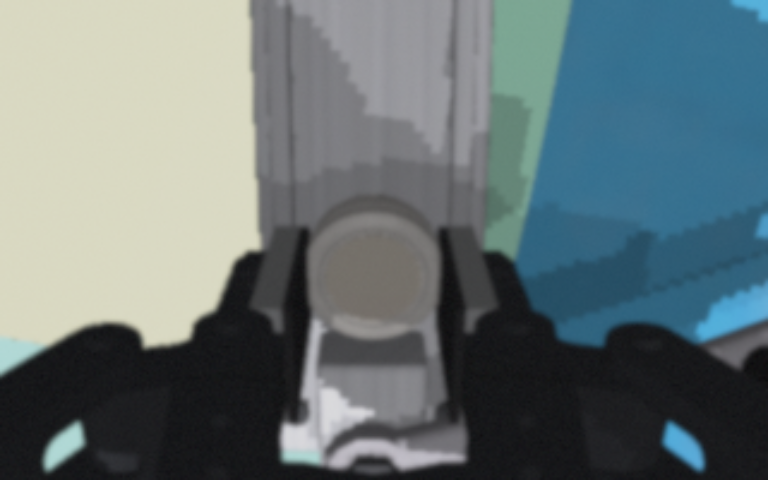

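>>> {"name": "play_rows", "arguments": {
  "increments": [
    {"tx": 0, "ty": 0, "tz": -0.02, "roll": 0, "grip": 1},
    {"tx": 0, "ty": 0, "tz": -0.035, "roll": 0, "grip": 1},
    {"tx": 0, "ty": 0, "tz": -0.035, "roll": 0, "grip": 1}
  ]
}}

```text
clock: 16.75
tool_pos: [0.5014, -0.0372, 0.0327]
orientation: [[-0.155, 0.988, -0.0], [0.988, 0.155, 0.0], [0.0, -0.0, -1.0]]
ft_force: [-0.3, -0.4, 0.3]
finger_gap: 0.025
```

>>> {"name": "play_rows", "arguments": {
  "increments": [
    {"tx": 0, "ty": 0, "tz": -0.008, "roll": 0, "grip": 1},
    {"tx": 0, "ty": 0, "tz": -0.016, "roll": 0, "grip": 1},
    {"tx": 0, "ty": 0, "tz": -0.016, "roll": 0, "grip": 1}
  ]
}}

```text
clock: 17.05
tool_pos: [0.5014, -0.0372, 0.0315]
orientation: [[-0.155, 0.988, 0.0], [0.988, 0.155, 0.0], [0.0, 0.0, -1.0]]
ft_force: [0.4, -0.2, 0.4]
finger_gap: 0.0248
```

>>> {"name": "play_rows", "arguments": {
  "increments": [
    {"tx": 0, "ty": 0, "tz": -0.012, "roll": 0, "grip": 1},
    {"tx": 0, "ty": 0, "tz": -0.012, "roll": 0, "grip": 1}
  ]
}}

```text
clock: 17.25
tool_pos: [0.5014, -0.0372, 0.0313]
orientation: [[-0.155, 0.988, 0.001], [0.988, 0.155, 0.0], [0.0, 0.001, -1.0]]
ft_force: [-2.5, 0.0, 10.8]
finger_gap: 0.0252
```

>>> {"name": "play_rows", "arguments": {
  "increments": [
    {"tx": 0, "ty": 0, "tz": 0.005, "roll": 0, "grip": 0.5},
    {"tx": 0, "ty": 0, "tz": 0.005, "roll": 0, "grip": 0.4},
    {"tx": 0, "ty": 0, "tz": 0.005, "roll": 0, "grip": 0.4},
    {"tx": 0, "ty": 0, "tz": 0.3, "roll": 0, "grip": 0.4}
  ]
}}

```text
clock: 17.65
tool_pos: [0.4997, -0.037, 0.0526]
orientation: [[-0.156, 0.988, -0.005], [0.988, 0.156, 0.0], [0.001, -0.005, -1.0]]
ft_force: [-0.2, 0.9, -0.1]
finger_gap: 0.0514
```

>>> {"name": "play_rows", "arguments": {
  "increments": [
    {"tx": 0, "ty": 0, "tz": 0.5, "roll": 0, "grip": 0.2},
    {"tx": 0, "ty": 0, "tz": 0.5, "roll": 0, "grip": 0.2}
  ]
}}

```text
clock: 17.85
tool_pos: [0.5037, -0.0377, 0.0981]
orientation: [[-0.155, 0.988, 0.006], [0.988, 0.155, -0.0], [-0.001, 0.006, -1.0]]
ft_force: [1.0, 0.4, 0.3]
finger_gap: 0.0683
```

Run:
```python
from h import *
c=cap("wrist","w21"); s=c["state"]; print(s["clock"],s["tool_pos"],s["ft_force"],s["finger_gap"],torack(s["tool_pos"]))
```

```text
17.85 [ 0.50367591 -0.03768619  0.09812296] [0.96831925 0.38406263 0.34546475] 0.0682784466292974 [   2.10001354 -156.41182436]
```

View pics/w21.png

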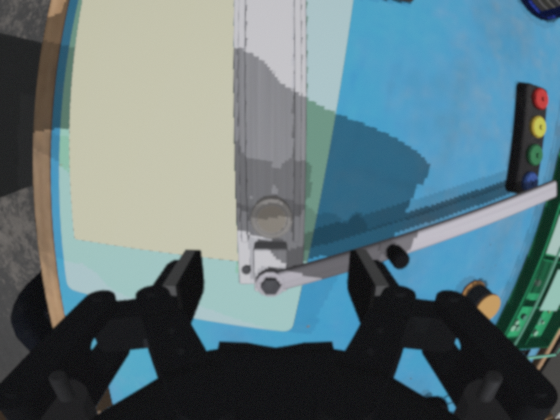

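>>> {"name": "play_rows", "arguments": {
  "increments": [
    {"tx": -0.15, "ty": -0.5, "tz": 0, "roll": 0, "grip": 0.2},
    {"tx": -0.3, "ty": -0.98, "tz": 0, "roll": 0, "grip": 0.2}
  ]
}}

```text
clock: 18.1
tool_pos: [0.4772, -0.1152, 0.0938]
orientation: [[-0.159, 0.987, -0.0], [0.987, 0.159, 0.0], [0.0, -0.0, -1.0]]
ft_force: [-0.6, -0.9, 0.1]
finger_gap: 0.0685
```

>>> {"name": "play_rows", "arguments": {
  "increments": [
    {"tx": -0.15, "ty": -0.5, "tz": 0, "roll": 0, "grip": 0.2},
    {"tx": -0.3, "ty": -0.98, "tz": -0.2, "roll": 0, "grip": 0.2},
    {"tx": -0.3, "ty": -0.98, "tz": -0.3, "roll": 0, "grip": 0.2},
    {"tx": -0.3, "ty": -0.98, "tz": -0.3, "roll": 0, "grip": 0.2}
  ]
}}

```text
clock: 18.5
tool_pos: [0.4518, -0.1944, 0.0688]
orientation: [[-0.153, 0.988, -0.003], [0.988, 0.153, 0.001], [0.002, -0.003, -1.0]]
ft_force: [-0.1, 1.0, -0.5]
finger_gap: 0.0683
```

Run:
```python
from h import *
c=cap("wrist","w22"); s=c["state"]; print(s["clock"],s["tool_pos"],s["ft_force"],s["finger_gap"],proj(c,(.4533,-.194,.012)))
```

```text
18.5 [ 0.45183206 -0.19435289  0.06880089] [-0.14140817  1.03739835 -0.51108737] 0.06833467990968622 (np.float64(276.40108495486464), np.float64(229.50469009334563))
```

View pics/w22.png

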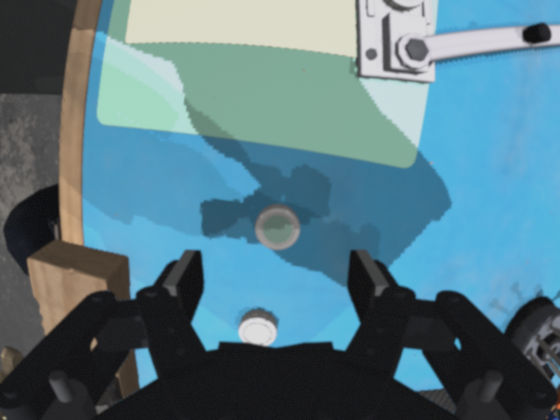

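>>> {"name": "play_rows", "arguments": {
  "increments": [
    {"tx": 0, "ty": 0.01, "tz": -0.35, "roll": 0, "grip": 0.2},
    {"tx": 0, "ty": 0.01, "tz": -0.69, "roll": 0, "grip": 0.3},
    {"tx": 0, "ty": 0.01, "tz": -0.69, "roll": 0, "grip": 1},
    {"tx": 0, "ty": 0.01, "tz": -0.69, "roll": 0, "grip": 1},
    {"tx": 0, "ty": 0.01, "tz": -0.69, "roll": 0, "grip": 1}
  ]
}}

```text
clock: 19.05
tool_pos: [0.4542, -0.1927, 0.0164]
orientation: [[-0.157, 0.988, 0.001], [0.988, 0.157, -0.0], [-0.0, 0.001, -1.0]]
ft_force: [0.3, 0.3, 0.4]
finger_gap: 0.0246
```

>>> {"name": "play_rows", "arguments": {
  "increments": [
    {"tx": 0, "ty": 0, "tz": 0, "roll": 0, "grip": 1},
    {"tx": 0, "ty": 0, "tz": 0, "roll": 0, "grip": 1},
    {"tx": 0, "ty": 0, "tz": 0, "roll": 0, "grip": 1}
  ]
}}

```text
clock: 19.35
tool_pos: [0.4539, -0.1933, 0.016]
orientation: [[-0.156, 0.988, 0.001], [0.988, 0.156, -0.0], [-0.001, 0.001, -1.0]]
ft_force: [-0.6, -0.3, 5.6]
finger_gap: 0.0251
```

>>> {"name": "play_rows", "arguments": {
  "increments": [
    {"tx": 0, "ty": 0, "tz": 0.3, "roll": 0, "grip": 1},
    {"tx": 0.1, "ty": 0.2, "tz": 0.7, "roll": 0, "grip": 1},
    {"tx": 0.25, "ty": 0.6, "tz": 1, "roll": 0, "grip": 1}
  ]
}}

```text
clock: 19.65
tool_pos: [0.4731, -0.1475, 0.0971]
orientation: [[-0.15, 0.989, 0.001], [0.989, 0.15, -0.002], [-0.002, 0.001, -1.0]]
ft_force: [1.6, 0.5, -0.3]
finger_gap: 0.0251
```

>>> {"name": "play_rows", "arguments": {
  "increments": [
    {"tx": 0.1, "ty": 0.5, "tz": 0, "roll": 0, "grip": 1},
    {"tx": 0.2, "ty": 1, "tz": 0, "roll": 0, "grip": 1}
  ]
}}

```text
clock: 19.85
tool_pos: [0.4902, -0.0642, 0.0966]
orientation: [[-0.154, 0.988, 0.003], [0.988, 0.154, -0.0], [-0.001, 0.003, -1.0]]
ft_force: [1.4, -0.5, -0.7]
finger_gap: 0.025
```

>>> {"name": "play_rows", "arguments": {
  "increments": [
    {"tx": 0.04, "ty": 0.4, "tz": 0, "roll": 0, "grip": 1},
    {"tx": 0.08, "ty": 0.75, "tz": -0.2, "roll": 0, "grip": 1},
    {"tx": 0.08, "ty": 0.75, "tz": -0.5, "roll": 0, "grip": 1},
    {"tx": 0.08, "ty": 0.75, "tz": -0.5, "roll": 0, "grip": 1},
    {"tx": 0.08, "ty": 0.75, "tz": -0.5, "roll": 0, "grip": 1}
  ]
}}

```text
clock: 20.35
tool_pos: [0.4954, -0.0059, 0.0555]
orientation: [[-0.155, 0.988, -0.001], [0.988, 0.155, -0.0], [-0.0, -0.001, -1.0]]
ft_force: [-0.2, -0.2, -0.2]
finger_gap: 0.0249
```

Run:
```python
from h import *
c=cap("wrist","w23"); s=c["state"]; print(s["clock"],s["tool_pos"],s["ft_force"],s["finger_gap"],torack(s["tool_pos"]))
cv2.imwrite("pics/w23z.png",cv2.resize(cv2.imread("pics/w23.png")[150:350,120:440],None,fx=2.4,fy=2.4))
```

```text
20.35 [ 0.49539363 -0.005905    0.05552557] [-0.17397164 -0.16466158 -0.15330221] 0.02492910454135706 [  -1.14390865 -123.72977013]
```

View pics/w23z.png

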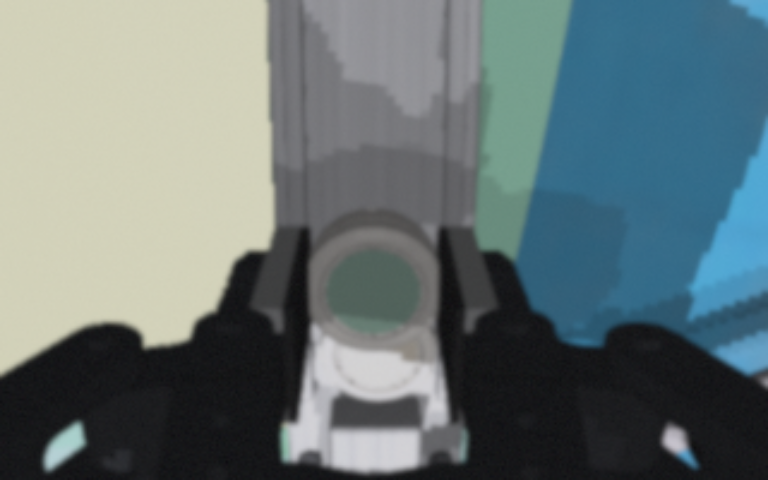

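>>> {"name": "play_rows", "arguments": {
  "increments": [
    {"tx": 0.006, "ty": 0.052, "tz": 0, "roll": 0, "grip": 1},
    {"tx": 0.006, "ty": 0.052, "tz": -0.12, "roll": 0, "grip": 1},
    {"tx": 0.006, "ty": 0.052, "tz": -0.24, "roll": 0, "grip": 1},
    {"tx": 0.006, "ty": 0.052, "tz": -0.28, "roll": 0, "grip": 1},
    {"tx": 0.006, "ty": 0.052, "tz": -0.28, "roll": 0, "grip": 1}
  ]
}}

```text
clock: 20.9
tool_pos: [0.4958, -0.0012, 0.0323]
orientation: [[-0.155, 0.988, -0.001], [0.988, 0.155, 0.0], [0.0, -0.001, -1.0]]
ft_force: [-0.3, 0.2, -0.2]
finger_gap: 0.0251
```

Run:
```python
from h import *
c=cap("wrist","w24"); s=c["state"]; print(s["clock"],s["tool_pos"],s["ft_force"],s["finger_gap"],torack(s["tool_pos"]))
cv2.imwrite("pics/w24z.png",cv2.resize(cv2.imread("pics/w24.png")[150:350,120:440],None,fx=2.4,fy=2.4))
```

```text
20.9 [ 0.49575617 -0.0011765   0.03228554] [-0.29069771  0.16124312 -0.17896752] 0.02505505081050721 [-5.11164456e-02 -1.19115014e+02]
```

View pics/w24z.png

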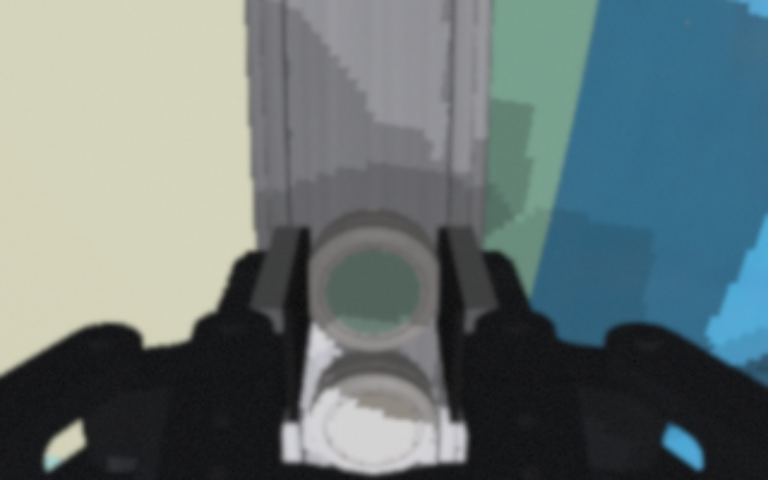

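>>> {"name": "play_rows", "arguments": {
  "increments": [
    {"tx": 0, "ty": 0, "tz": -0.005, "roll": 0, "grip": 1},
    {"tx": 0, "ty": 0, "tz": -0.005, "roll": 0, "grip": 0.5},
    {"tx": 0, "ty": 0, "tz": -0.005, "roll": 0, "grip": 0.4},
    {"tx": 0, "ty": 0, "tz": 0, "roll": 0, "grip": 0.4},
    {"tx": 0, "ty": 0, "tz": 0.3, "roll": 0, "grip": 0.4}
  ]
}}

```text
clock: 21.45
tool_pos: [0.4947, -0.0009, 0.0553]
orientation: [[-0.156, 0.988, -0.005], [0.988, 0.156, -0.0], [0.001, -0.004, -1.0]]
ft_force: [-0.2, -1.0, 0.1]
finger_gap: 0.0514
```

>>> {"name": "play_rows", "arguments": {
  "increments": [
    {"tx": -0.13, "ty": -0.5, "tz": 0.4, "roll": 0, "grip": 0.2},
    {"tx": -0.26, "ty": -1, "tz": 0.5, "roll": 0, "grip": 0.2}
  ]
}}

```text
clock: 21.65
tool_pos: [0.4769, -0.0808, 0.0992]
orientation: [[-0.159, 0.987, 0.004], [0.987, 0.159, -0.0], [-0.001, 0.004, -1.0]]
ft_force: [0.9, -1.0, -0.1]
finger_gap: 0.0687
```

>>> {"name": "play_rows", "arguments": {
  "increments": [
    {"tx": -0.05, "ty": -0.5, "tz": 0, "roll": 0, "grip": 0.2},
    {"tx": -0.1, "ty": -1, "tz": 0, "roll": 0, "grip": 0.2}
  ]
}}

```text
clock: 21.85
tool_pos: [0.4673, -0.1625, 0.0977]
orientation: [[-0.156, 0.988, 0.001], [0.988, 0.156, -0.0], [-0.0, 0.001, -1.0]]
ft_force: [1.0, 0.4, -0.2]
finger_gap: 0.068
```

>>> {"name": "play_rows", "arguments": {
  "increments": [
    {"tx": -0.05, "ty": -0.5, "tz": 0, "roll": 0, "grip": 0.2},
    {"tx": -0.1, "ty": -1, "tz": 0, "roll": 0, "grip": 0.2}
  ]
}}

```text
clock: 22.05
tool_pos: [0.4591, -0.2426, 0.0971]
orientation: [[-0.156, 0.988, 0.0], [0.988, 0.156, -0.0], [-0.0, 0.0, -1.0]]
ft_force: [0.5, -0.8, 0.0]
finger_gap: 0.0681
```

>>> {"name": "play_rows", "arguments": {
  "increments": [
    {"tx": -0.086, "ty": -0.42, "tz": -0.2, "roll": 0, "grip": 0.2},
    {"tx": -0.086, "ty": -0.42, "tz": -0.32, "roll": 0, "grip": 0.2},
    {"tx": -0.086, "ty": -0.42, "tz": -0.32, "roll": 0, "grip": 0.2},
    {"tx": -0.086, "ty": -0.42, "tz": -0.32, "roll": 0, "grip": 0.2}
  ]
}}

```text
clock: 22.45
tool_pos: [0.4527, -0.2734, 0.0712]
orientation: [[-0.157, 0.988, -0.001], [0.988, 0.157, 0.001], [0.001, -0.0, -1.0]]
ft_force: [-0.4, 0.3, 0.4]
finger_gap: 0.0685
```

Run:
```python
from h import *
c=cap("wrist","w25"); s=c["state"]; print(s["clock"],s["tool_pos"],s["ft_force"],s["finger_gap"],proj(c,(.4521,-.2746,.012)))
```

```text
22.45 [ 0.45269711 -0.27338916  0.07121227] [-0.44401857  0.34734947  0.42444397] 0.06853009090456037 (np.float64(272.48649142986034), np.float64(230.00288097386465))
```

View pics/w25.png

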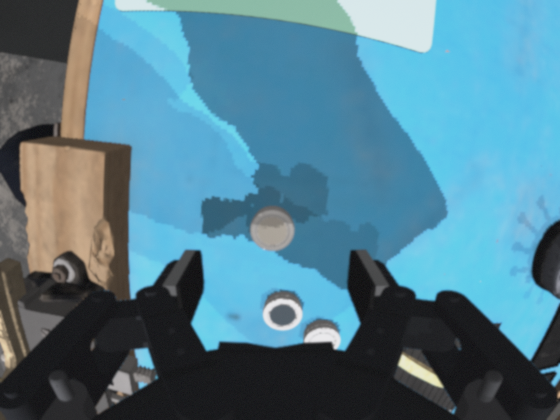

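>>> {"name": "play_rows", "arguments": {
  "increments": [
    {"tx": -0.005, "ty": 0, "tz": -0.35, "roll": 0, "grip": 0.2},
    {"tx": -0.005, "ty": 0, "tz": -0.69, "roll": 0, "grip": 0.3},
    {"tx": -0.005, "ty": 0, "tz": -0.69, "roll": 0, "grip": 1},
    {"tx": -0.005, "ty": 0, "tz": -0.69, "roll": 0, "grip": 1},
    {"tx": -0.005, "ty": 0, "tz": -0.69, "roll": 0, "grip": 1}
  ]
}}

```text
clock: 23.0
tool_pos: [0.453, -0.2745, 0.0175]
orientation: [[-0.156, 0.988, 0.001], [0.988, 0.156, -0.001], [-0.001, 0.001, -1.0]]
ft_force: [-0.5, 0.7, 0.0]
finger_gap: 0.0247
```

>>> {"name": "play_rows", "arguments": {
  "increments": [
    {"tx": 0, "ty": 0, "tz": 0, "roll": 0, "grip": 1},
    {"tx": 0, "ty": 0, "tz": 0, "roll": 0, "grip": 1},
    {"tx": 0, "ty": 0, "tz": 0, "roll": 0, "grip": 1}
  ]
}}

```text
clock: 23.3
tool_pos: [0.4529, -0.2749, 0.0172]
orientation: [[-0.156, 0.988, 0.002], [0.988, 0.156, -0.001], [-0.001, 0.002, -1.0]]
ft_force: [-0.9, 1.1, 7.9]
finger_gap: 0.0245
```

>>> {"name": "play_rows", "arguments": {
  "increments": [
    {"tx": 0, "ty": 0, "tz": 0.3, "roll": 0, "grip": 1},
    {"tx": 0.05, "ty": 0.2, "tz": 0.7, "roll": 0, "grip": 1},
    {"tx": 0.1, "ty": 0.6, "tz": 1, "roll": 0, "grip": 1}
  ]
}}

```text
clock: 23.6
tool_pos: [0.4602, -0.229, 0.0979]
orientation: [[-0.151, 0.989, 0.002], [0.989, 0.151, -0.002], [-0.003, 0.001, -1.0]]
ft_force: [0.3, -0.5, 0.6]
finger_gap: 0.0247
```

>>> {"name": "play_rows", "arguments": {
  "increments": [
    {"tx": 0.05, "ty": 0.5, "tz": 0, "roll": 0, "grip": 1},
    {"tx": 0.1, "ty": 1, "tz": 0, "roll": 0, "grip": 1}
  ]
}}

```text
clock: 23.8
tool_pos: [0.4688, -0.1458, 0.0974]
orientation: [[-0.154, 0.988, 0.003], [0.988, 0.154, -0.001], [-0.001, 0.003, -1.0]]
ft_force: [0.3, 0.8, -0.4]
finger_gap: 0.0245
```

>>> {"name": "play_rows", "arguments": {
  "increments": [
    {"tx": 0.05, "ty": 0.5, "tz": 0, "roll": 0, "grip": 1},
    {"tx": 0.1, "ty": 1, "tz": 0, "roll": 0, "grip": 1}
  ]
}}

```text
clock: 24.0
tool_pos: [0.4762, -0.0652, 0.0966]
orientation: [[-0.155, 0.988, 0.001], [0.988, 0.155, 0.0], [-0.0, 0.001, -1.0]]
ft_force: [0.8, 0.8, 0.8]
finger_gap: 0.0249
```

>>> {"name": "play_rows", "arguments": {
  "increments": [
    {"tx": 0.05, "ty": 0.5, "tz": 0, "roll": 0, "grip": 1},
    {"tx": 0.1, "ty": 1, "tz": 0, "roll": 0, "grip": 1}
  ]
}}

```text
clock: 24.2
tool_pos: [0.4842, 0.0149, 0.0965]
orientation: [[-0.155, 0.988, 0.001], [0.988, 0.155, 0.0], [-0.0, 0.001, -1.0]]
ft_force: [1.4, -0.6, 0.9]
finger_gap: 0.025
```

>>> {"name": "play_rows", "arguments": {
  "increments": [
    {"tx": 0.08, "ty": 0.18, "tz": -0.2, "roll": 0, "grip": 1},
    {"tx": 0.08, "ty": 0.18, "tz": -0.5, "roll": 0, "grip": 1},
    {"tx": 0.08, "ty": 0.18, "tz": -0.5, "roll": 0, "grip": 1},
    {"tx": 0.08, "ty": 0.18, "tz": -0.5, "roll": 0, "grip": 1}
  ]
}}

```text
clock: 24.6
tool_pos: [0.4902, 0.0272, 0.0564]
orientation: [[-0.155, 0.988, -0.001], [0.988, 0.155, -0.0], [-0.0, -0.001, -1.0]]
ft_force: [-0.4, 0.8, 0.4]
finger_gap: 0.0249
```

Run:
```python
from h import *
c=cap("wrist","w26"); s=c["state"]; print(s["clock"],s["tool_pos"],s["ft_force"],s["finger_gap"],torack(s["tool_pos"]))
cv2.imwrite("pics/w26z.png",cv2.resize(cv2.imread("pics/w26.png")[150:350,120:440],None,fx=2.4,fy=2.4))
```

```text
24.6 [0.49019033 0.02720421 0.05635011] [-0.44168758  0.84673565  0.35336779] 0.024947593271175288 [ -1.13991368 -90.21418333]
```

View pics/w26z.png

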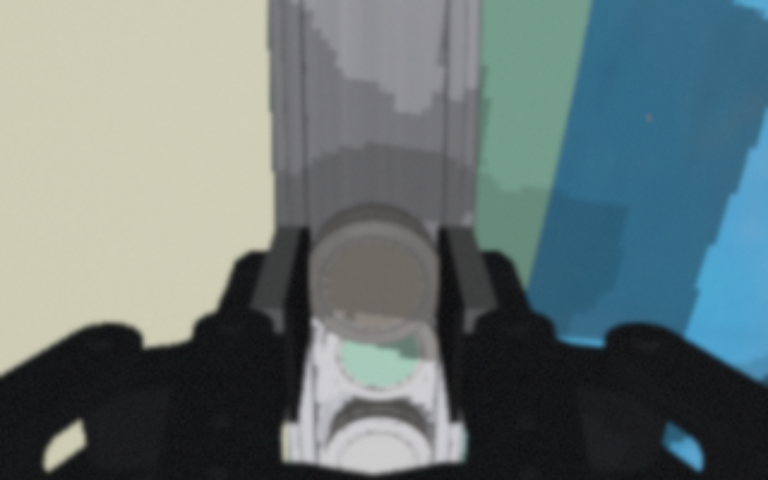

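>>> {"name": "play_rows", "arguments": {
  "increments": [
    {"tx": 0.011, "ty": 0.021, "tz": 0, "roll": 0, "grip": 1},
    {"tx": 0.011, "ty": 0.021, "tz": -0.12, "roll": 0, "grip": 1},
    {"tx": 0.011, "ty": 0.021, "tz": -0.24, "roll": 0, "grip": 1},
    {"tx": 0.011, "ty": 0.021, "tz": -0.285, "roll": 0, "grip": 1},
    {"tx": 0.011, "ty": 0.021, "tz": -0.285, "roll": 0, "grip": 1}
  ]
}}

```text
clock: 25.15
tool_pos: [0.491, 0.0293, 0.033]
orientation: [[-0.155, 0.988, -0.001], [0.988, 0.155, 0.0], [0.0, -0.001, -1.0]]
ft_force: [-0.8, 0.2, 2.4]
finger_gap: 0.0252
```

Run:
```python
from h import *
c=cap("wrist","w27"); s=c["state"]; print(s["clock"],s["tool_pos"],s["ft_force"],s["finger_gap"],torack(s["tool_pos"]))
cv2.imwrite("pics/w27z.png",cv2.resize(cv2.imread("pics/w27.png")[150:350,120:440],None,fx=2.4,fy=2.4))
```

```text
25.15 [0.49098662 0.02934232 0.03304969] [-0.76474995  0.21454384  2.3835366 ] 0.025161213435378697 [-2.10976234e-02 -8.82257557e+01]
```

View pics/w27z.png

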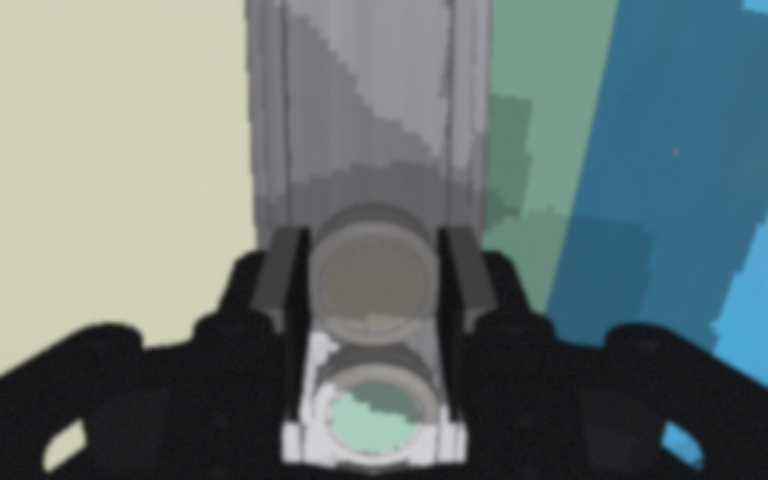

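>>> {"name": "play_rows", "arguments": {
  "increments": [
    {"tx": 0, "ty": 0, "tz": 0, "roll": 0, "grip": 0.5},
    {"tx": 0, "ty": 0, "tz": 0, "roll": 0, "grip": 0.4},
    {"tx": 0, "ty": 0, "tz": 0.005, "roll": 0, "grip": 0.4},
    {"tx": 0, "ty": 0, "tz": 0.3, "roll": 0, "grip": 0.4}
  ]
}}

```text
clock: 25.6
tool_pos: [0.4899, 0.0294, 0.0556]
orientation: [[-0.156, 0.988, -0.005], [0.988, 0.156, -0.001], [0.0, -0.005, -1.0]]
ft_force: [-0.3, 0.4, 0.1]
finger_gap: 0.0513
```

>>> {"name": "play_rows", "arguments": {
  "increments": [
    {"tx": 0, "ty": -0.5, "tz": 0.4, "roll": 0, "grip": 0.3},
    {"tx": 0, "ty": -1, "tz": 0.8, "roll": 0, "grip": 0.3}
  ]
}}

```text
clock: 25.8
tool_pos: [0.4912, -0.0485, 0.1204]
orientation: [[-0.159, 0.987, -0.001], [0.987, 0.159, 0.0], [0.0, -0.001, -1.0]]
ft_force: [1.4, 0.1, -0.4]
finger_gap: 0.0596
```

>>> {"name": "play_rows", "arguments": {
  "increments": [
    {"tx": 0, "ty": -0.5, "tz": 0, "roll": 0, "grip": 0.3},
    {"tx": 0, "ty": -1, "tz": 0, "roll": 0, "grip": 0.3}
  ]
}}

```text
clock: 26.0
tool_pos: [0.492, -0.1301, 0.121]
orientation: [[-0.156, 0.988, 0.003], [0.988, 0.156, -0.0], [-0.001, 0.003, -1.0]]
ft_force: [0.2, -0.2, -0.6]
finger_gap: 0.0594
```

>>> {"name": "play_rows", "arguments": {
  "increments": [
    {"tx": 0, "ty": -0.5, "tz": 0, "roll": 0.14, "grip": 0.3},
    {"tx": 0, "ty": -1, "tz": 0, "roll": 0.28, "grip": 0.3}
  ]
}}

```text
clock: 26.2
tool_pos: [0.4913, -0.2101, 0.1198]
orientation: [[-0.44, 0.898, 0.0], [0.898, 0.44, -0.0], [-0.0, 0.0, -1.0]]
ft_force: [0.5, -0.7, -0.6]
finger_gap: 0.0596
```

>>> {"name": "play_rows", "arguments": {
  "increments": [
    {"tx": 0, "ty": -0.5, "tz": 0, "roll": 0.136, "grip": 0.3},
    {"tx": 0.1, "ty": -1, "tz": 0, "roll": 0.136, "grip": 0.3}
  ]
}}

```text
clock: 26.4
tool_pos: [0.4982, -0.2906, 0.1198]
orientation: [[-0.561, 0.828, -0.001], [0.828, 0.561, 0.0], [0.001, -0.0, -1.0]]
ft_force: [-0.5, -0.8, -0.7]
finger_gap: 0.0599
```

>>> {"name": "play_rows", "arguments": {
  "increments": [
    {"tx": 0, "ty": -0.4, "tz": 0, "roll": 0, "grip": 0.3},
    {"tx": 0, "ty": -0.7, "tz": -0.4, "roll": 0, "grip": 0.3},
    {"tx": 0, "ty": -0.7, "tz": -0.4, "roll": 0, "grip": 0.3},
    {"tx": 0, "ty": -0.7, "tz": -0.4, "roll": 0, "grip": 0.3}
  ]
}}

```text
clock: 26.8
tool_pos: [0.4986, -0.3444, 0.0868]
orientation: [[-0.557, 0.831, -0.002], [0.831, 0.557, 0.002], [0.002, -0.001, -1.0]]
ft_force: [-0.7, 1.0, -0.2]
finger_gap: 0.0597
```

Run:
```python
from h import *
c=cap("wrist","w28"); s=c["state"]; print(s["clock"],s["tool_pos"],s["orientation"].round(3).tolist(),s["ft_force"],s["finger_gap"],proj(c,(.502,-.3565,.012)),proj(c,(.4686,-.3358,.012)))
```

```text
26.8 [ 0.49861793 -0.34436197  0.0868252 ] [[-0.557, 0.831, -0.002], [0.831, 0.557, 0.002], [0.002, -0.001, -1.0]] [-0.67254731  0.97188534 -0.19658954] 0.05973044118774213 (np.float64(268.33214775594473), np.float64(236.81237509747453)) (np.float64(243.05350839638248), np.float64(185.08812676466158))
```

View pics/w28.png

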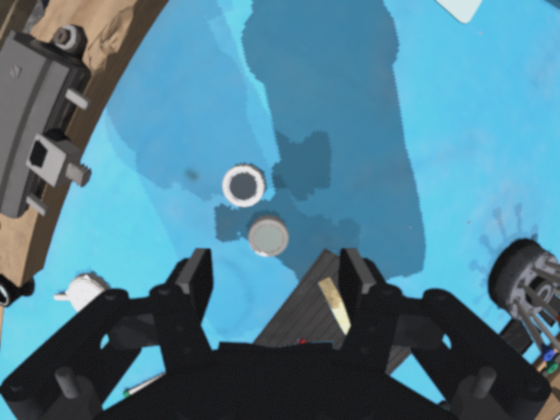

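>>> {"name": "play_rows", "arguments": {
  "increments": [
    {"tx": 0.037, "ty": -0.13, "tz": -0.3, "roll": 0, "grip": 0.3},
    {"tx": 0.037, "ty": -0.13, "tz": -0.6, "roll": 0, "grip": 0.3},
    {"tx": 0.037, "ty": -0.13, "tz": -0.88, "roll": 0, "grip": 0.3},
    {"tx": 0.037, "ty": -0.13, "tz": -0.88, "roll": 0, "grip": 1},
    {"tx": 0.037, "ty": -0.13, "tz": -0.88, "roll": 0, "grip": 1}
  ]
}}

```text
clock: 27.35
tool_pos: [0.5032, -0.354, 0.0184]
orientation: [[-0.559, 0.829, 0.001], [0.829, 0.559, 0.0], [-0.0, 0.001, -1.0]]
ft_force: [0.9, 0.2, 0.3]
finger_gap: 0.0319
```

>>> {"name": "play_rows", "arguments": {
  "increments": [
    {"tx": 0, "ty": 0, "tz": 0, "roll": 0, "grip": 1},
    {"tx": 0, "ty": 0, "tz": 0, "roll": 0, "grip": 1},
    {"tx": 0, "ty": 0, "tz": 0, "roll": 0, "grip": 1},
    {"tx": 0, "ty": 0, "tz": 0, "roll": 0, "grip": 1}
  ]
}}

```text
clock: 27.75
tool_pos: [0.5033, -0.3553, 0.0189]
orientation: [[-0.558, 0.83, 0.002], [0.83, 0.558, -0.001], [-0.002, 0.001, -1.0]]
ft_force: [-0.7, 1.6, 6.9]
finger_gap: 0.0244
```

>>> {"name": "play_rows", "arguments": {
  "increments": [
    {"tx": 0, "ty": 0, "tz": 0.4, "roll": 0, "grip": 1},
    {"tx": 0, "ty": 0.1, "tz": 0.8, "roll": 0, "grip": 1},
    {"tx": 0, "ty": 0.5, "tz": 1, "roll": 0, "grip": 1}
  ]
}}

```text
clock: 28.05
tool_pos: [0.5026, -0.3194, 0.1004]
orientation: [[-0.553, 0.833, 0.004], [0.833, 0.553, -0.005], [-0.006, 0.0, -1.0]]
ft_force: [-0.3, -0.2, -0.4]
finger_gap: 0.0248
```

>>> {"name": "play_rows", "arguments": {
  "increments": [
    {"tx": -0.02, "ty": 0.5, "tz": 0, "roll": -0.14, "grip": 1},
    {"tx": -0.045, "ty": 1, "tz": 0, "roll": -0.28, "grip": 1}
  ]
}}

```text
clock: 28.25
tool_pos: [0.499, -0.2345, 0.0986]
orientation: [[-0.287, 0.958, 0.003], [0.958, 0.287, -0.001], [-0.001, 0.002, -1.0]]
ft_force: [0.8, 1.8, -0.1]
finger_gap: 0.0244
```

>>> {"name": "play_rows", "arguments": {
  "increments": [
    {"tx": -0.02, "ty": 0.5, "tz": 0, "roll": -0.137, "grip": 1},
    {"tx": -0.045, "ty": 1, "tz": 0, "roll": -0.137, "grip": 1}
  ]
}}

```text
clock: 28.45
tool_pos: [0.4952, -0.1535, 0.0979]
orientation: [[-0.149, 0.989, 0.001], [0.989, 0.149, -0.0], [-0.0, 0.001, -1.0]]
ft_force: [-0.8, 0.6, -0.3]
finger_gap: 0.0246
```

>>> {"name": "play_rows", "arguments": {
  "increments": [
    {"tx": -0.02, "ty": 0.5, "tz": 0, "roll": 0, "grip": 1},
    {"tx": -0.045, "ty": 1, "tz": 0, "roll": 0, "grip": 1}
  ]
}}

```text
clock: 28.65
tool_pos: [0.4916, -0.0735, 0.0979]
orientation: [[-0.154, 0.988, 0.001], [0.988, 0.154, 0.0], [-0.0, 0.001, -1.0]]
ft_force: [-0.1, 0.4, 0.3]
finger_gap: 0.0246
```

>>> {"name": "play_rows", "arguments": {
  "increments": [
    {"tx": -0.02, "ty": 0.5, "tz": 0, "roll": 0, "grip": 1},
    {"tx": -0.045, "ty": 1, "tz": 0, "roll": 0, "grip": 1}
  ]
}}

```text
clock: 28.85
tool_pos: [0.488, 0.0065, 0.0979]
orientation: [[-0.154, 0.988, 0.001], [0.988, 0.154, 0.0], [0.0, 0.001, -1.0]]
ft_force: [1.1, 0.8, 0.3]
finger_gap: 0.0244
```

>>> {"name": "play_rows", "arguments": {
  "increments": [
    {"tx": -0.034, "ty": 0.4, "tz": 0, "roll": 0, "grip": 1},
    {"tx": -0.034, "ty": 0.69, "tz": -0.3, "roll": 0, "grip": 1},
    {"tx": -0.034, "ty": 0.69, "tz": -0.5, "roll": 0, "grip": 1},
    {"tx": -0.034, "ty": 0.69, "tz": -0.5, "roll": 0, "grip": 1},
    {"tx": -0.034, "ty": 0.69, "tz": -0.5, "roll": 0, "grip": 1}
  ]
}}

```text
clock: 29.35
tool_pos: [0.4854, 0.0596, 0.0578]
orientation: [[-0.154, 0.988, -0.0], [0.988, 0.154, -0.0], [-0.0, -0.0, -1.0]]
ft_force: [0.3, -0.2, -0.4]
finger_gap: 0.0244
```

Run:
```python
from h import *
c=cap("wrist","w29"); s=c["state"]; print(s["clock"],s["tool_pos"],s["orientation"].round(3).tolist(),s["ft_force"],s["finger_gap"],torack(s["tool_pos"]))
cv2.imwrite("pics/w29z.png",cv2.resize(cv2.imread("pics/w29.png")[150:350,120:440],None,fx=2.4,fy=2.4))
```

```text
29.35 [0.48537579 0.05958166 0.05781093] [[-0.154, 0.988, -0.0], [0.988, 0.154, -0.0], [-0.0, -0.0, -1.0]] [ 0.29945493 -0.19237177 -0.40815957] 0.024392016461349295 [ -0.8655664  -57.48187924]
```

View pics/w29z.png

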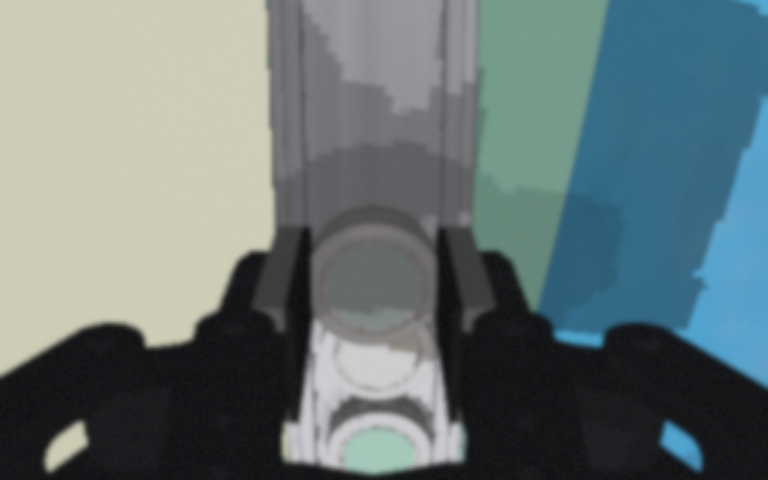

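>>> {"name": "play_rows", "arguments": {
  "increments": [
    {"tx": 0.009, "ty": 0.015, "tz": 0, "roll": 0, "grip": 1},
    {"tx": 0.009, "ty": 0.015, "tz": -0.12, "roll": 0, "grip": 1},
    {"tx": 0.009, "ty": 0.015, "tz": -0.24, "roll": 0, "grip": 1},
    {"tx": 0.009, "ty": 0.015, "tz": -0.285, "roll": 0, "grip": 1},
    {"tx": 0.009, "ty": 0.015, "tz": -0.285, "roll": 0, "grip": 1}
  ]
}}

```text
clock: 29.9
tool_pos: [0.4864, 0.0612, 0.0345]
orientation: [[-0.154, 0.988, 0.001], [0.988, 0.154, 0.0], [0.0, 0.001, -1.0]]
ft_force: [0.1, 0.3, 5.8]
finger_gap: 0.0246
```

Run:
```python
from h import *
c=cap("wrist","w30"); s=c["state"]; print(s["clock"],s["tool_pos"],s["ft_force"],s["finger_gap"],torack(s["tool_pos"]))
cv2.imwrite("pics/w30z.png",cv2.resize(cv2.imread("pics/w30.png")[150:350,120:440],None,fx=2.4,fy=2.4))
```

```text
29.9 [0.48641205 0.0611669  0.0344736 ] [0.134874   0.27190537 5.82376775] 0.024580269390057422 [  0.4044088  -56.07689393]
```

View pics/w30z.png

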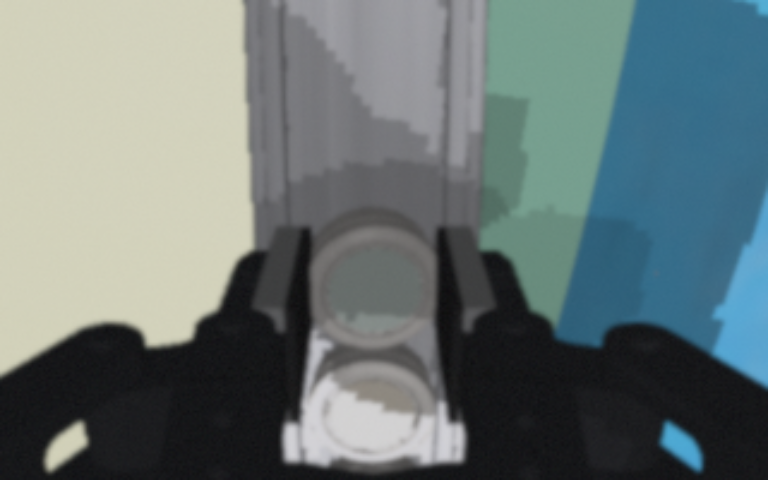

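>>> {"name": "play_rows", "arguments": {
  "increments": [
    {"tx": 0, "ty": 0, "tz": 0, "roll": 0, "grip": 0.5},
    {"tx": 0, "ty": 0, "tz": 0, "roll": 0, "grip": 0.4},
    {"tx": 0, "ty": 0, "tz": 0.005, "roll": 0, "grip": 0.4},
    {"tx": 0, "ty": 0, "tz": 0.3, "roll": 0, "grip": 0.4}
  ]
}}

```text
clock: 30.35
tool_pos: [0.4843, 0.0612, 0.0567]
orientation: [[-0.154, 0.988, -0.005], [0.988, 0.154, -0.001], [-0.0, -0.005, -1.0]]
ft_force: [1.0, -0.1, 0.1]
finger_gap: 0.0515
```

>>> {"name": "play_rows", "arguments": {
  "increments": [
    {"tx": 0, "ty": -0.5, "tz": 0.4, "roll": 0, "grip": 0.3},
    {"tx": 0, "ty": -1, "tz": 0.8, "roll": 0, "grip": 0.3}
  ]
}}

```text
clock: 30.55
tool_pos: [0.4856, -0.0166, 0.1216]
orientation: [[-0.158, 0.987, -0.001], [0.987, 0.158, -0.0], [0.0, -0.001, -1.0]]
ft_force: [1.9, -0.2, -0.6]
finger_gap: 0.0593
```

>>> {"name": "play_rows", "arguments": {
  "increments": [
    {"tx": -0.05, "ty": -0.5, "tz": 0, "roll": 0, "grip": 0.3},
    {"tx": -0.1, "ty": -1, "tz": 0, "roll": 0, "grip": 0.3}
  ]
}}

```text
clock: 30.75
tool_pos: [0.4783, -0.0981, 0.1221]
orientation: [[-0.155, 0.988, 0.002], [0.988, 0.155, -0.0], [-0.001, 0.002, -1.0]]
ft_force: [-0.2, 1.0, 0.2]
finger_gap: 0.0597
```

>>> {"name": "play_rows", "arguments": {
  "increments": [
    {"tx": -0.05, "ty": -0.5, "tz": 0, "roll": 0, "grip": 0.35},
    {"tx": -0.1, "ty": -1, "tz": 0, "roll": 0, "grip": 0.35}
  ]
}}

```text
clock: 30.95
tool_pos: [0.4695, -0.1781, 0.1211]
orientation: [[-0.155, 0.988, 0.0], [0.988, 0.155, 0.0], [0.0, 0.0, -1.0]]
ft_force: [1.4, 0.3, 0.3]
finger_gap: 0.0557
```

>>> {"name": "play_rows", "arguments": {
  "increments": [
    {"tx": 0, "ty": -0.5, "tz": 0, "roll": 0, "grip": 0.35},
    {"tx": 0, "ty": -1, "tz": 0, "roll": 0, "grip": 0.35}
  ]
}}

```text
clock: 31.15
tool_pos: [0.4695, -0.2582, 0.1209]
orientation: [[-0.154, 0.988, -0.0], [0.988, 0.154, 0.0], [0.0, -0.0, -1.0]]
ft_force: [0.8, 0.5, -0.4]
finger_gap: 0.0553
```

>>> {"name": "play_rows", "arguments": {
  "increments": [
    {"tx": -0.02, "ty": -0.5, "tz": 0, "roll": 0, "grip": 0.35},
    {"tx": -0.02, "ty": -0.94, "tz": -0.3, "roll": 0, "grip": 0.35},
    {"tx": -0.02, "ty": -0.94, "tz": -0.4, "roll": 0, "grip": 0.35},
    {"tx": -0.02, "ty": -0.94, "tz": -0.4, "roll": 0, "grip": 0.35}
  ]
}}

```text
clock: 31.55
tool_pos: [0.467, -0.3317, 0.0873]
orientation: [[-0.153, 0.988, -0.003], [0.988, 0.153, 0.002], [0.003, -0.003, -1.0]]
ft_force: [-0.0, 1.0, -0.3]
finger_gap: 0.0553
```

Run:
```python
from h import *
c=cap("wrist","w31"); s=c["state"]; print(s["clock"],s["tool_pos"],s["orientation"].round(3).tolist(),s["ft_force"],s["finger_gap"],proj(c,(.4686,-.3358,.012)))
c=cap("top","t31"); cv2.imwrite("pics/t31z.png",cv2.resize(cv2.imread("pics/t31.png")[140:290,200:420],None,fx=3.6,fy=3.6,interpolation=cv2.INTER_CUBIC))
```

```text
31.55 [ 0.4670003  -0.33168515  0.08727885] [[-0.153, 0.988, -0.003], [0.988, 0.153, 0.002], [0.003, -0.003, -1.0]] [-0.04641641  0.99776082 -0.32723169] 0.055322984459341355 (np.float64(275.5403144158752), np.float64(226.5381383290306))
```

View pics/w31.png

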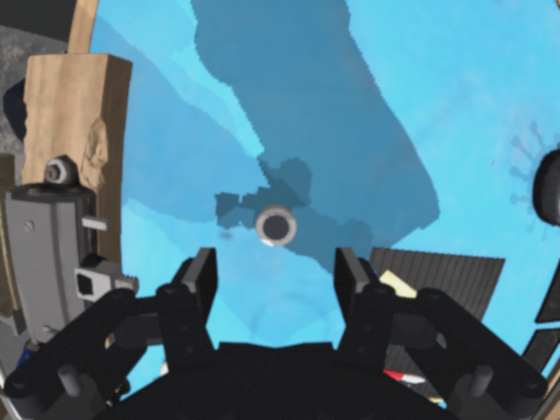

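View pics/t31z.png

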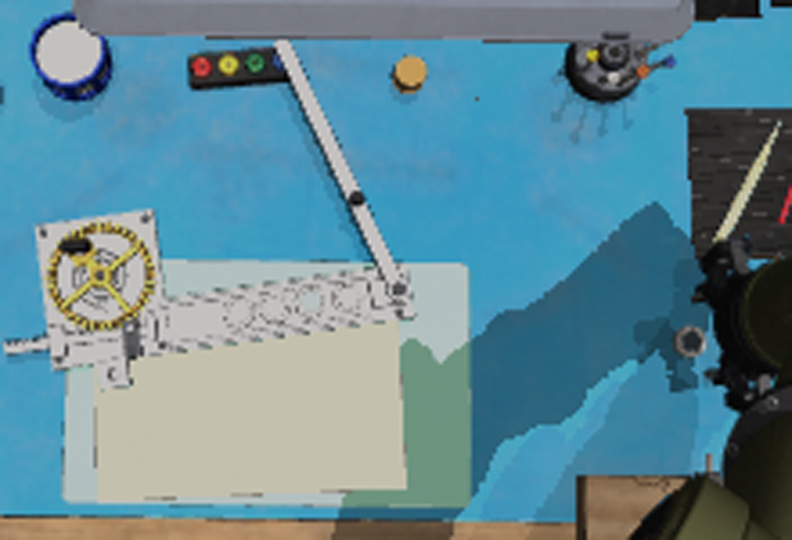

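Run:
```python
from h import *
c=cap("wrist"); s=c["state"]
for u,v in[(97,222),(105,225),(100,285),(130,285),(115,275),(90,200),(120,120)]:
    o,d=ray(c,u,v); T=np.array(c["tool_from_camera"]); 
    z=c["range_z"][v,u]; R=np.array(s["orientation"])@T[:3,:3]; k=z/(R.T@d)[2]; print((u,v),z,(o+d*k).round(3))
```

```text
(97, 222) 0.16706578 [ 0.366 -0.332  0.062]
(105, 225) 0.16700314 [ 0.372 -0.333  0.062]
(100, 285) 0.1667566 [ 0.372 -0.368  0.072]
(130, 285) 0.17318867 [ 0.389 -0.367  0.066]
(115, 275) 0.17505722 [ 0.378 -0.364  0.063]
(90, 200) 0.17921399 [ 0.352 -0.325  0.047]
(120, 120) 0.20248668 [ 0.352 -0.277  0.009]
```

>>> {"name": "play_rows", "arguments": {
  "increments": [
    {"tx": 0, "ty": -0.03, "tz": -0.3, "roll": 0, "grip": 0.35},
    {"tx": 0, "ty": -0.03, "tz": -0.6, "roll": 0, "grip": 0.35},
    {"tx": 0, "ty": -0.03, "tz": -0.86, "roll": 0, "grip": 0.35},
    {"tx": 0, "ty": -0.03, "tz": -0.86, "roll": 0, "grip": 1},
    {"tx": 0, "ty": -0.03, "tz": -0.86, "roll": 0, "grip": 1}
  ]
}}

```text
clock: 32.2
tool_pos: [0.469, -0.3336, 0.021]
orientation: [[-0.156, 0.988, 0.0], [0.988, 0.156, 0.0], [0.0, 0.0, -1.0]]
ft_force: [-0.1, 0.4, 0.4]
finger_gap: 0.0271
```

>>> {"name": "play_rows", "arguments": {
  "increments": [
    {"tx": 0, "ty": 0, "tz": 0, "roll": 0, "grip": 1},
    {"tx": 0, "ty": 0, "tz": 0, "roll": 0, "grip": 1},
    {"tx": 0, "ty": 0, "tz": 0, "roll": 0, "grip": 1},
    {"tx": 0, "ty": 0, "tz": 0, "roll": 0, "grip": 1}
  ]
}}

```text
clock: 32.6
tool_pos: [0.469, -0.3346, 0.0213]
orientation: [[-0.155, 0.988, 0.002], [0.988, 0.155, -0.001], [-0.001, 0.001, -1.0]]
ft_force: [-0.3, 1.4, 6.3]
finger_gap: 0.0232
```

>>> {"name": "play_rows", "arguments": {
  "increments": [
    {"tx": 0, "ty": 0, "tz": 0, "roll": 0, "grip": 0.4},
    {"tx": 0, "ty": 0, "tz": -0.03, "roll": 0, "grip": 0.4},
    {"tx": 0, "ty": 0, "tz": -0.065, "roll": 0, "grip": 0.4},
    {"tx": 0, "ty": 0, "tz": -0.065, "roll": 0, "grip": 1},
    {"tx": 0, "ty": 0, "tz": -0.065, "roll": 0, "grip": 1}
  ]
}}

```text
clock: 33.1
tool_pos: [0.4682, -0.3342, 0.0148]
orientation: [[-0.154, 0.988, -0.001], [0.988, 0.154, 0.0], [0.0, -0.001, -1.0]]
ft_force: [0.1, 0.5, 3.1]
finger_gap: 0.0254
```

>>> {"name": "play_rows", "arguments": {
  "increments": [
    {"tx": 0, "ty": 0, "tz": 0, "roll": 0, "grip": 1},
    {"tx": 0, "ty": 0, "tz": 0, "roll": 0, "grip": 1},
    {"tx": 0, "ty": 0, "tz": 0, "roll": 0, "grip": 1},
    {"tx": 0, "ty": 0, "tz": 0, "roll": 0, "grip": 1}
  ]
}}

```text
clock: 33.5
tool_pos: [0.4684, -0.3343, 0.0151]
orientation: [[-0.154, 0.988, -0.0], [0.988, 0.154, -0.0], [-0.0, -0.0, -1.0]]
ft_force: [-0.7, 0.5, 0.5]
finger_gap: 0.0251
```

Run:
```python
from h import *
c=cap("wrist","w32"); s=c["state"]; print(s["clock"],s["tool_pos"],s["ft_force"],s["finger_gap"])
cv2.imwrite("pics/w32z.png",cv2.resize(cv2.imread("pics/w32.png")[150:350,120:440],None,fx=2.4,fy=2.4))
```

```text
33.5 [ 0.46840071 -0.33433588  0.0150592 ] [-0.66693051  0.48539358  0.50598575] 0.02512018145461707
```

View pics/w32z.png

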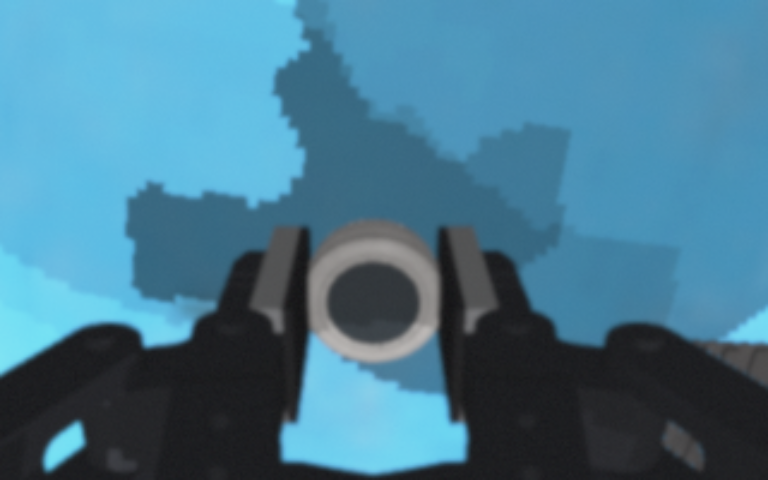

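>>> {"name": "play_rows", "arguments": {
  "increments": [
    {"tx": 0, "ty": 0, "tz": 0.4, "roll": 0, "grip": 1},
    {"tx": 0, "ty": 0.1, "tz": 0.8, "roll": 0, "grip": 1},
    {"tx": 0, "ty": 0.5, "tz": 1, "roll": 0, "grip": 1}
  ]
}}

```text
clock: 33.85
tool_pos: [0.4687, -0.2983, 0.0976]
orientation: [[-0.15, 0.989, 0.003], [0.989, 0.15, -0.005], [-0.005, 0.003, -1.0]]
ft_force: [0.7, 0.8, 1.2]
finger_gap: 0.0251
```

>>> {"name": "play_rows", "arguments": {
  "increments": [
    {"tx": 0.015, "ty": 0.5, "tz": 0, "roll": 0, "grip": 1},
    {"tx": 0.03, "ty": 1, "tz": 0, "roll": 0, "grip": 1}
  ]
}}

```text
clock: 34.05
tool_pos: [0.471, -0.2136, 0.0959]
orientation: [[-0.153, 0.988, 0.002], [0.988, 0.153, -0.001], [-0.001, 0.002, -1.0]]
ft_force: [0.3, 1.0, -1.8]
finger_gap: 0.0251
```

>>> {"name": "play_rows", "arguments": {
  "increments": [
    {"tx": 0.015, "ty": 0.5, "tz": 0, "roll": 0, "grip": 1},
    {"tx": 0.03, "ty": 1, "tz": 0, "roll": 0, "grip": 1}
  ]
}}

```text
clock: 34.25
tool_pos: [0.4731, -0.1328, 0.0953]
orientation: [[-0.154, 0.988, 0.001], [0.988, 0.154, 0.0], [-0.0, 0.001, -1.0]]
ft_force: [2.3, -0.3, 0.3]
finger_gap: 0.0247
```

>>> {"name": "play_rows", "arguments": {
  "increments": [
    {"tx": 0.015, "ty": 0.5, "tz": 0, "roll": 0, "grip": 1},
    {"tx": 0.03, "ty": 1, "tz": 0, "roll": 0, "grip": 1}
  ]
}}

```text
clock: 34.45
tool_pos: [0.4755, -0.0528, 0.0952]
orientation: [[-0.154, 0.988, 0.001], [0.988, 0.154, 0.0], [-0.0, 0.001, -1.0]]
ft_force: [0.6, -0.7, -0.2]
finger_gap: 0.025
```

>>> {"name": "play_rows", "arguments": {
  "increments": [
    {"tx": 0.015, "ty": 0.5, "tz": 0, "roll": 0, "grip": 1},
    {"tx": 0.03, "ty": 1, "tz": 0, "roll": 0, "grip": 1}
  ]
}}

```text
clock: 34.65
tool_pos: [0.4779, 0.0273, 0.0952]
orientation: [[-0.154, 0.988, 0.0], [0.988, 0.154, 0.0], [0.0, 0.0, -1.0]]
ft_force: [1.6, 0.3, 0.6]
finger_gap: 0.0252
```

>>> {"name": "play_rows", "arguments": {
  "increments": [
    {"tx": 0.036, "ty": 0.5, "tz": 0, "roll": 0, "grip": 1},
    {"tx": 0.036, "ty": 0.85, "tz": -0.2, "roll": 0, "grip": 1},
    {"tx": 0.036, "ty": 0.85, "tz": -0.5, "roll": 0, "grip": 1},
    {"tx": 0.036, "ty": 0.85, "tz": -0.5, "roll": 0, "grip": 1},
    {"tx": 0.036, "ty": 0.85, "tz": -0.5, "roll": 0, "grip": 1}
  ]
}}

```text
clock: 35.15
tool_pos: [0.4806, 0.0929, 0.0552]
orientation: [[-0.154, 0.988, -0.001], [0.988, 0.154, -0.001], [-0.001, -0.001, -1.0]]
ft_force: [0.7, -1.0, -0.5]
finger_gap: 0.0252
```

Run:
```python
from h import *
c=cap("wrist","w33"); s=c["state"]; print(s["clock"],s["tool_pos"],s["orientation"].round(3).tolist(),s["ft_force"],s["finger_gap"],torack(s["tool_pos"]))
cv2.imwrite("pics/w33z.png",cv2.resize(cv2.imread("pics/w33.png")[150:350,120:440],None,fx=2.4,fy=2.4))
```

```text
35.15 [0.48059641 0.0929248  0.05516216] [[-0.154, 0.988, -0.001], [0.988, 0.154, -0.001], [-0.001, -0.001, -1.0]] [ 0.72000935 -0.99963189 -0.47212482] 0.02519726040220259 [ -0.40645266 -23.80107823]
```

View pics/w33z.png

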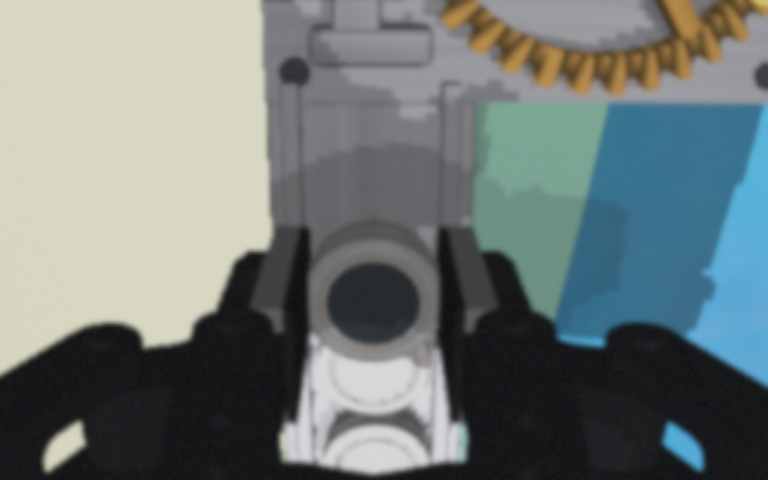

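>>> {"name": "play_rows", "arguments": {
  "increments": [
    {"tx": 0.004, "ty": 0.015, "tz": 0, "roll": 0, "grip": 1},
    {"tx": 0.004, "ty": 0.015, "tz": -0.12, "roll": 0, "grip": 1},
    {"tx": 0.004, "ty": 0.015, "tz": -0.24, "roll": 0, "grip": 1},
    {"tx": 0.004, "ty": 0.015, "tz": -0.285, "roll": 0, "grip": 1},
    {"tx": 0.004, "ty": 0.015, "tz": -0.285, "roll": 0, "grip": 1}
  ]
}}

```text
clock: 35.7
tool_pos: [0.4807, 0.0946, 0.0315]
orientation: [[-0.154, 0.988, -0.001], [0.988, 0.154, -0.0], [-0.0, -0.001, -1.0]]
ft_force: [0.1, 0.3, -0.7]
finger_gap: 0.025
```

Run:
```python
from h import *
c=cap("wrist","w34"); s=c["state"]; print(s["clock"],s["tool_pos"],s["ft_force"],s["finger_gap"],torack(s["tool_pos"]))
cv2.imwrite("pics/w34z.png",cv2.resize(cv2.imread("pics/w34.png")[150:350,120:440],None,fx=2.4,fy=2.4))
```

```text
35.7 [0.48072049 0.09461193 0.03152323] [ 0.05687452  0.34951397 -0.65292592] 0.025022192992153774 [-2.17565790e-02 -2.21537073e+01]
```

View pics/w34z.png

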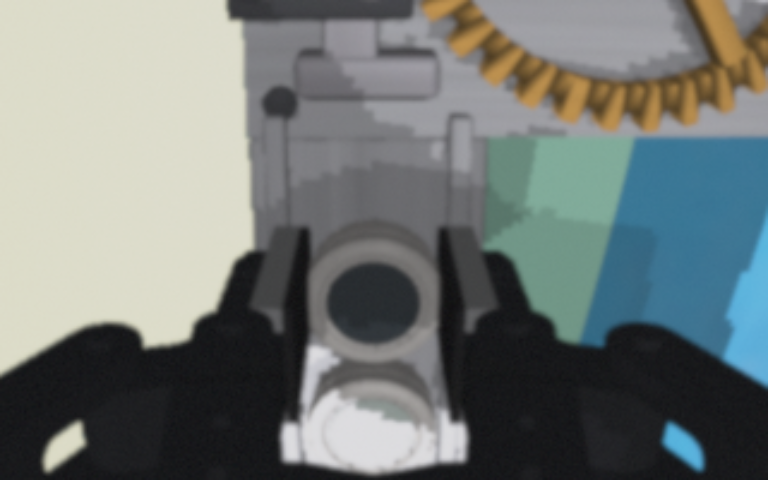

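Good. Release, rise, and look at the whole row and keeper.

>>> {"name": "play_rows", "arguments": {
  "increments": [
    {"tx": 0, "ty": 0, "tz": 0, "roll": 0, "grip": 0.5},
    {"tx": 0, "ty": 0, "tz": 0, "roll": 0, "grip": 0.4},
    {"tx": 0, "ty": 0, "tz": 0.005, "roll": 0, "grip": 0.4},
    {"tx": 0, "ty": 0, "tz": 0.3, "roll": 0, "grip": 0.4}
  ]
}}

```text
clock: 36.15
tool_pos: [0.4798, 0.0947, 0.0548]
orientation: [[-0.155, 0.988, -0.004], [0.988, 0.155, -0.001], [-0.0, -0.004, -1.0]]
ft_force: [0.9, 0.6, -0.4]
finger_gap: 0.0509
```

>>> {"name": "play_rows", "arguments": {
  "increments": [
    {"tx": 0.1, "ty": -0.5, "tz": 0.4, "roll": 0, "grip": 0.3},
    {"tx": 0.2, "ty": -1, "tz": 1, "roll": 0, "grip": 0.3}
  ]
}}

```text
clock: 36.35
tool_pos: [0.4947, 0.0237, 0.1255]
orientation: [[-0.157, 0.988, -0.002], [0.988, 0.157, -0.001], [-0.0, -0.002, -1.0]]
ft_force: [2.4, 0.5, 0.5]
finger_gap: 0.0598
```

>>> {"name": "play_rows", "arguments": {
  "increments": [
    {"tx": 0.1, "ty": -0.5, "tz": 0, "roll": 0, "grip": 0.3},
    {"tx": 0.2, "ty": -1, "tz": 0, "roll": 0, "grip": 0.3},
    {"tx": 0.2, "ty": -1, "tz": 0, "roll": 0, "grip": 0.3}
  ]
}}

```text
clock: 36.65
tool_pos: [0.5121, -0.0624, 0.1261]
orientation: [[-0.146, 0.989, 0.003], [0.989, 0.146, -0.004], [-0.004, 0.002, -1.0]]
ft_force: [-0.1, -0.2, -0.4]
finger_gap: 0.0601
```

Run:
```python
from h import *
c=cap("wrist","w35"); s=c["state"]; print(s["clock"],s["tool_pos"],s["ft_force"],s["finger_gap"])
np.save("/tmp/w35.npy",c,allow_pickle=True)
```

```text
36.65 [ 0.51210166 -0.06240913  0.12608457] [-0.13685758 -0.172102   -0.44157584] 0.060117970338041685
```

View pics/w35.png

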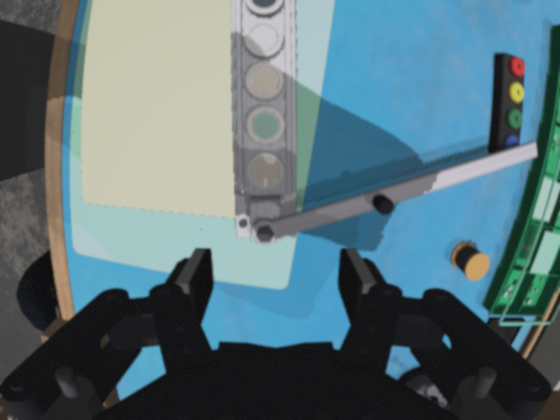

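Run:
```python
from h import *
c=cap("wrist"); s=c["state"]; print(s["tool_pos"])
k=onz(c,383,202,.058); k2=onz(c,382,204,.050); p=onz(c,264,232,.039); print(k,k2,p,rack(0,-196))
for q in(k,k2): 
    v=torack(q)-np.array([0,-196]); print(np.hypot(*v),np.arctan2(v[0],v[1]))
v=torack(onz(c,525,152,.039))-np.array([0,-196]); print(v,np.arctan2(v[0],v[1]))
for a in(1.24,1.25,1.26,1.27): print(a,rack(85*np.sin(a),-196+85*np.cos(a)))
for y in[(265,3),(264,40),(264,81),(266,125),(265,170)]: print(torack(onz(c,*y,.028)).round(1),end=" ")
```

```text
[ 0.5114985  -0.05904536  0.12551634]
[ 0.58034283 -0.03392329  0.058     ] [ 0.58309777 -0.03711684  0.05      ] [ 0.50648678 -0.07265415  0.039     ] [ 0.50775213 -0.0771199 ]
84.47104268238465 1.1900089594724785
85.3065673385588 1.2387139541312968
[216.88464033  69.15680569] 1.2621237749897618
1.24 [ 0.5828782  -0.03735718]
1.25 [ 0.58327206 -0.03811042]
1.26 [ 0.58365838 -0.03886755]
1.27 [ 0.5840371  -0.03962851]
[  1.4 -27.4] [  0.6 -55.8] [  0.4 -85.6] [   1.5 -116.6] [   0.5 -148.6]
```

>>> {"name": "play_rows", "arguments": {
  "increments": [
    {"tx": 0.4, "ty": 0.13, "tz": -0.2, "roll": 0, "grip": 0.3},
    {"tx": 0.9, "ty": 0.26, "tz": -0.45, "roll": 0, "grip": 0.3},
    {"tx": 0.9, "ty": 0.26, "tz": -0.45, "roll": 0, "grip": 0.4},
    {"tx": 0.9, "ty": 0.26, "tz": -0.45, "roll": 0, "grip": 0.4}
  ]
}}

```text
clock: 37.15
tool_pos: [0.5828, -0.0328, 0.0877]
orientation: [[-0.157, 0.988, -0.003], [0.988, 0.157, 0.0], [0.001, -0.003, -1.0]]
ft_force: [-1.1, -0.1, -0.3]
finger_gap: 0.0513
```

Run:
```python
from h import *
c=cap("wrist","w36"); s=c["state"]; print(s["clock"],s["tool_pos"],s["ft_force"],s["finger_gap"],proj(c,(.5833,-.0382,.058)))
cv2.imwrite("pics/w36z.png",cv2.resize(cv2.imread("pics/w36.png")[150:350,120:440],None,fx=2.4,fy=2.4))
```

```text
37.15 [ 0.58282206 -0.03280071  0.08766894] [-1.08642968 -0.10089623 -0.3401405 ] 0.05127382841919167 (np.float64(272.9104037334894), np.float64(255.89458406527467))
```

View pics/w36z.png

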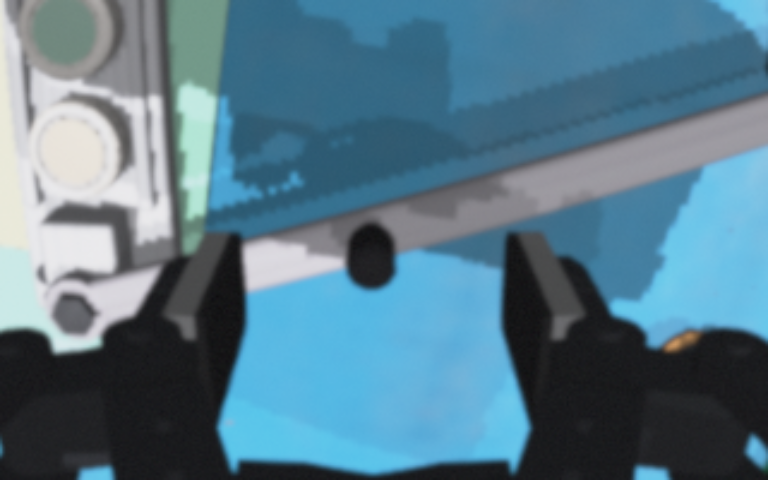

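>>> {"name": "play_rows", "arguments": {
  "increments": [
    {"tx": 0.005, "ty": -0.06, "tz": -0.2, "roll": 0, "grip": 0.4},
    {"tx": 0.005, "ty": -0.06, "tz": -0.42, "roll": 0, "grip": 0.4},
    {"tx": 0.005, "ty": -0.06, "tz": -0.42, "roll": 0, "grip": 0.9},
    {"tx": 0.005, "ty": -0.06, "tz": -0.42, "roll": 0, "grip": 1},
    {"tx": 0.005, "ty": -0.06, "tz": -0.42, "roll": 0, "grip": 1}
  ],
  "newtons": 40
}}

```text
clock: 37.7
tool_pos: [0.5836, -0.0398, 0.0567]
orientation: [[-0.154, 0.988, 0.001], [0.988, 0.154, -0.0], [-0.0, 0.001, -1.0]]
ft_force: [-0.7, -1.9, 5.1]
finger_gap: 0.0097
```

>>> {"name": "play_rows", "arguments": {
  "increments": [
    {"tx": 0, "ty": 0, "tz": 0, "roll": 0, "grip": 1},
    {"tx": 0, "ty": 0, "tz": 0, "roll": 0, "grip": 1},
    {"tx": 0, "ty": 0, "tz": 0, "roll": 0, "grip": 1},
    {"tx": 0, "ty": 0, "tz": 0, "roll": 0, "grip": 1}
  ]
}}

```text
clock: 38.1
tool_pos: [0.5838, -0.04, 0.0566]
orientation: [[-0.154, 0.988, 0.001], [0.988, 0.154, -0.0], [-0.0, 0.001, -1.0]]
ft_force: [-2.9, -0.5, 7.1]
finger_gap: 0.0097
```

Run:
```python
from h import *
c=cap("wrist","w37"); s=c["state"]; print(s["clock"],s["tool_pos"],s["ft_force"],s["finger_gap"],torack(s["tool_pos"]))
cv2.imwrite("pics/w37z.png",cv2.resize(cv2.imread("pics/w37.png")[150:350,120:440],None,fx=2.4,fy=2.4))
v=torack(s["tool_pos"])+[0,196]; a0=np.arctan2(v[0],v[1]); print(np.hypot(*v),a0)
w0=rack(85*np.sin(1.25),-196+85*np.cos(1.25))
for a in np.linspace(1.25,0,11): print(round(a,3),((rack(85*np.sin(a),-196+85*np.cos(a))-w0)/.08).round(3))
```

```text
38.1 [ 0.58378236 -0.0400343   0.0566455 ] [-2.93185219 -0.51328533  7.06756937] 0.009658347921361866 [  80.86887999 -171.17740889]
84.59277026471386 1.2729769059583906
1.25 [0. 0.]
1.125 [-0.068  0.114]
1.0 [-0.15   0.218]
0.875 [-0.244  0.312]
0.75 [-0.349  0.393]
0.625 [-0.464  0.46 ]
0.5 [-0.586  0.513]
0.375 [-0.713  0.55 ]
0.25 [-0.844  0.57 ]
0.125 [-0.977  0.574]
0.0 [-1.109  0.562]
```

View pics/w37z.png

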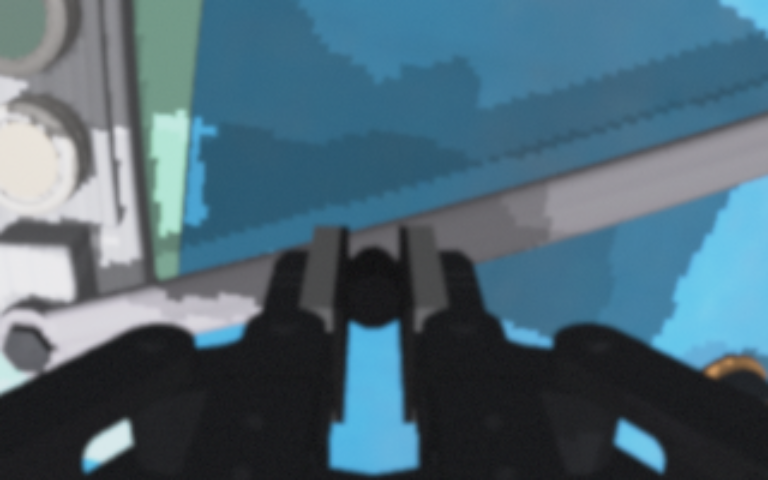

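>>> {"name": "play_rows", "arguments": {
  "increments": [
    {"tx": -0.068, "ty": 0.114, "tz": 0, "roll": 0, "grip": 1},
    {"tx": -0.15, "ty": 0.218, "tz": 0, "roll": 0, "grip": 1},
    {"tx": -0.244, "ty": 0.312, "tz": 0, "roll": 0, "grip": 1},
    {"tx": -0.349, "ty": 0.393, "tz": 0, "roll": 0, "grip": 1},
    {"tx": -0.464, "ty": 0.46, "tz": 0, "roll": 0, "grip": 1}
  ]
}}

```text
clock: 38.65
tool_pos: [0.549, 0.0004, 0.0567]
orientation: [[-0.157, 0.988, 0.006], [0.988, 0.157, 0.002], [0.001, 0.006, -1.0]]
ft_force: [4.4, 1.1, 5.8]
finger_gap: 0.0096
```

>>> {"name": "play_rows", "arguments": {
  "increments": [
    {"tx": -0.122, "ty": 0.053, "tz": 0, "roll": 0, "grip": 1},
    {"tx": -0.249, "ty": 0.09, "tz": 0, "roll": 0, "grip": 1},
    {"tx": -0.38, "ty": 0.11, "tz": 0, "roll": 0, "grip": 1},
    {"tx": -0.513, "ty": 0.114, "tz": 0, "roll": 0, "grip": 1},
    {"tx": -0.513, "ty": 0.114, "tz": 0, "roll": 0, "grip": 1}
  ]
}}

```text
clock: 39.15
tool_pos: [0.5055, 0.012, 0.0564]
orientation: [[-0.16, 0.987, 0.002], [0.987, 0.16, 0.006], [0.005, 0.003, -1.0]]
ft_force: [2.0, 12.9, 5.2]
finger_gap: 0.0098
```

Run:
```python
from h import *
c=cap("wrist","w38"); s=c["state"]; print(s["clock"],s["tool_pos"],s["ft_force"],s["finger_gap"],torack(s["tool_pos"]))
cv2.imwrite("pics/w38z.png",cv2.resize(cv2.imread("pics/w38.png")[50:350,120:440],None,fx=2,fy=2))
v=torack(s["tool_pos"])+[0,196]; print(np.hypot(*v),np.arctan2(v[0],v[1]))
```

```text
39.15 [0.50551129 0.01195188 0.05641628] [ 2.00908888 12.92047456  5.19529247] 0.009778855789163609 [  11.62527048 -107.66169133]
89.09996460164031 0.13084752353449883
```

View pics/w38z.png

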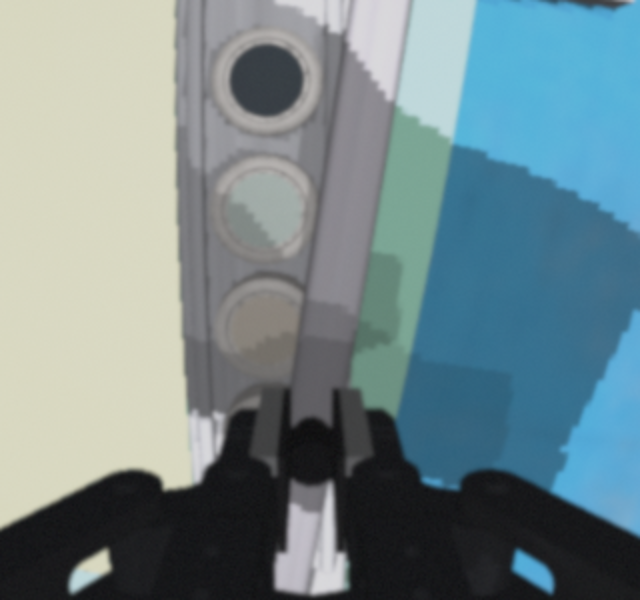

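>>> {"name": "play_rows", "arguments": {
  "increments": [
    {"tx": -0.04, "ty": 0.025, "tz": 0, "roll": 0, "grip": 1},
    {"tx": -0.08, "ty": 0.02, "tz": 0, "roll": 0, "grip": 1},
    {"tx": -0.12, "ty": 0.015, "tz": 0, "roll": 0, "grip": 1},
    {"tx": -0.15, "ty": 0.01, "tz": 0, "roll": 0, "grip": 1},
    {"tx": -0.15, "ty": 0.01, "tz": 0, "roll": 0, "grip": 1}
  ]
}}

```text
clock: 39.7
tool_pos: [0.4957, 0.0109, 0.0563]
orientation: [[-0.159, 0.987, 0.005], [0.987, 0.159, 0.003], [0.002, 0.005, -1.0]]
ft_force: [5.3, 8.2, 2.1]
finger_gap: 0.0094
```

Run:
```python
from h import *
for k in range(2):
    c=cap("wrist","w39"); s=c["state"]; print(s["clock"],s["tool_pos"],s["ft_force"],s["finger_gap"],torack(s["tool_pos"]))
cv2.imwrite("pics/w39z.png",cv2.resize(cv2.imread("pics/w39.png")[50:350,120:440],None,fx=2,fy=2))
```

```text
39.7 [0.49573632 0.01087746 0.05631773] [5.32368297 8.18656322 2.14571047] 0.009438242760375843 [   1.80207704 -107.20434235]
39.75 [0.49572689 0.01088837 0.05633174] [5.19592178 9.07771711 3.08534882] 0.010027806881431976 [   1.79445367 -107.19210535]
```

View pics/w39z.png

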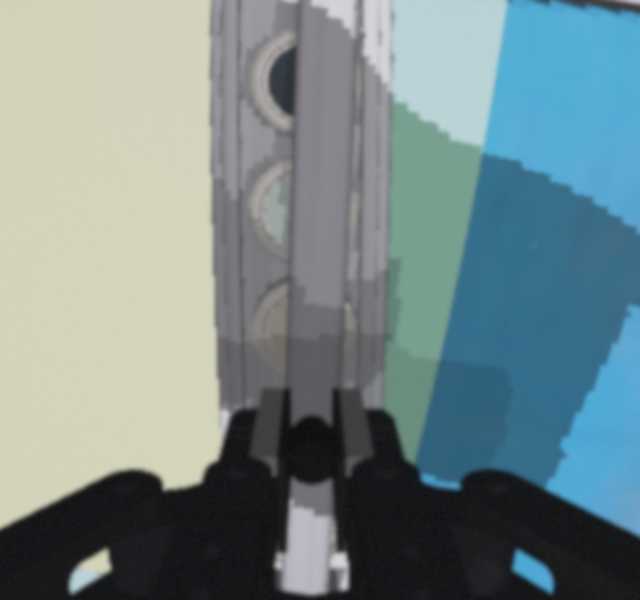

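>>> {"name": "play_rows", "arguments": {
  "increments": [
    {"tx": -0.02, "ty": 0.015, "tz": 0, "roll": 0, "grip": 1},
    {"tx": -0.04, "ty": 0.02, "tz": 0, "roll": 0, "grip": 1},
    {"tx": -0.04, "ty": 0.02, "tz": 0, "roll": 0, "grip": 1}
  ]
}}

```text
clock: 40.1
tool_pos: [0.4926, 0.0114, 0.0562]
orientation: [[-0.157, 0.988, 0.005], [0.988, 0.157, 0.002], [0.001, 0.005, -1.0]]
ft_force: [5.6, 5.7, 0.7]
finger_gap: 0.0092
```

Run:
```python
from h import *
for k in range(2):
    c=cap("wrist","w40"); s=c["state"]; print(s["clock"],s["tool_pos"],s["ft_force"],s["finger_gap"],torack(s["tool_pos"]))
```

```text
40.1 [0.49263802 0.01140428 0.05623722] [5.60035049 5.67295358 0.73508595] 0.00920859386236682 [  -1.17675192 -106.20254544]
40.15 [0.49266026 0.01142159 0.05626004] [5.72997082 5.39257648 0.20688647] 0.009466679605618271 [  -1.15209416 -106.18889732]
```

>>> {"name": "play_rows", "arguments": {
  "increments": [
    {"tx": -0.015, "ty": 0.01, "tz": 0, "roll": 0, "grip": 1},
    {"tx": -0.03, "ty": 0.01, "tz": 0, "roll": 0, "grip": 1},
    {"tx": -0.03, "ty": 0.01, "tz": 0, "roll": 0, "grip": 1}
  ]
}}

```text
clock: 40.5
tool_pos: [0.4925, 0.0114, 0.0564]
orientation: [[-0.156, 0.988, 0.009], [0.988, 0.156, 0.001], [-0.0, 0.009, -1.0]]
ft_force: [11.6, 3.8, -4.7]
finger_gap: 0.0097
```

>>> {"name": "play_rows", "arguments": {
  "increments": [
    {"tx": 0.015, "ty": 0, "tz": 0, "roll": 0, "grip": 1},
    {"tx": 0.02, "ty": 0, "tz": 0, "roll": 0, "grip": 0.7},
    {"tx": 0.02, "ty": 0, "tz": 0, "roll": 0, "grip": 0.5},
    {"tx": 0.02, "ty": 0, "tz": 0.1, "roll": 0, "grip": 0.4},
    {"tx": 0.02, "ty": 0, "tz": 0.6, "roll": 0, "grip": 0.4}
  ]
}}

```text
clock: 41.0
tool_pos: [0.4866, 0.0096, 0.1014]
orientation: [[-0.154, 0.988, -0.008], [0.988, 0.154, -0.001], [0.001, -0.008, -1.0]]
ft_force: [0.6, 1.0, -0.2]
finger_gap: 0.0511
```

>>> {"name": "play_rows", "arguments": {
  "increments": [
    {"tx": 0, "ty": -0.3, "tz": 0.5, "roll": 0, "grip": 0.4},
    {"tx": 0, "ty": -0.6, "tz": 0.8, "roll": 0, "grip": 0.3},
    {"tx": 0, "ty": -0.6, "tz": 0.8, "roll": 0, "grip": 0.3}
  ]
}}

```text
clock: 41.3
tool_pos: [0.4906, -0.0424, 0.1713]
orientation: [[-0.149, 0.989, 0.006], [0.989, 0.15, -0.002], [-0.003, 0.006, -1.0]]
ft_force: [0.7, -0.7, 0.4]
finger_gap: 0.0598
```

Run:
```python
from h import *
c=cap("wrist","w41"); s=c["state"]; print(s["clock"],s["tool_pos"],s["ft_force"],s["finger_gap"])
```

```text
41.3 [ 0.49063345 -0.04243948  0.17133584] [ 0.66363112 -0.65600547  0.35773317] 0.0598427523278509
```

View pics/w41.png

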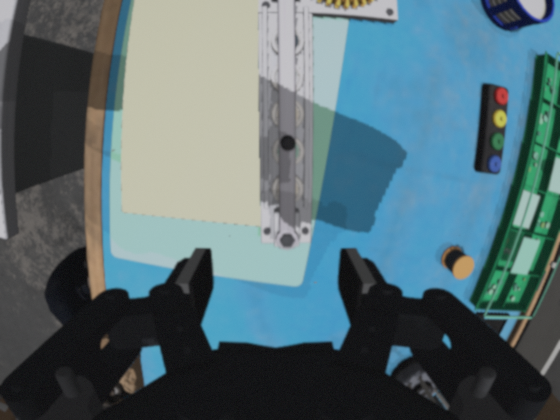

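Run:
```python
from h import *
c=cap("wrist"); 
p=onz(c,288,240,.039);k=onz(c,288,143,.058);e=onz(c,287.5,12,.039)
print(torack(p),torack(k),torack(e))
l=[torack(onz(c,u,v,.020)) for u,v in((265,200),(263.5,60),(309.5,200),(309,60))];print(l)
cv2.imwrite("pics/w41z.png",cv2.resize(cv2.cvtColor(c["frame"],cv2.COLOR_RGB2BGR)[0:260,220:350],None,fx=2.3,fy=2.3,interpolation=2))
```

```text
[   0.22825367 -193.05202286] [  -0.98766194 -108.45581253] [-0.1471827  -1.46549143]
[array([ -19.74089623, -162.1883685 ]), array([-20.00699481, -39.24547699]), array([  20.06753492, -162.38294174]), array([ 18.65660695, -39.00294779])]
```

View pics/w41z.png

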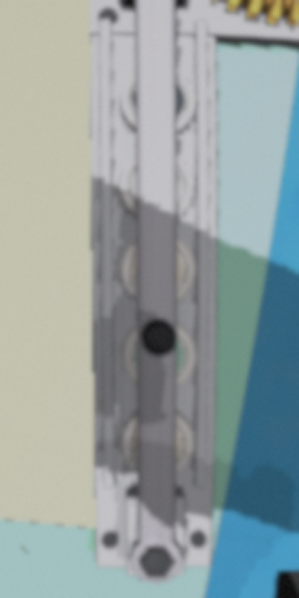

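>>> {"name": "play_rows", "arguments": {
  "increments": [
    {"tx": 0.1, "ty": 0.5, "tz": 0, "roll": 0, "grip": 0.3},
    {"tx": 0.2, "ty": 1, "tz": 0, "roll": 0, "grip": 0.3}
  ]
}}

```text
clock: 41.6
tool_pos: [0.5046, 0.0423, 0.1665]
orientation: [[-0.152, 0.988, -0.002], [0.988, 0.152, 0.0], [0.0, -0.002, -1.0]]
ft_force: [1.5, 1.2, -0.4]
finger_gap: 0.0595
```

>>> {"name": "play_rows", "arguments": {
  "increments": [
    {"tx": 0.1, "ty": 0.5, "tz": 0, "roll": 0, "grip": 0.3},
    {"tx": 0.2, "ty": 1, "tz": 0, "roll": 0, "grip": 0.3}
  ]
}}

```text
clock: 41.8
tool_pos: [0.5202, 0.1241, 0.166]
orientation: [[-0.155, 0.988, -0.003], [0.988, 0.155, -0.0], [0.0, -0.003, -1.0]]
ft_force: [0.8, 0.5, -0.2]
finger_gap: 0.0598
```

>>> {"name": "play_rows", "arguments": {
  "increments": [
    {"tx": 0.12, "ty": 0.5, "tz": -0.2, "roll": -0.06, "grip": 0.3},
    {"tx": 0.25, "ty": 1, "tz": -0.6, "roll": -0.116, "grip": 0.3},
    {"tx": 0.25, "ty": 1, "tz": -0.6, "roll": -0.116, "grip": 0.3},
    {"tx": 0.25, "ty": 1, "tz": -0.6, "roll": -0.116, "grip": 0.3}
  ]
}}

```text
clock: 42.2
tool_pos: [0.5393, 0.2031, 0.1168]
orientation: [[-0.038, 0.999, -0.005], [0.999, 0.038, -0.002], [-0.002, -0.005, -1.0]]
ft_force: [-0.8, -0.3, -0.3]
finger_gap: 0.0599
```

Run:
```python
from h import *
c=cap("wrist","w42"); s=c["state"]; print(s["clock"],s["tool_pos"],s["orientation"].round(3).tolist(),s["finger_gap"],proj(c,(.5418,.1982,.062)))
cv2.imwrite("pics/w42z.png",cv2.resize(cv2.imread("pics/w42.png")[100:350,120:440],None,fx=2.4,fy=2.4))
```

```text
42.2 [0.53929884 0.20306888 0.11683863] [[-0.038, 0.999, -0.005], [0.999, 0.038, -0.002], [-0.002, -0.005, -1.0]] 0.05990819912866056 (np.float64(277.8942355803005), np.float64(238.25908105696584))
```

View pics/w42z.png

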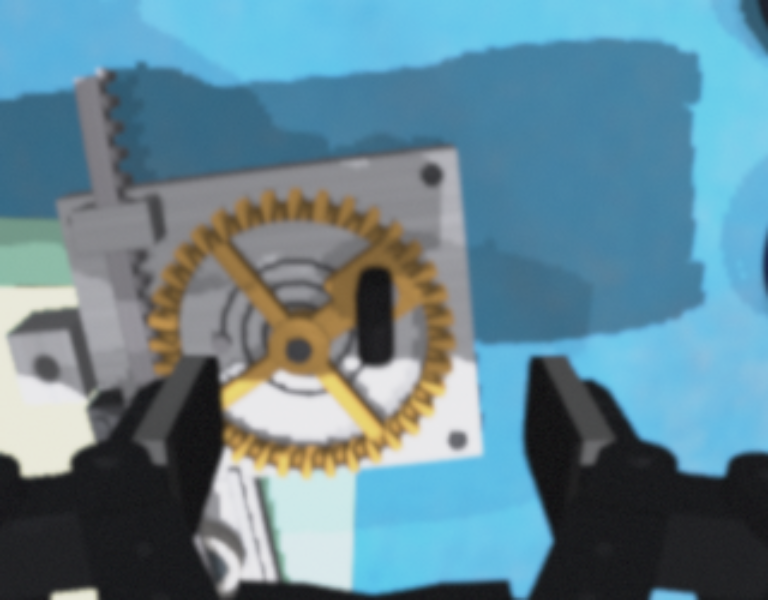

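Run:
```python
from h import *
c=cap("wrist"); s=c["state"]; print(s["tool_pos"])
print(onz(c,120+375/2.4,100+366/2.4,.062),onz(c,120+375/2.4,100+316/2.4,.055))
```

```text
[0.54018348 0.20132228 0.11809512]
[0.54213902 0.18629198 0.062     ] [0.54172733 0.19768041 0.055     ]
```

>>> {"name": "play_rows", "arguments": {
  "increments": [
    {"tx": 0.02, "ty": -0.035, "tz": -0.3, "roll": 0, "grip": 0.4},
    {"tx": 0.02, "ty": -0.035, "tz": -0.6, "roll": 0, "grip": 0.4},
    {"tx": 0.02, "ty": -0.035, "tz": -0.6, "roll": 0, "grip": 0.4}
  ]
}}

```text
clock: 42.6
tool_pos: [0.5416, 0.1966, 0.0699]
orientation: [[-0.031, 1.0, -0.004], [1.0, 0.031, -0.002], [-0.002, -0.004, -1.0]]
ft_force: [-0.3, -0.4, 0.2]
finger_gap: 0.0511
```

Run:
```python
from h import *
for k in range(2):
    c=cap("wrist","w43"); s=c["state"]; print(s["tool_pos"],s["ft_force"])
cv2.imwrite("pics/w43z.png",cv2.resize(cv2.imread("pics/w43.png")[150:350,120:440],None,fx=2.4,fy=2.4))
```

```text
[0.54158867 0.19660009 0.06991816] [-0.30347445 -0.39830997  0.18789847]
[0.54248663 0.19698442 0.0713527 ] [0.50246303 0.12591756 1.06134528]
```

View pics/w43z.png

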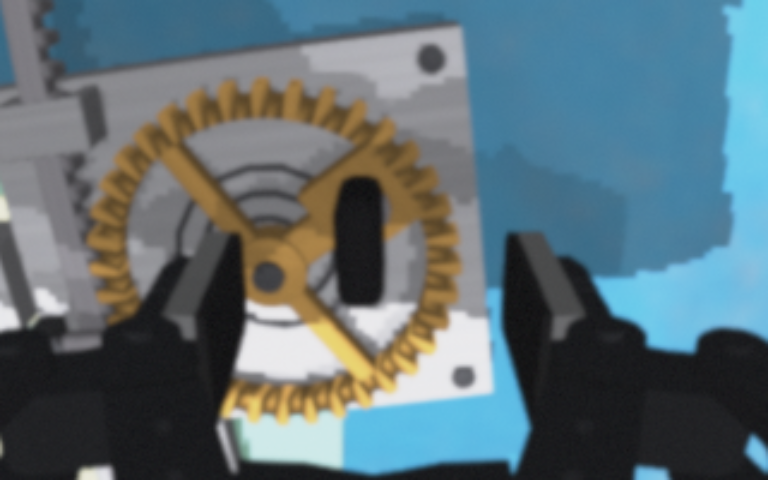

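>>> {"name": "play_rows", "arguments": {
  "increments": [
    {"tx": -0.01, "ty": 0.015, "tz": -0.15, "roll": 0, "grip": 0.4},
    {"tx": -0.01, "ty": 0.015, "tz": -0.29, "roll": 0, "grip": 0.4},
    {"tx": -0.01, "ty": 0.015, "tz": -0.29, "roll": 0, "grip": 0.4},
    {"tx": -0.01, "ty": 0.015, "tz": -0.29, "roll": 0, "grip": 0.8},
    {"tx": -0.01, "ty": 0.015, "tz": -0.29, "roll": 0, "grip": 1}
  ],
  "newtons": 50
}}

```text
clock: 43.2
tool_pos: [0.5426, 0.1999, 0.0485]
orientation: [[-0.034, 0.999, 0.0], [0.999, 0.034, 0.0], [0.0, 0.0, -1.0]]
ft_force: [-0.2, 0.6, -0.3]
finger_gap: 0.0228
```

>>> {"name": "play_rows", "arguments": {
  "increments": [
    {"tx": 0, "ty": 0, "tz": 0, "roll": 0, "grip": 1},
    {"tx": 0, "ty": 0, "tz": 0, "roll": 0, "grip": 1},
    {"tx": 0, "ty": 0, "tz": 0, "roll": 0, "grip": 1},
    {"tx": 0, "ty": 0, "tz": 0, "roll": 0, "grip": 1},
    {"tx": 0, "ty": 0, "tz": 0, "roll": 0, "grip": 1}
  ]
}}

```text
clock: 43.7
tool_pos: [0.5411, 0.2, 0.0485]
orientation: [[-0.034, 0.999, -0.002], [0.999, 0.034, 0.0], [0.0, -0.002, -1.0]]
ft_force: [-5.7, -0.2, 7.0]
finger_gap: 0.0091
```

Run:
```python
from h import *
c=cap("wrist","w44"); s=c["state"]; print(s["clock"],s["tool_pos"],s["ft_force"],s["finger_gap"])
cv2.imwrite("pics/w44z.png",cv2.resize(cv2.imread("pics/w44.png")[150:350,120:440],None,fx=2.4,fy=2.4))
```

```text
43.7 [0.54108503 0.20004071 0.04849874] [-5.67386096 -0.24821362  7.00027618] 0.009061423638735614
```

View pics/w44z.png

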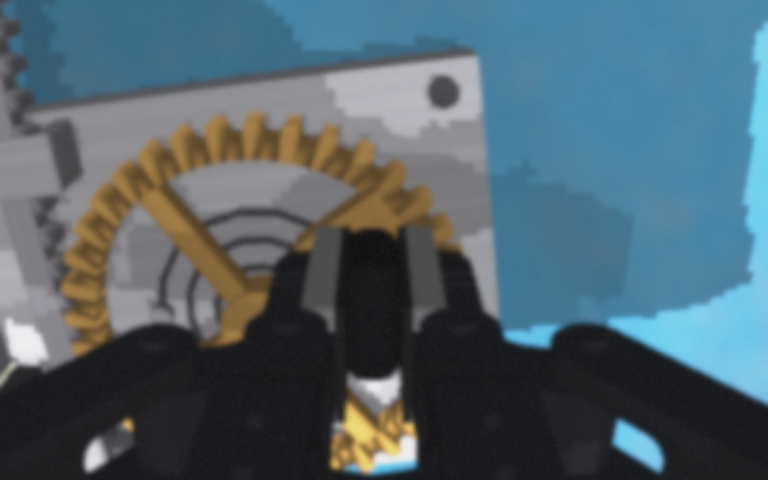

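>>> {"name": "play_rows", "arguments": {
  "increments": [
    {"tx": 0, "ty": 0, "tz": 0.12, "roll": 0, "grip": 1},
    {"tx": 0, "ty": 0, "tz": 0.25, "roll": 0, "grip": 1},
    {"tx": 0, "ty": 0, "tz": 0.4, "roll": 0, "grip": 1},
    {"tx": 0, "ty": 0, "tz": 0.55, "roll": 0, "grip": 1},
    {"tx": 0, "ty": 0, "tz": 0.55, "roll": 0, "grip": 1}
  ]
}}

```text
clock: 44.25
tool_pos: [0.5444, 0.1997, 0.0949]
orientation: [[-0.033, 0.999, 0.005], [0.999, 0.033, 0.001], [0.001, 0.005, -1.0]]
ft_force: [-0.3, 0.3, -0.5]
finger_gap: 0.0091
```

Run:
```python
from h import *
c=cap("wrist","w45"); s=c["state"]; print(s["clock"],s["tool_pos"],s["ft_force"],s["finger_gap"])
cv2.imwrite("pics/w45z.png",cv2.resize(cv2.imread("pics/w45.png")[150:350,120:440],None,fx=2.4,fy=2.4))
c=cap("scene","s45"); cv2.imwrite("pics/s45z.png",cv2.resize(cv2.imread("pics/s45.png")[160:320,190:410],None,fx=3,fy=3,interpolation=2))
```

```text
44.25 [0.5444402  0.19974362 0.0949307 ] [-0.26182035  0.26901661 -0.50984873] 0.009119743345465624
```

View pics/w45z.png

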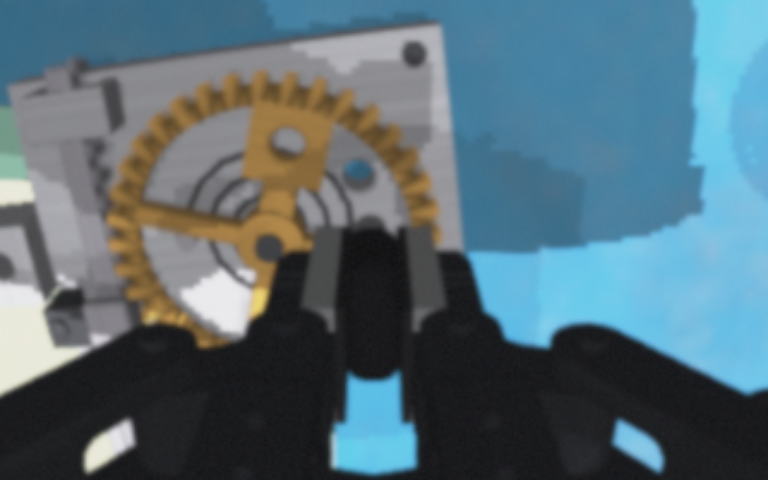

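View pics/s45z.png

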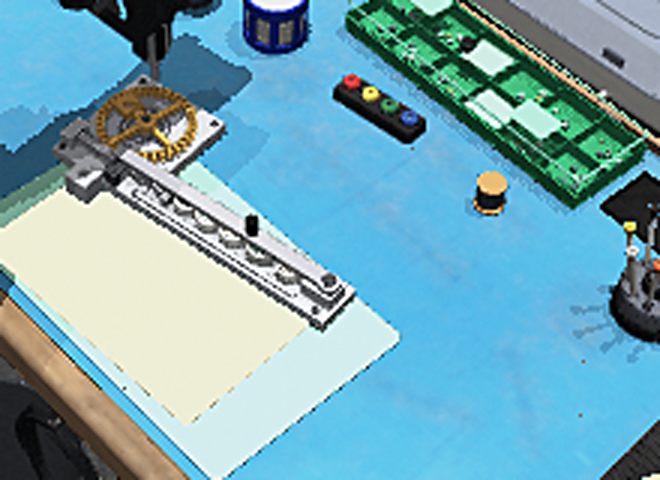

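>>> {"name": "play_rows", "arguments": {
  "increments": [
    {"tx": -0.4, "ty": -0.1, "tz": 0, "roll": 0, "grip": 1},
    {"tx": -0.8, "ty": -0.2, "tz": 0, "roll": 0, "grip": 1},
    {"tx": -0.8, "ty": -0.2, "tz": 0, "roll": 0, "grip": 1}
  ]
}}

```text
clock: 44.65
tool_pos: [0.4734, 0.1823, 0.0915]
orientation: [[-0.033, 0.999, -0.006], [0.999, 0.033, -0.001], [-0.001, -0.006, -1.0]]
ft_force: [-0.0, -0.4, -0.1]
finger_gap: 0.0088
```

>>> {"name": "play_rows", "arguments": {
  "increments": [
    {"tx": -0.3, "ty": -0.1, "tz": 0, "roll": 0, "grip": 1},
    {"tx": -0.56, "ty": -0.18, "tz": 0, "roll": 0, "grip": 1},
    {"tx": -0.56, "ty": -0.18, "tz": -0.1, "roll": 0, "grip": 1},
    {"tx": -0.56, "ty": -0.18, "tz": -0.1, "roll": 0, "grip": 1},
    {"tx": -0.56, "ty": -0.18, "tz": -0.1, "roll": 0, "grip": 1}
  ]
}}

```text
clock: 45.15
tool_pos: [0.4347, 0.1697, 0.084]
orientation: [[-0.034, 0.999, 0.001], [0.999, 0.034, -0.0], [-0.0, 0.001, -1.0]]
ft_force: [0.5, -0.6, -0.3]
finger_gap: 0.0092
```

Run:
```python
from h import *
for k in range(2):
    c=cap("wrist","w46"); s=c["state"]; print(s["clock"],s["tool_pos"],s["ft_force"],s["finger_gap"])
cv2.imwrite("pics/w46z.png",cv2.resize(cv2.imread("pics/w46.png")[150:350,120:440],None,fx=2.4,fy=2.4))
```

```text
45.15 [0.43465999 0.16972443 0.08403563] [ 0.47520446 -0.56419522 -0.25278874] 0.00924927223209955
45.2 [0.43470884 0.16968703 0.08415496] [ 0.13468597  1.02479754 -0.07439717] 0.009160097770749366
```

View pics/w46z.png

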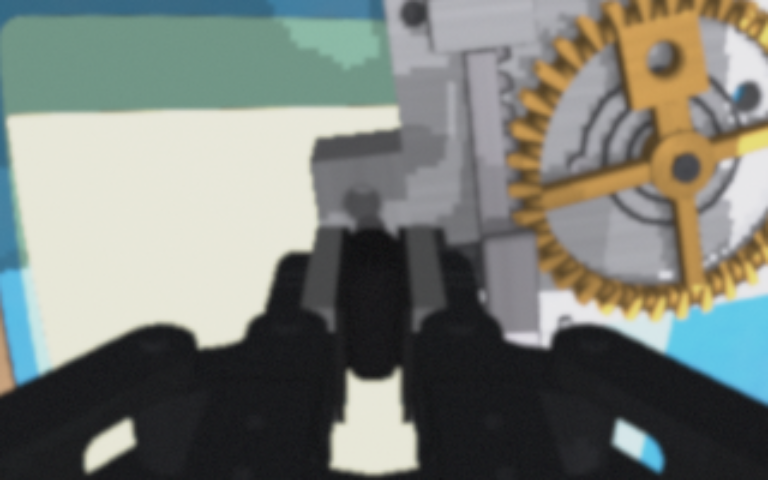

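Run:
```python
from h import *
c=cap("wrist"); s=c["state"]; p=s["tool_pos"]
i7=cv2.cvtColor(cv2.imread("pics/w7.png"),cv2.COLOR_BGR2GRAY).astype(int); i46=cv2.cvtColor(cv2.imread("pics/w46.png"),cv2.COLOR_BGR2GRAY).astype(int)
print(i7[295:330,275],i46[295:330,275])
for v,dz in((150+392/2.4,.0155),(150+380/2.4,.0135)):
    print(onz(c,120+372/2.4,v,p[2]+dz)-p)
```

```text
[ 24  26  25  25  28  26  27  27  25  24  21  23  25  23  24  26  27  50
 107 172 214 225 226 225 225 225 225 225 225 226 225 225 225 226 225] [ 27  24  24  23  25  25  25  27  28  25  23  24  59 133 202 225 228 229
 229 230 229 230 229 229 230 229 229 229 229 229 229 229 230 229 229]
[ 0.00126804 -0.01185965  0.0155    ]
[ 0.00122638 -0.01059632  0.0135    ]
```

>>> {"name": "play_rows", "arguments": {
  "increments": [
    {"tx": -0.018, "ty": 0.003, "tz": 0, "roll": 0, "grip": 1},
    {"tx": -0.018, "ty": 0.003, "tz": -0.08, "roll": 0, "grip": 1},
    {"tx": -0.018, "ty": 0.003, "tz": -0.15, "roll": 0, "grip": 1},
    {"tx": -0.018, "ty": 0.003, "tz": -0.19, "roll": 0, "grip": 1},
    {"tx": -0.018, "ty": 0.003, "tz": -0.19, "roll": 0, "grip": 1}
  ]
}}

```text
clock: 45.8
tool_pos: [0.4317, 0.1696, 0.0684]
orientation: [[-0.034, 0.999, -0.001], [0.999, 0.034, -0.001], [-0.0, -0.001, -1.0]]
ft_force: [-1.3, 0.1, -0.2]
finger_gap: 0.0095
```

Run:
```python
from h import *
for k in range(2):
    c=cap("wrist","w47"); s=c["state"]; print(s["clock"],s["tool_pos"],s["ft_force"],s["finger_gap"])
cv2.imwrite("pics/w47z.png",cv2.resize(cv2.imread("pics/w47.png")[150:350,180:380],None,fx=3,fy=3))
```

```text
45.8 [0.43174422 0.16955461 0.06837413] [-1.30943086  0.10436342 -0.17221904] 0.009506944800178586
45.85 [0.43191796 0.16956363 0.06866651] [-0.02746607  0.19411086  0.04108873] 0.009098101141490659
```

View pics/w47z.png

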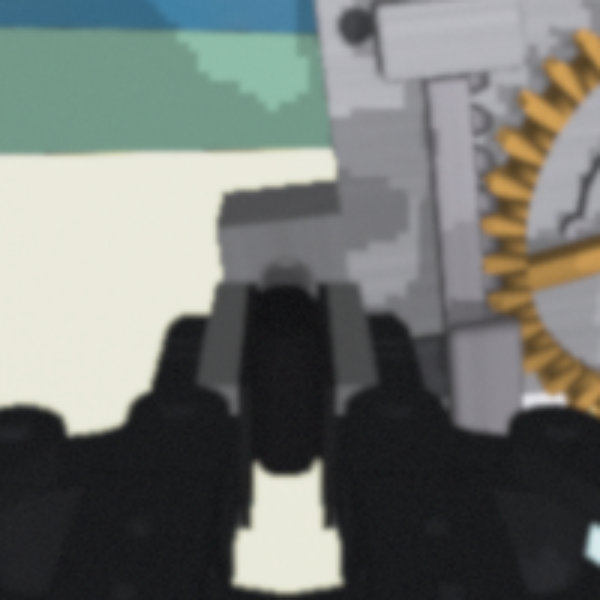

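>>> {"name": "play_rows", "arguments": {
  "increments": [
    {"tx": 0.012, "ty": 0.002, "tz": -0.02, "roll": 0, "grip": 1},
    {"tx": 0.012, "ty": 0.002, "tz": -0.04, "roll": 0, "grip": 1},
    {"tx": 0.012, "ty": 0.002, "tz": -0.06, "roll": 0, "grip": 1},
    {"tx": 0.012, "ty": 0.002, "tz": -0.06, "roll": 0, "grip": 1}
  ],
  "newtons": 25
}}

```text
clock: 46.3
tool_pos: [0.433, 0.1698, 0.0641]
orientation: [[-0.034, 0.999, -0.0], [0.999, 0.034, -0.0], [-0.0, -0.0, -1.0]]
ft_force: [-0.3, 0.6, -0.2]
finger_gap: 0.009
```

>>> {"name": "play_rows", "arguments": {
  "increments": [
    {"tx": 0, "ty": 0, "tz": -0.03, "roll": 0, "grip": 1},
    {"tx": 0, "ty": 0, "tz": -0.06, "roll": 0, "grip": 1},
    {"tx": 0, "ty": 0, "tz": -0.09, "roll": 0, "grip": 1},
    {"tx": 0, "ty": 0, "tz": -0.12, "roll": 0, "grip": 1},
    {"tx": 0, "ty": 0, "tz": -0.12, "roll": 0, "grip": 1}
  ]
}}

```text
clock: 46.8
tool_pos: [0.4328, 0.1697, 0.0542]
orientation: [[-0.033, 0.999, -0.001], [0.999, 0.033, -0.0], [-0.0, -0.001, -1.0]]
ft_force: [-0.2, -0.8, -0.5]
finger_gap: 0.0093
```

>>> {"name": "play_rows", "arguments": {
  "increments": [
    {"tx": 0, "ty": 0, "tz": -0.03, "roll": 0, "grip": 1},
    {"tx": 0, "ty": 0, "tz": -0.06, "roll": 0, "grip": 1},
    {"tx": 0, "ty": 0, "tz": -0.085, "roll": 0, "grip": 1},
    {"tx": 0, "ty": 0, "tz": -0.085, "roll": 0, "grip": 1}
  ]
}}

```text
clock: 47.2
tool_pos: [0.4329, 0.1694, 0.0483]
orientation: [[-0.033, 0.999, -0.0], [0.999, 0.033, 0.0], [0.0, -0.0, -1.0]]
ft_force: [-2.6, -2.8, 10.8]
finger_gap: 0.0086
```

>>> {"name": "play_rows", "arguments": {
  "increments": [
    {"tx": 0, "ty": -0.015, "tz": 0.005, "roll": 0, "grip": 1},
    {"tx": 0, "ty": -0.015, "tz": 0.005, "roll": 0, "grip": 0.7},
    {"tx": 0, "ty": -0.015, "tz": 0.005, "roll": 0, "grip": 0.5},
    {"tx": 0, "ty": -0.015, "tz": 0.1, "roll": 0, "grip": 0.4},
    {"tx": 0, "ty": -0.015, "tz": 0.5, "roll": 0, "grip": 0.3}
  ]
}}

```text
clock: 47.7
tool_pos: [0.4317, 0.1682, 0.0866]
orientation: [[-0.034, 0.999, -0.004], [0.999, 0.034, -0.002], [-0.002, -0.004, -1.0]]
ft_force: [0.7, -0.1, -0.2]
finger_gap: 0.0597
```

>>> {"name": "play_rows", "arguments": {
  "increments": [
    {"tx": 0, "ty": 0, "tz": 0.4, "roll": 0, "grip": 0.3},
    {"tx": 0, "ty": 0, "tz": 0.4, "roll": 0, "grip": 0.3},
    {"tx": 0, "ty": 0, "tz": 0.4, "roll": 0, "grip": 0.3}
  ]
}}

```text
clock: 48.0
tool_pos: [0.4335, 0.1691, 0.1206]
orientation: [[-0.034, 0.999, 0.002], [0.999, 0.034, 0.001], [0.001, 0.002, -1.0]]
ft_force: [-0.1, 0.4, -0.6]
finger_gap: 0.0597
```

Run:
```python
from h import *
c=cap("wrist","w48"); s=c["state"]; print(s["clock"],s["tool_pos"],s["ft_force"],s["finger_gap"])
cv2.imwrite("pics/w48z.png",cv2.resize(cv2.imread("pics/w48.png")[120:350,120:440],None,fx=2.4,fy=2.4))
f,cx,cy=K(c); T=np.array(c["tool_from_camera"])
for v in range(215,250,5):
    u=275; o,d=ray(c,u,v); z=c["range_z"][v,u]; R=np.array(s["orientation"])@T[:3,:3]; print(v,(o+d*z/(R.T@d)[2]).round(4))
```

```text
48.0 [0.43346127 0.16907653 0.12058013] [-0.06454683  0.37652458 -0.58552996] 0.059698301278518606
215 [0.4341 0.1776 0.0603]
220 [0.4342 0.1747 0.0615]
225 [0.4343 0.1717 0.0622]
230 [0.4344 0.1686 0.0626]
235 [0.4345 0.1646 0.0609]
240 [0.4346 0.1616 0.0617]
245 [0.4348 0.1584 0.0623]
```

View pics/w48z.png

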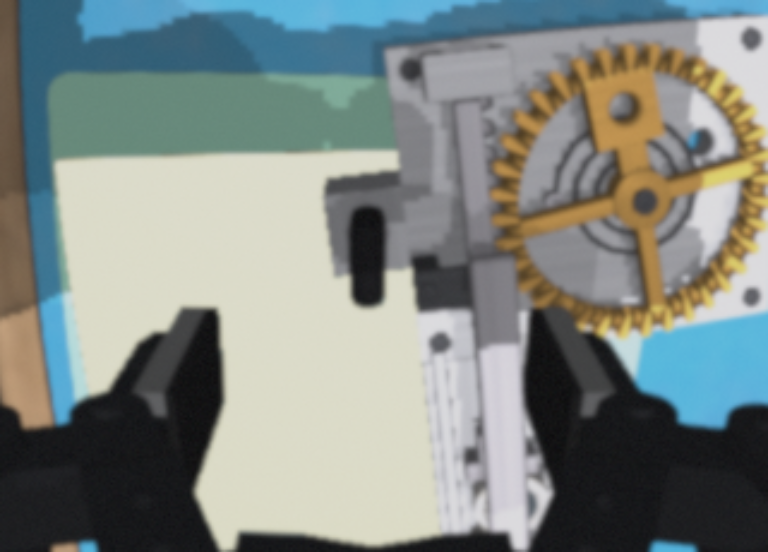

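>>> {"name": "play_rows", "arguments": {
  "increments": [
    {"tx": 0.1, "ty": -0.5, "tz": 0.5, "roll": 0, "grip": 0.3},
    {"tx": 0.3, "ty": -1, "tz": 0.8, "roll": 0, "grip": 0.3}
  ]
}}

```text
clock: 48.25
tool_pos: [0.4538, 0.0941, 0.1803]
orientation: [[-0.038, 0.999, -0.004], [0.999, 0.038, -0.001], [-0.001, -0.004, -1.0]]
ft_force: [0.5, -0.8, 1.5]
finger_gap: 0.0595
```

>>> {"name": "play_rows", "arguments": {
  "increments": [
    {"tx": 0.2, "ty": -0.5, "tz": 0, "roll": 0, "grip": 0.3},
    {"tx": 0.4, "ty": -1, "tz": 0, "roll": 0, "grip": 0.3},
    {"tx": 0.4, "ty": -1, "tz": 0, "roll": 0, "grip": 0.3},
    {"tx": 0.4, "ty": -1, "tz": 0, "roll": 0, "grip": 0.3}
  ]
}}

```text
clock: 48.65
tool_pos: [0.4867, 0.0125, 0.1795]
orientation: [[-0.03, 1.0, -0.002], [1.0, 0.03, -0.0], [-0.0, -0.002, -1.0]]
ft_force: [-1.0, 1.1, -0.1]
finger_gap: 0.06
```

Run:
```python
from h import *
c=cap("wrist","w49"); s=c["state"]; print(s["clock"],s["tool_pos"],s["ft_force"],s["finger_gap"])
cv2.imwrite("pics/w49z.png",cv2.resize(cv2.imread("pics/w49.png")[0:330,130:430],None,fx=1.8,fy=1.8))
c=cap("scene","s49"); cv2.imwrite("pics/s49z.png",cv2.resize(cv2.imread("pics/s49.png")[160:320,190:410],None,fx=3.5,fy=3.5,interpolation=2))
```

```text
48.65 [0.48670058 0.01249233 0.17950618] [-1.02980761  1.09070435 -0.07751505] 0.060017942105074586
```

View pics/w49z.png

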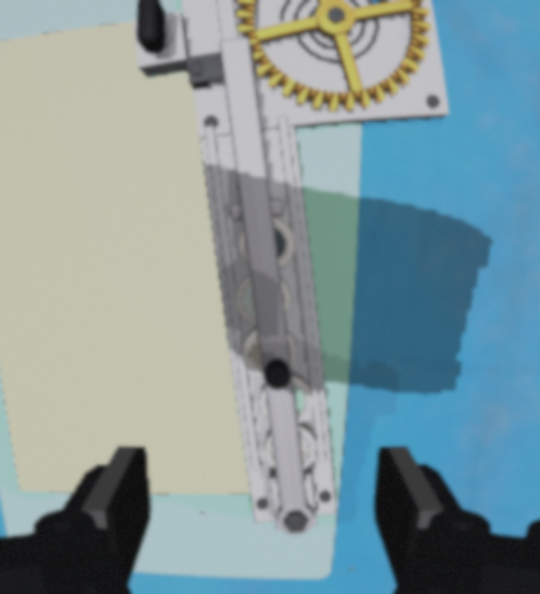

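View pics/s49z.png

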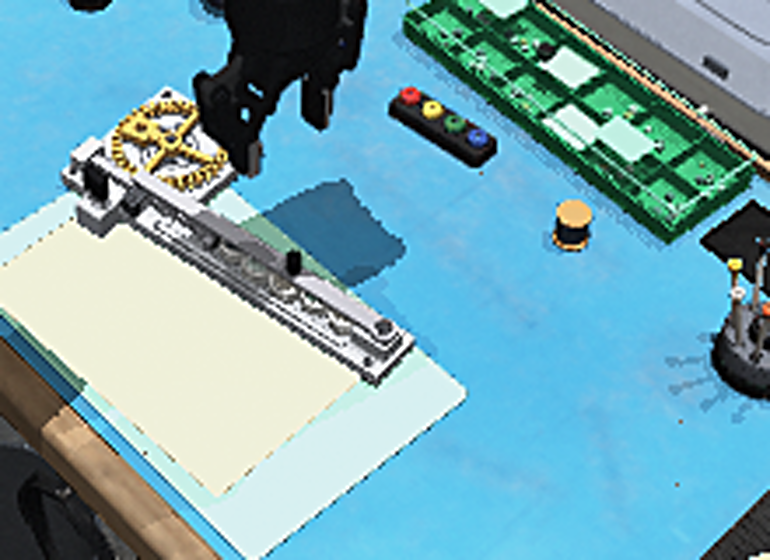

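Run:
```python
from h import *
c=cap("wrist"); s=c["state"]
im=cv2.imread("pics/w49.png"); cv2.imwrite("pics/w49y.png",cv2.resize(im[100:295,240:320],None,fx=3,fy=3,interpolation=2))
g=lambda X,Y:(130+X/1.8,Y/1.8)
for X,Y in[(262,205),(272,242),(268,297),(275,350),(284,400),(290,445),(295,520)]: print(torack(onz(c,*g(X,Y),.028)).round(1))
```

```text
[  2.6 -32. ]
[  5.2 -50.3]
[  0.1 -76.8]
[   0.4 -103.6]
[   1.9 -130.2]
[   2.3 -155.3]
[   0.4 -200.9]
```

View pics/w49y.png

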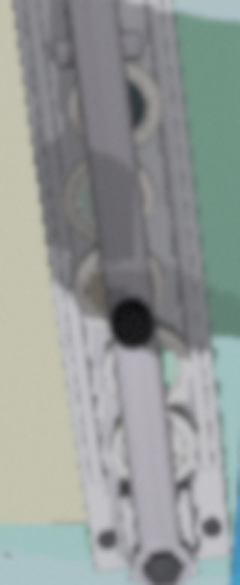

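Run:
```python
from h import *
c=cap("top","t50"); z0=np.load("/tmp/top0.npz")["range_z"]
i0=cv2.imread("pics/top0.png").max(2)[238:248,222:240]; i1=cv2.imread("pics/t50.png").max(2)[238:248,222:240]
P1=cloud(c)[238:248,222:240]; c0=dict(c,range_z=z0); P0=cloud(c0)[238:248,222:240]
for i,P in((i0,P0),(i1,P1)):
    m=i<40; print(m.sum(),P[m].mean(0).round(4),np.median(P[m][:,2]).round(4))
cv2.imwrite("pics/t50z.png",cv2.resize(cv2.imread("pics/t50.png")[140:290,130:420],None,fx=2.7,fy=2.7,interpolation=2))
```

```text
19 [0.4308 0.1651 0.0614] 0.0617
12 [0.4301 0.1632 0.0596] 0.0604
```

View pics/t50z.png

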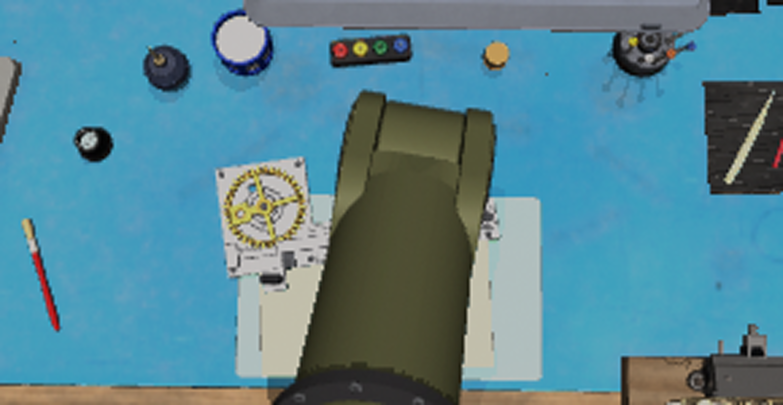

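```bash
python3 -c "
from plant import r
print(r.job_done()); print(r.get_state()['clock'])"
```

```text
the job is handed in; nothing more can be done
None
the job is handed in; nothing more can be done
```

The job is done and handed in after about 49 s; no verdict was reported.

- **Winding:** I drew the pin from its parking block, carried the wheel round with it, and dropped it home in the lock hole. It stopped firmly at home height (12 N).
- **Tins:** There were five. The dark-topped one was knocked aside during the run, so I found it again and picked it up from its new place. All five were laid flat in the channel with gaps.
- **Keeper:** I swung the bar shut by its knob until it stopped at its end stop (about 12 N). After release it lay centred over the row.
- **Pin and follower:** I then drew the pin, and the wheel ran the follower up against the row. The pin was returned to the parking block and met a firm stop at the home height.

**Last checks**
- **Row:** The last pictures put the tins roughly 25 to 28 mm apart, with the follower front at about y -32; five tins pressed together should give y -33.
- **Pin:** The wrist camera put its top at about 61 to 62 mm. The top camera gave 60 mm now against 61.5 mm at the start. 62 mm is home, so these agree within camera noise. I did not press the pin down again.
- **Brush, spool and arm:** The brush and spool showed no sign of having moved, and the arm was clear of everything.

**Disagreements:** The first rack position from the cameras was a few millimetres off along the row compared with what the arm felt at the keeper knob. One tin had to be gripped twice because the first grip was too high.

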